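Shim a plaster mould tight in its casting frame and hold it

ROBOT

A 7-joint arm with a two-finger parallel gripper is mounted at the origin on a cart in front of the work surface, level with it; the furniture and walls round the work are solid. World frame = base frame: x ahead of the robot, y to its left, z up, the work surface at z = 0. Lengths are in m, angles in degrees, forces in N, time in s.
With the tool pointing down it reaches from about 0.425 to 0.875 m from the base axis. Payload 4.7 kg.
Tool frame: the origin (TCP) lies at the very end of the fingers, on their centre line; the grasp point (between the pads) lies env.tcp_to_grasp behind it (env.tcp_to_grasp is the distance from the TCP to the grasp point, in m); z points along the fingers, x is the direction in which the jaws open and shut, and the axes are right-handed (so a half turn about z gives the same grasp; the last joint's range is limited). The gripper opens to 87 mm and grips with 3 to 60 N. Pads are 19 mm wide; open, the fingers measure 117 mm over their backs; the gripper's body (75 mm by 190 mm) begins 51 mm behind the grasp point.
Start: joints at [-67.489, 18.392, -4.016, 83.108, 1.295, 78.541, -3.26], TCP at [0.24, 0.604, 0.223] pointing down, gripper open.
Joint ranges: [-163.93, 163.93], [-17.29, 119.83], [-79.2, 71.16], [3.27, 140.29], [-89.18, 269.18], [5.43, 117.66], [-154.24, 154.24]. Speed limits (degrees/s): [147.25, 147.25, 180, 180, 180, 180, 180].

INTERFACE

Orientations are given as [roll, pitch, yaw] about the fixed x, y, z axes, in that order (R = Rz(yaw) Ry(pitch) Rx(roll)).
In Python, from cell import env gives the robot as it stands. The module is installed in compiled form; this text tells all that it offers.
- The arm moves only by the tool send_rows, never from a script. Its argument "steps" is a list of rows, each a list of 3 entries, a list of its own where there are three numbers: the shift along the tool's x, y, z in m, then the turn, a rotation vector about the tool's x, y, z in rad, then the finger opening in m, from 0 to 0.087. A call has exactly 5 rows; each row is the pose to reach, as a shift and turn from the pose commanded when the call began, along the tool's axes at that moment; what a row does not reach only later rows make up. A row lasts 1/12 s, in which the tool goes at most 41.7 mm and 7.16 degrees, less where a joint would pass 70% of its speed; a pose out of reach is approached as far as the arm can. A call with a gripper value outside its range is refused whole. The fingers move at their own pace and stop on an object; "grip_force" is the grip in N (left out, the last holds). Time passes only in rows, so rows that repeat a pose let the fingers close, or fill a call up. It gives the time, the measured TCP pose, the force and the opening at its end, in the units of the state.
- env.get_obs(): the state, without advancing time (a new reading comes with each control period).
- env.read_camera(name): name is "side" or "top"; returns a dict with "pixels" (420x560x3 uint8, red, green, blue), "fx", "fy", "cx", "cy" (pixels), "k1" (the pictures are not rectified: a ray, as slopes to the right and down, at radius r is drawn at 1 + k1 r^2 times it, then the intrinsics apply), "position" and "rotation" of the camera in the world. Camera axes: x right, y up, looking along -z (the intrinsics and any distortion apply to the point x, -y, -z); pixel columns grow to the right and rows downward; lengths in m; the calibration is good to about 2 mm. A picture is of the moment at which its call begins. There is no depth.
- env.sign_off(): hands the job in, once; it reports no verdict.
The state is a dict: "time_s": time; "qpos": joint angles; "joint_velocities": joint speeds; "effort": joint torques, N m; "tool_pos": TCP position; "tool_rot": TCP orientation; "force": force on the tool from outside, world axes, zero at the start; "wrist_torque": the same for the moment, N m; "grip_width": finger opening in m.
Only numpy, scipy, OpenCV 4.12 (cv2) and the standard library are available. Lean on these libraries where they do the work, as an engineer would, in place of code of your own. Each camera call takes 0.05 s, during which the arm holds its last target.

TASK

The plaster mould has too much play in its wooden casting frame. Take the tabbed wooden shims from the rack one at a time and stand them upright, seated on the frame's floor, in the gap between the mould and the end board, as many as will go in freely, leaving any spare ones in the rack. Then push the mould from behind until it closes on the shims, and finish while still pushing it with about 10 N, so that the stack stays pinched between mould and end board; do not knock the cups or the roll of tape about.

Things in the scene. Friction and masses are not known exactly. Their poses are not given: they have to be found in the camera images.
- frame: Fixed casting frame: plywood base 190 x 140 x 12 mm thick, origin on the table under it; its floor is its upper face, z = 12. x runs from the mould to the end board, y across, z up. Side rails, 25 high above the floor, stand 106 apart inside (3 to spare each side of a shim). Two pegs 22 high stand behind the mould at x = -96, y = +-42; between them is room to push.
- mould (a joint): Slide of the white plaster mould block (75 long in x, 98 wide, 55 mm high, on the frame's floor) along the frame's +x, in m: 0 at the start, against the rear pegs; a stop ends it at 0.018. It stays where it is left and slides with about 1.5 N of friction.
- mould_back (a point): Centre of the mould's rear face (away from the end board), 27.5 mm above the frame's floor and 27.5 below the mould's top; x points to the end board. Push here along +x.
- mould_front (a point): Centre of the mould's front face, which looks at the end board across the gap; 27.5 mm above the frame's floor; axes as the frame's.
- end_board: Fixed upright wooden board 104 mm wide, 55 high, 16 thick with braces behind it, between the rails. Origin on the frame's floor, under the middle of the face that looks at the mould; x points away from the mould. Where it stands along the frame varies: the gap to the mould's front at the start is 16 to 34 mm, so one or two shims go in.
- shim_left_tab (a point): Centre of the grip tab of the loose shim whose tab stands at its left (+y) end. Shim: pale wooden plate, 10 thick (x), 100 wide (y), 60 high (mm), 45 g, with a tab 10 x 14 (y) x 45 high on its top edge; this point is 83 above its foot. z up. The shim's own middle plane lies 42 to -y of this point. Neighbours' tabs in the gap stand only 28 apart in y: open the fingers little there.
- shim_mid_tab (a point): Centre of the grip tab of the loose shim whose tab stands in its middle. Shim: pale wooden plate, 10 thick (x), 100 wide (y), 60 high (mm), 45 g, with a tab 10 x 14 (y) x 45 high on its top edge; this point is 83 above its foot. z up. The shim's own middle lies at this point's y.
- shim_right_tab (a point): Centre of the grip tab of the loose shim whose tab stands at its right (-y) end. Shim: pale wooden plate, 10 thick (x), 100 wide (y), 60 high (mm), 45 g, with a tab 10 x 14 (y) x 45 high on its top edge; this point is 83 above its foot. z up. The shim's own middle lies 42 to +y of this point.
- rack: Wooden rack block, fixed, 134 x 130 x 34 mm high, with three open-ended slots along y at x = -36, 0 and 36, each 14 wide, their floor 10 above the table; origin under its centre on the table. Which shim stands in which slot varies.
- cup_pale: Small pale bisque cup, 68 across, 48 mm high, origin at its foot; leave alone.
- cup_red: Small terracotta cup, 65 across, 50 mm high, origin at its foot; leave alone.
- tape_roll: Roll of masking tape lying flat, 105 across, 20 mm high, origin at its foot; leave alone.
There are look-alikes about, which are no part of the job. Leave any pink look-alike of the part that bears shim_left_tab alone.

How it is judged:
By the outcome, as a careful person would: the job done as asked, in the order asked, and still so for the second after the job is handed in, while the arm keeps its last pose, push and grip.
It also fails if it takes over 72 s, if anything falls off the work surface, if the arm or the gripper's body presses on something with over 40 N, if the wrist force passes 120 N, or if a joint passes its speed limit or range.

## Working session

There is one attempt and no reset: what is moved stays moved. The work goes in short steps, Python scripts to look and compute and a tool call to move; the robot and the scene stay as the last step left them, time stands still between calls to the robot, and variables do not carry over. Pictures are saved under pics/ and viewed, and the job is handed in when it is done.

Besides the shell and the picture viewer there is one more tool, called after "Call:" by a JSON object that holds its "fn" and its "kwargs", one argument or row to a line. send_rows: Moves the arm, as the interface text tells. Its arguments: {"type":"object","properties":{"steps":{"type":"array"},"grip_force":{"type":"number"}},"required":["steps"]}

```bash
mkdir -p pics; ls; python3 - <<'E'
from cell import env
import cv2,numpy as np
o=env.get_obs()
for k,v in o.items(): print(k,np.round(v,4))
print(env.tcp_to_grasp)
for n in("side","top"):
    c=env.read_camera(n)
    cv2.imwrite(f"pics/{n}0.png",cv2.cvtColor(c["pixels"],cv2.COLOR_RGB2BGR))
    print(n,{k:np.round(v,4).tolist() for k,v in c.items() if k!="pixels"})
E
```

```text
pics
time_s 0.0
qpos [-67.4885  18.4398  -4.016   83.1752   1.295   78.54    -3.2594]
joint_velocities [-0.0289 -0.0825  0.0456 -0.0698 -0.0489 -0.0117  0.0366]
effort [-2.00000e-04 -4.91287e+01 -4.03900e-01 -3.12528e+01 -6.40000e-02
  4.37000e-02  2.00000e-04]
tool_pos [0.2402 0.6034 0.2215]
tool_rot [1.799944e+02 1.098000e-01 6.829930e+01]
force [0.0728 0.452  0.0154]
wrist_torque [-0.0492  0.0008 -0.0189]
grip_width 0.0874
0.0187
side {'fx': 395.1637, 'fy': 395.1637, 'cx': 283.0061, 'cy': 213.5944, 'k1': -0.1101, 'position': [0.2278, -0.7792, 0.6227], 'rotation': [55.0879, -0.4974, -33.4314]}
top {'fx': 520.2945, 'fy': 520.2945, 'cx': 273.5559, 'cy': 207.1565, 'k1': -0.0365, 'position': [0.3349, -0.1568, 1.5761], 'rotation': [12.3421, 0.1768, -88.3181]}
```

View pics/side0.png

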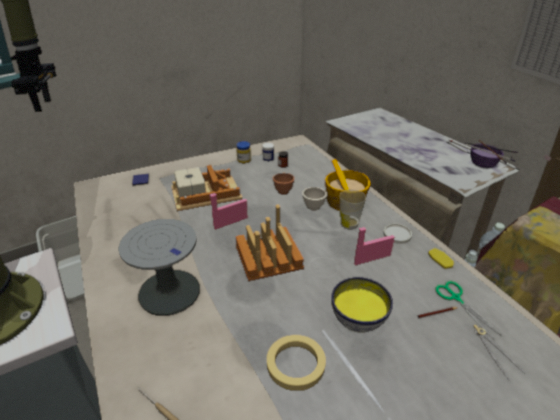

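View pics/top0.png

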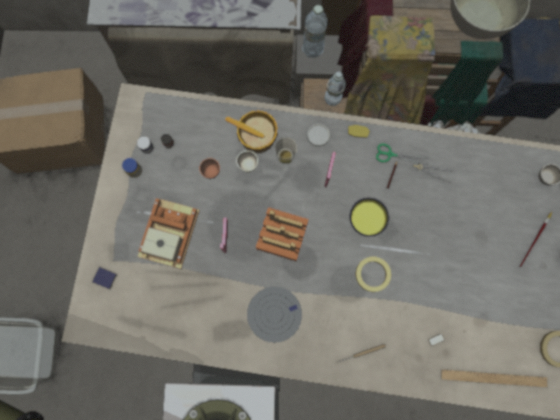

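```bash
cat > h.py <<'E'
import numpy as np,cv2
from scipy.spatial.transform import Rotation as R
class Cam:
    def __init__(s,c):
        s.c=c; s.Rm=R.from_euler('xyz',c['rotation'],degrees=True).as_matrix() if np.ndim(c['rotation'])==1 else np.array(c['rotation'])
        s.p=np.array(c['position']); s.im=cv2.cvtColor(c['pixels'],cv2.COLOR_RGB2BGR) if 'pixels' in c else None
    def proj(s,P):
        q=(np.atleast_2d(P)-s.p)@s.Rm; x=q[:,0]/-q[:,2]; y=-q[:,1]/-q[:,2]
        f=1+s.c['k1']*(x*x+y*y); return np.c_[s.c['fx']*x*f+s.c['cx'],s.c['fy']*y*f+s.c['cy']]
    def unproj(s,uv,z):
        uv=np.atleast_2d(uv).astype(float); d=np.c_[(uv[:,0]-s.c['cx'])/s.c['fx'],(uv[:,1]-s.c['cy'])/s.c['fy']]
        u=d.copy()
        for _ in range(20): u=d/(1+s.c['k1']*(u**2).sum(1,keepdims=True))
        w=np.c_[u[:,0],-u[:,1],-np.ones(len(u))]@s.Rm.T
        t=(z-s.p[2])/w[:,2]; return s.p+w*t[:,None]
def cams():
    from cell import env
    return {n:Cam(env.read_camera(n)) for n in("side","top")}
def crop(im,u0,v0,u1,v1,k):
    return cv2.resize(im[v0:v1,u0:u1],None,fx=k,fy=k,interpolation=cv2.INTER_CUBIC)
def box(x0,x1,y0,y1,z0,z1): return np.array([[x,y,z] for x in(x0,x1) for y in(y0,y1) for z in(z0,z1)],float)/1000
EDG=[(a,b) for a in range(8) for b in range(a) if bin(a^b).count('1')==1]
def place(P,x,y,yaw): return R.from_euler('z',yaw,degrees=True).apply(P)+[x,y,0]
E
python3 - <<'E'
from h import *
C=cams()
cv2.imwrite('pics/c1.png',crop(C['top'].im,125,190,325,275,4))
cv2.imwrite('pics/c2.png',crop(C['side'].im,160,155,320,285,5))
T=C['top']
for n,uv in dict(frame=(168,232),rack=(282,234),tape=(374,274),red=(210,169),pale=(248,161)).items(): print(n,T.unproj(uv,.03).round(3))
import pickle
pickle.dump({k:v.c for k,v in C.items()},open('c0.pkl','wb'))
E
```

```text
frame [[0.587 0.174 0.03 ]]
rack [[ 0.591 -0.17   0.03 ]]
tape [[ 0.479 -0.445  0.03 ]]
red [[0.788 0.058 0.03 ]]
pale [[ 0.817 -0.058  0.03 ]]
```

View pics/c1.png

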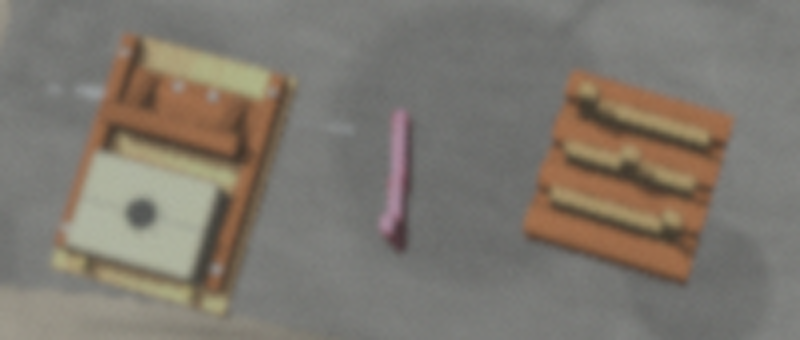

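View pics/c2.png

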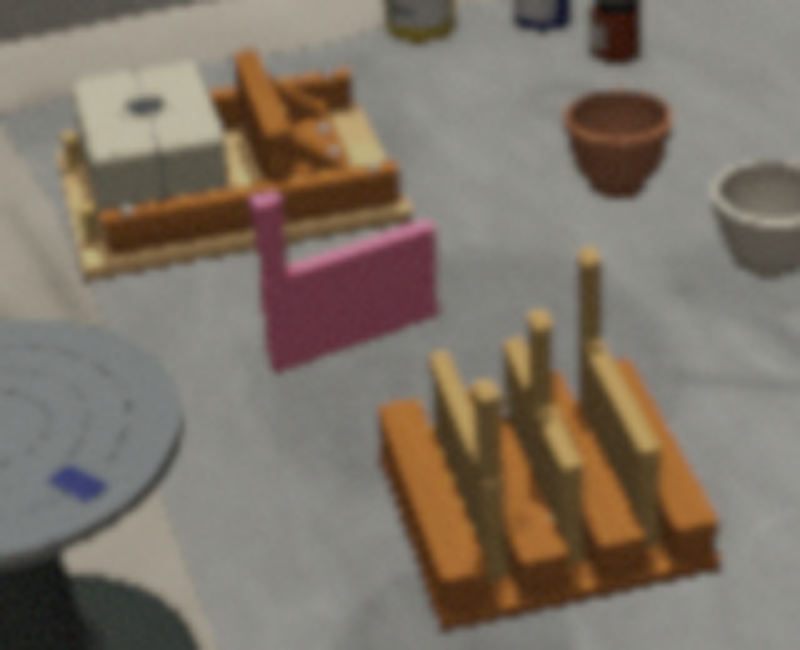

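```bash
cat > fit.py <<'E'
from h import *
import pickle
from scipy.optimize import least_squares
c=pickle.load(open('c0.pkl','rb'));S,T=Cam(c['side']),Cam(c['top'])
tp=lambda a:np.array(a,float)/4+[124.9+.25-.125,190]
sp=lambda a:np.array(a,float)/5+[160,155]
def fit(tops,sides,x0):
    f=lambda p:np.r_[(T.proj(place(np.array([t[0] for t in tops])/1000,*p))-[tp(t[1]) for t in tops]).ravel(),(S.proj(place(np.array([t[0] for t in sides])/1000,*p))-[sp(t[1]) for t in sides]).ravel()]
    r=least_squares(f,x0,x_scale=[.01,.01,1],loss='soft_l1');return r.x,r.fun.reshape(-1,2)
if __name__=='__main__':
  p,r=fit([((67,65,34),(575,70)),((67,-65,34),(733,120)),((-67,-65,34),(687,282)),((-67,65,34),(525,232))],
   [((-67,65,34),(381,405)),((-67,-65,34),(445,582)),((67,-65,34),(720,522))],[.591,-.17,-14])
  print('rack',p.round(4),r.round(1).tolist())
  q,r=fit([((-95,70,12),(52,264)),((-95,-70,12),(226,314)),((95,-70,12),(297,78))],
   [((-95,-70,0),(87,277)),((95,-70,12),(411,207))],[.587,.174,-14])
  print('frame',q.round(4),r.round(1).tolist())
  np.save('p.npy',[p,q])
  def draw(bs,pose,cam,u0,v0,u1,v1,k,fn):
    im=crop(cam.im,u0,v0,u1,v1,k)
    for b,col in bs:
        P=(cam.proj(place(b,*pose))-[u0,v0]+.5)*k
        for a,e in EDG: cv2.line(im,tuple(int(v) for v in P[a].round()),tuple(int(v) for v in P[e].round()),col,1,cv2.LINE_AA)
    cv2.imwrite(fn,im)
  fr=[(box(-95,95,-70,70,0,12),(255,0,0)),(box(-91.5,-16.5,-49,49,12,67),(0,255,255))]
  rk=[(box(-67,67,-65,65,0,34),(255,0,0))]+[(box(x-5,x+5,-50,50,10,70),(0,255,0)) for x in(-36,0,36)]
  rk+=[(box(x-5,x+5,y-7,y+7,70,115),(0,0,255)) for x,y in((-36,-42),(0,0),(36,42))]
  draw(fr,q,T,125,190,225,275,7,'pics/f1.png');draw(fr,q,S,160,155,250,215,8,'pics/f2.png')
  draw(rk,p,T,245,195,320,275,7,'pics/r1.png');draw(rk,p,S,225,195,310,285,7,'pics/r2.png')
E
python3 fit.py
```

```text
rack [  0.5928  -0.1727 -15.4232] [[0.1, -1.3], [1.8, -1.5], [0.6, 0.4], [-0.7, 0.1], [-2.3, -0.2], [-2.3, 0.0], [1.0, -0.3]]
frame [  0.5891   0.1753 -13.6448] [[-0.7, 0.2], [-0.2, -0.0], [0.6, -0.6], [-0.5, 1.3], [0.4, -0.3]]
```

View pics/f1.png

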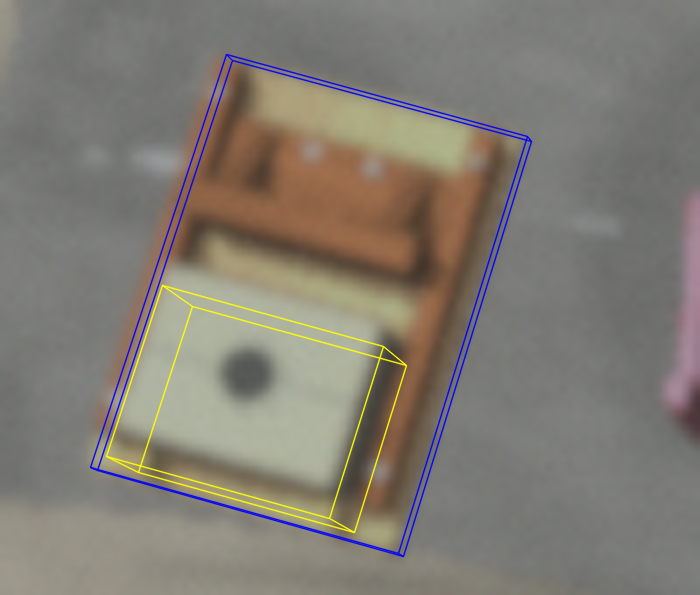

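View pics/f2.png

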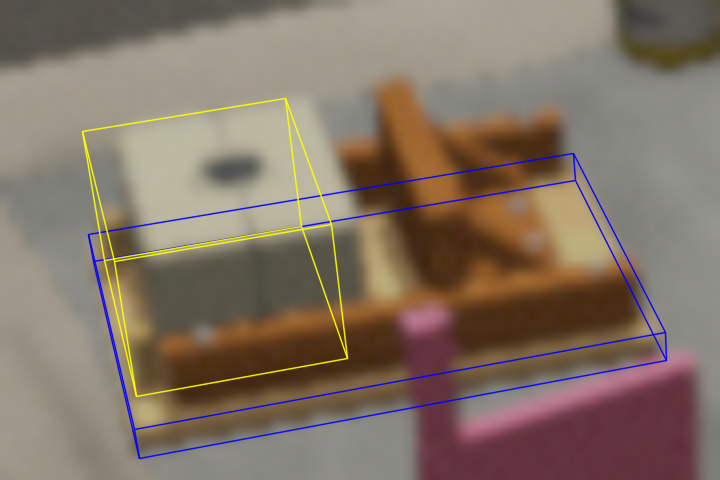

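View pics/r1.png

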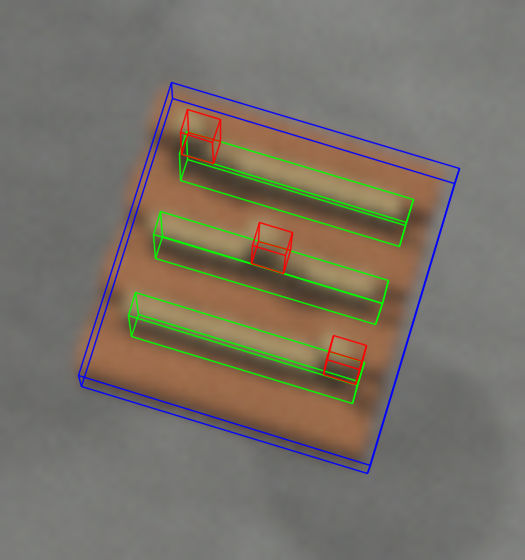

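View pics/r2.png

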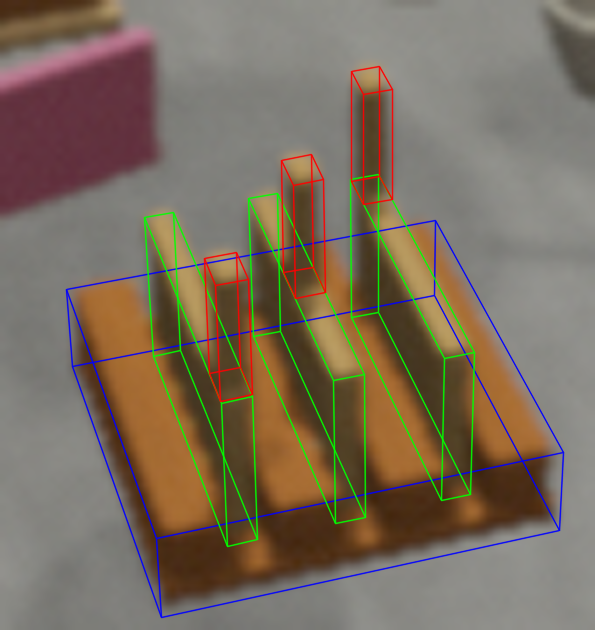

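```bash
cat > sil.py <<'E'
from h import *
import pickle
from scipy.optimize import minimize
c=pickle.load(open('c0.pkl','rb'));S,T=Cam(c['side']),Cam(c['top'])
def sat(im):
    b=im.astype(float); return (b[...,2]-b[...,0])  # R-B
K=8
def cover(cam,boxes,pose,roi,off=(0,0)):
    u0,v0,u1,v1=roi; m=np.zeros(((v1-v0)*K,(u1-u0)*K),np.uint8)
    for b in boxes:
        P=(cam.proj(place(b,*pose))+off-[u0,v0]+.5)*K-.5
        h=cv2.convexHull(np.round(P*16).astype(np.int32)); cv2.fillConvexPoly(m,h,255,shift=4)
    m=cv2.GaussianBlur(m,(0,0),K*.8)
    return cv2.resize(m,(u1-u0,v1-v0),interpolation=cv2.INTER_AREA)/255.
E
python3 - <<'E'
from sil import *
for cam,n,r in((T,'t',(125,190,325,275)),(S,'s',(160,155,320,285))):
    m=np.clip(sat(cam.im)*4,0,255).astype(np.uint8); cv2.imwrite(f'pics/m{n}.png',crop(m,*r,4))
    print(sat(cam.im)[r[1]:r[3]:6,r[0]:r[2]:8].astype(int))
print(S.proj([.24,.604,.2215]),T.proj([.24,.604,.2215]))
E
```

```text
[[16  2  1 -1  2  2  1  0  0  2  3  2  2  2  2  1  2  2  2  1  3  1  2  2
   2]
 [14  2  3  2  3  1  2  3  2  3  3  0  2  1  1  2  3  1  2  1  1  2  1  1
   1]
 [ 4  2  1  2 42 50 27  3  1  2  1  3  2  1  0  0  0  2  0  1  2  1  2  2
   1]
 [ 0  2  1  2 43 55 43 41 37 15  2 -1  1  1  0  1  0  0 64  9  2  2  3  2
   2]
 [ 1  3  1  7 60 74 80 72 51 30  1  1  1  1  1  1 -1  2 47 76 79 33  2  1
   3]
 [ 3  1  2 60 68 77 73 62 74  6  2  1  3  2  1  0  2  1 75 23 52 66 80  9
   1]
 [ 2  3  2 62 47 34 47 78 72  2  2  2  2  2  1  2  2  9 67 79 79 51 37  0
   2]
 [ 1  2  3 16 13 27 38 41 43  2  1  1  3  2  1  3  2 78 62 31 43 69 82  2
   3]
 [ 2  3 13 15 16 13 14 29 34  1  1  1  8  1  2  1  3 57 66 79 71 39 57  3
   2]
 [ 1  2 45 13  6 11 17 42 11  3  3  3 12  2  2  1  2 85 56 38 62 61 37  2
   3]
 [ 2  2 34 15 15 15 16 70  1  2  3  2  8  1  2  1  0 26 74 81 75 35  3  1
   1]
 [ 2  3 42 40 22 18 14 41  0  1  2  2  1  1  2  2  2  2  2 10 57 82  1  2
   3]
 [14 10  6  6 26 41 35 34  2  2  3  1  3  0  2  2  1  2  1  2  2  3  0  1
   1]
 [16 17 18 16 14 16 17 23  2  3  2  1  2  1  2  2  2  3  3  
[... 1331 characters left out ...]
5 118  37  44  37  93  37  92   4
    4   5]
 [ -2  -3  -3  -3  -2   6   5   5   4   4 112  76  46  85  84  76  64  49
    5   5]
 [ -3  -6 -54  -3   6   5   6   4   5   4  75 118  45 117  41 118  42 118
    5   5]
 [ -3  -4  -4   7  20   6   5   5   6   5  41 113  40 111  43 115  41 115
   12   5]
 [ -4  -3  16  21  20   6   5   5   4   5   7 116  48 115  94  97  57  53
    6   5]
 [  3   1  16  20  20   4   5   5   5   4   5 101  69  45  53  54  60  49
    8   5]
 [ -1   1   2   0   9  10   5   5   5   5   5  56  52  68  39   7   6   6
    4   5]
 [ -1   1   1  -1   0  21   5   4   4   5   5  15   4   3   4   6   3   6
    4   4]]
[[ 43.43582837 105.46056966]] [[-23.3636717  348.33868979]]
```

View pics/mt.png

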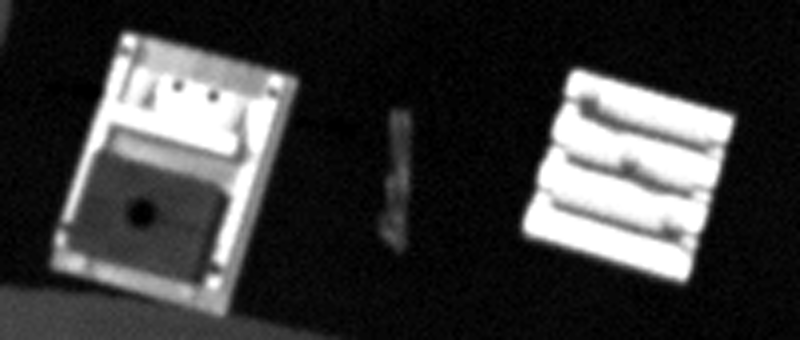

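View pics/ms.png

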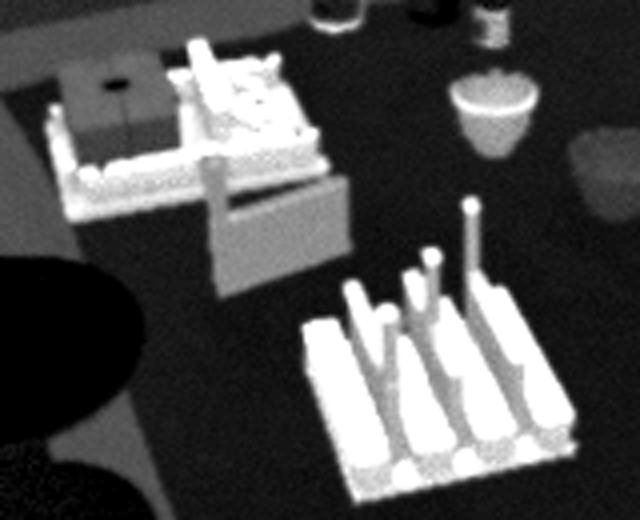

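```bash
cat >> sil.py <<'E'
def shimb(tab,x): # tab y
    return [box(x-5,x+5,-50,50,10,70),box(x-5,x+5,tab-7,tab+7,70,115)]
rack=[box(-67,67,-65,65,0,10)]+[box(a,b,-65,65,0,34) for a,b in((-67,-43),(-29,-7),(7,29),(43,67))]+shimb(42,36)+shimb(0,0)+shimb(-42,-36)
frame=[box(-95,95,-70,70,0,12)]
def mask(cam,roi,lo,hi,W=None):
    u0,v0,u1,v1=roi; return np.clip((sat(cam.im)[v0:v1,u0:u1]-lo)/(hi-lo),0,1)
def fit(views,boxes,p0,sc=(.004,.004,1.5)):
    sc=np.array(sc)
    f=lambda q:sum((w*(cover(cam,boxes,np.array(p0)+q*sc,roi)-m)**2).sum() for cam,roi,m,w in views)
    best=None
    for s in(1,-1):
        r=minimize(f,np.zeros(3),method='Nelder-Mead',options=dict(initial_simplex=s*np.array([[0,0,0],[1,0,0],[0,1,0],[0,0,1.]]),xatol=.01,fatol=.01))
        if best is None or r.fun<best.fun:best=r
    return np.array(p0)+best.x*sc,best.fun
E
cat > runsil.py <<'E'
from sil import *
rT=(245,195,320,275);rS=(225,195,310,285)
mT=mask(T,rT,2,25);mS=mask(S,rS,5,35)
wT=np.ones_like(mT);wS=np.ones_like(mS); wS[:25,:20]=0
for n,v in(('top',[(T,rT,mT,wT)]),('side',[(S,rS,mS,wS)]),('both',[(T,rT,mT,wT),(S,rS,mS,wS)])):
    print('rack',n,*fit(v,rack,[.595,-.17,-15]))
fT=(130,193,205,272);gT=mask(T,fT,2,10);w=np.ones_like(gT); 
yy,xx=np.mgrid[193:272,130:205]; w[(yy>252)&(xx<172)]=0; w[yy>264]=0; 
w[((xx<150)&(yy<262))]=1
w[(yy>254-(150-xx)*.0)&(xx<165)]=0
fS=(168,160,250,215);gS=mask(S,fS,8,24);yy,xx=np.mgrid[160:215,168:250]
wS=((yy>192-(xx-175)*.0)&(xx<213)&(xx>184)|((xx>224)&(yy>180))).astype(float)
np.save('dbg.npy',gS)
# model in top: base + mould + board heights
fb=frame
for n,v in(('top',[(T,fT,gT,w)]),('side',[(S,fS,gS,wS)]),('both',[(T,fT,gT,w),(S,fS,gS,wS)])):
    print('frame',n,*fit(v,fb+[box(-92,-17,-49,49,12,67),box(-85,88,-63,63,12,37)],[.589,.175,-14]))
E
python3 runsil.py
```

```text
rack top [  0.59489187  -0.16923824 -15.35213569] 20.83389090570807
rack side [  0.59476246  -0.16867079 -16.12559848] 138.86216455209535
rack both [  0.59481136  -0.1689284  -15.83423882] 161.68966126159125
frame top [  0.59337876   0.1786605  -13.99033855] 108.48294213763937
frame side [  0.5932844    0.15914185 -28.45613825] 270.7104243560169
frame both [  0.59266195   0.17817806 -14.52459662] 427.3198793733179
```

```bash
cat > ov.py <<'E'
from sil import *
def draw(bs,pose,cam,roi,k,fn):
    u0,v0,u1,v1=roi; im=crop(cam.im,*roi,k)
    for i,b in enumerate(bs):
        col=[(255,0,0),(0,255,255),(0,255,0),(0,0,255),(255,0,255)][i%5]
        P=(cam.proj(place(b,*pose))-[u0,v0]+.5)*k-.5
        for a,e in EDG: cv2.line(im,tuple(int(v) for v in P[a].round()),tuple(int(v) for v in P[e].round()),col,1,cv2.LINE_AA)
    return cv2.imwrite(fn,im)
E
python3 - <<'E'
from ov import *
q=[.5932,.1785,-14.2]
X=-17+25
b=[box(-95,95,-70,70,0,12),box(-92,-17,-49,49,12,67),box(X,X+16,-52,52,12,67),box(-85,88,53,63,12,37),box(-85,88,-63,-53,12,37)]
draw(b,q,T,(130,195,210,272),8,'pics/f3.png');draw(b,q,S,(165,155,250,217),9,'pics/f4.png')
draw(rack,[.5948,-.1690,-15.6],T,(245,195,320,275),7,'pics/r3.png');draw(rack,[.5948,-.1690,-15.6],S,(225,195,310,285),7,'pics/r4.png')
E
```

```text
(no output)
```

View pics/f3.png

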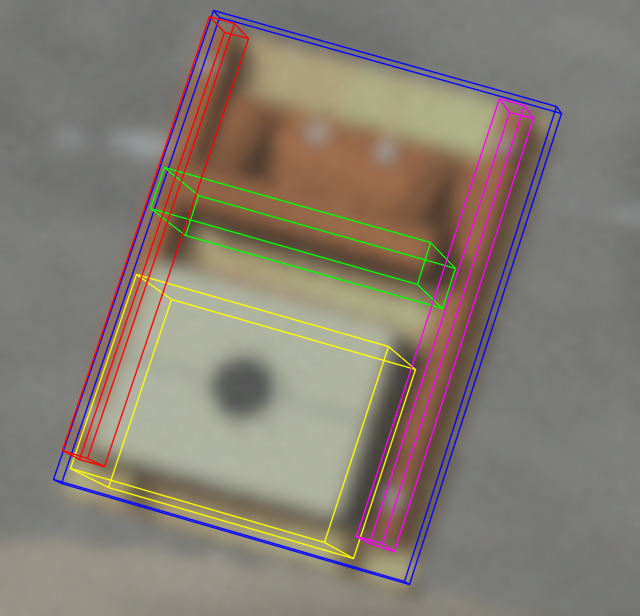

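View pics/f4.png

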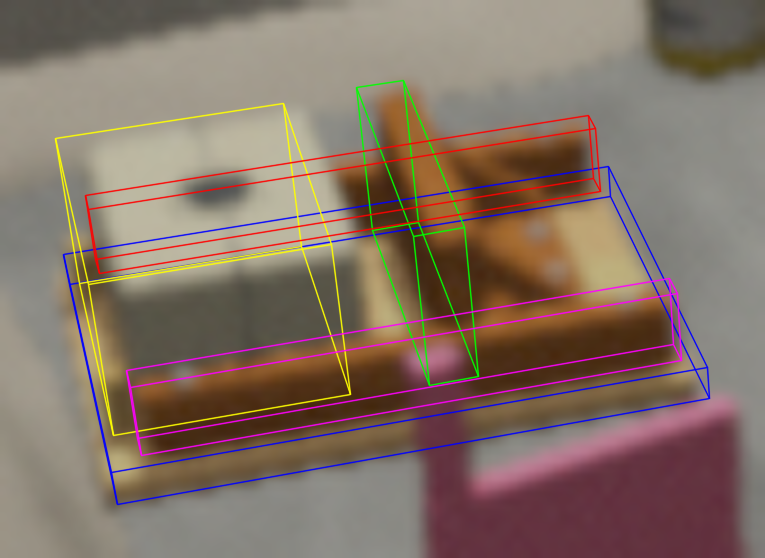

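View pics/r4.png

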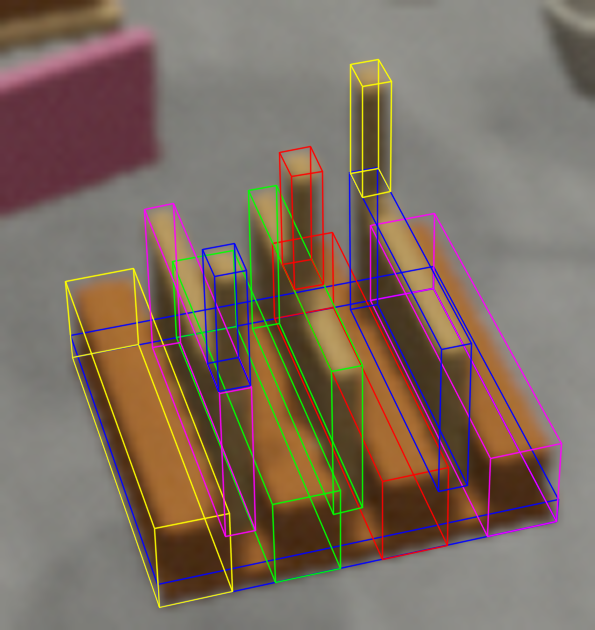

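View pics/r3.png

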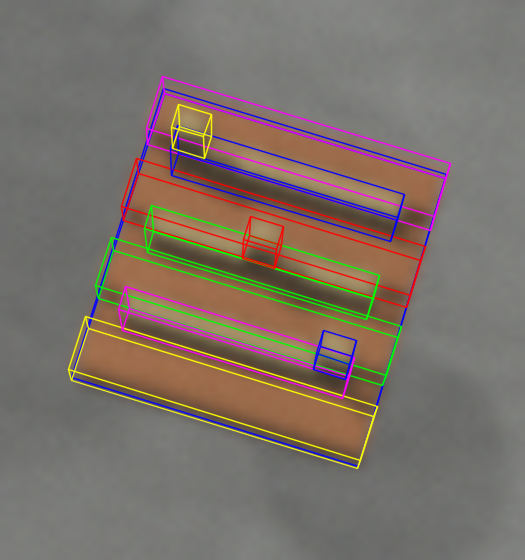

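```bash
python3 - <<'E'
from ov import *
cv2.imwrite('pics/z1.png',crop(T.im,135,195,205,270,11)[:600*2,:800][0:600])
cv2.imwrite('pics/z2.png',crop(S.im,165,155,245,215,10))
E
```

```text
(no output)
```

View pics/z1.png

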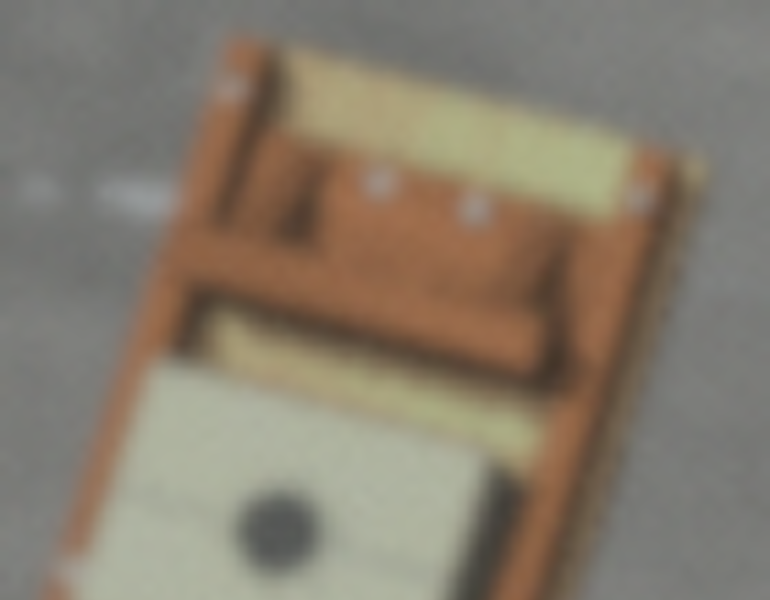

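View pics/z2.png

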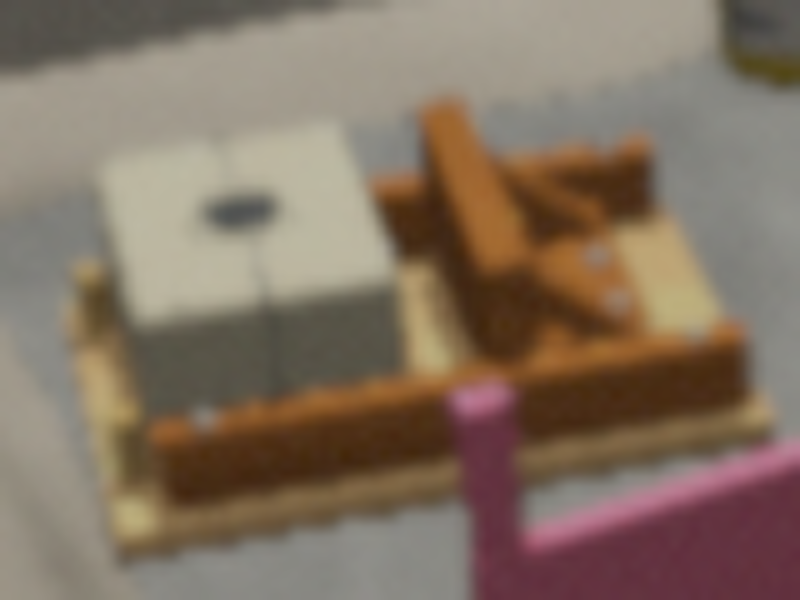

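```bash
python3 - <<'E'
from ov import *
s=lambda a,z:S.unproj((np.array(a,float)+.5)/10-.5+[165,155],z)[:,:2]*1000
t=lambda a,z:T.unproj((np.array(a,float)+.5)/11-.5+[135,195],z)[:,:2]*1000
print('S mould BL FL FR BR',s([(100,160),(345,120),(395,283),(140,328)],.067).round(1).tolist())
print('T mould FL FR',t([(150,362),(497,465)],.067).round(1).tolist())
print('S board NL NR FL FR',s([(422,105),(483,270),(465,97),(527,250)],.067).round(1).tolist())
print('T board NL NR FL FR',t([(165,268),(545,372),(175,230),(560,310)],.067).round(1).tolist())
print('S base', s([(775,415)],.012),s([(120,558)],0))
print('T base', t([(708,160),(235,30)],.012))
E
```

```text
S mould BL FL FR BR [[524.4, 238.4], [595.0, 221.6], [568.3, 125.1], [499.6, 141.1]]
T mould FL FR [[592.9, 225.8], [567.8, 130.5]]
S board NL NR FL FR [[618.3, 217.8], [592.0, 118.3], [631.3, 215.4], [607.1, 121.7]]
T board NL NR FL FR [[618.7, 223.8], [593.3, 119.3], [629.2, 221.9], [610.3, 116.4]]
S base [[663.59772988  85.67278227]] [[481.97175323 136.5977565 ]]
T base [[664.17514334  87.63845369]
 [697.73902338 223.37876242]]
```

```bash
cat > go.py <<'E'
import sys,json,numpy as np,os
# usage: go.py x y z yaw  -> tool shift from tracked cmd ; go.py did dx dy dz rz
F='cmd.json'
cmd=json.load(open(F)) if os.path.exists(F) else [.24,.604,.223,68.299]
def ax(y): c,s=np.cos(np.radians(y)),np.sin(np.radians(y)); return np.array([[c,s,0],[s,-c,0],[0,0,-1.]])
a=sys.argv[1:]
if a[0]=='did':
    d=np.array(a[1:4],float); cmd=[*(np.array(cmd[:3])+d@ax(cmd[3])),cmd[3]-np.degrees(float(a[4]) if len(a)>4 else 0)]
    json.dump(cmd,open(F,'w')); a=a[5:]
    print('cmd',np.round(cmd,4).tolist())
if a:
    t=np.array(a,float); d=ax(cmd[3])@(t[:3]-cmd[:3]); rz=np.radians(cmd[3]-t[3])
    print('shift',d.round(4),'rz',round(rz,4))
    for i in range(1,6): print([(d*i/5).round(4).tolist(),[0,0,round(rz*i/5,4)]])
E
cat > path.py <<'E'
import sys,numpy as np,subprocess
E
for i in 1 2 3 4 5; do python3 - $i <<'E'
import sys;import numpy as np
i=int(sys.argv[1]);A=np.array([.24,.604,.223,68.3]);B=np.array([.595,-.169,.223,-15.5])
from math import *
def ax(y): c,s=cos(radians(y)),sin(radians(y)); return np.array([[c,s,0],[s,-c,0],[0,0,-1.]])
P=A+(B-A)*(i-1)/5
print((ax(P[3])@((B-A)[:3]/5)).round(4),radians(16.76))
E
done
```

```text
[-0.1174  0.1231  0.    ] 0.29251718263424964
[-0.0769  0.1518  0.    ] 0.29251718263424964
[-0.0299  0.1675  0.    ] 0.29251718263424964
[0.0197 0.169  0.    ] 0.29251718263424964
[0.0676 0.1561 0.    ] 0.29251718263424964
```

Call:
{"fn": "send_rows", "kwargs": {
  "steps": [
    [[-0.0235,0.0246,0],[0,0,0.0585],0.045],
    [[-0.047,0.0492,0],[0,0,0.117],0.045],
    [[-0.0705,0.0738,0],[0,0,0.1755],0.045],
    [[-0.094,0.0984,0],[0,0,0.234],0.045],
    [[-0.1174,0.123,0],[0,0,0.2925],0.045]
  ]
}}

```text
time_s: 0.62
tool_pos: [0.3117, 0.4477, 0.2224]
tool_rot: [180.0, 0.0, 51.4]
force: [1.0, -0.3, 0.6]
grip_width: 0.0615
```

Call:
{"fn": "send_rows", "kwargs": {
  "steps": [
    [[-0.0154,0.0304,0],[0,0,0.0585],0.045],
    [[-0.0308,0.0608,0],[0,0,0.117],0.045],
    [[-0.0462,0.0912,0],[0,0,0.1755],0.045],
    [[-0.0616,0.1216,0],[0,0,0.234],0.045],
    [[-0.077,0.152,0],[0,0,0.2925],0.045]
  ]
}}

```text
time_s: 1.03
tool_pos: [0.3827, 0.2929, 0.2226]
tool_rot: [-180.0, -0.0, 34.6]
force: [0.2, -0.4, -0.6]
grip_width: 0.0455
```

Call:
{"fn": "send_rows", "kwargs": {
  "steps": [
    [[-0.006,0.0335,0],[0,0,0.0585],0.045],
    [[-0.012,0.067,0],[0,0,0.117],0.045],
    [[-0.018,0.1005,0],[0,0,0.1755],0.045],
    [[-0.024,0.134,0],[0,0,0.234],0.045],
    [[-0.03,0.1675,0],[0,0,0.2925],0.045]
  ]
}}

```text
time_s: 1.45
tool_pos: [0.4536, 0.1382, 0.2227]
tool_rot: [-180.0, -0.0, 17.9]
force: [0.7, 0.2, 0.0]
grip_width: 0.0451
```

```bash
python3 go.py did -.1174 .123 0 .2925 >/dev/null; python3 go.py did -.077 .152 0 .2925 >/dev/null; python3 go.py did -.03 .1675 0 .2925 0.595 -.169 .223 -15.5; python3 -c "
from cell import env
import numpy as np
o=env.get_obs();print(o['time_s'],np.round(o['tool_pos'],4),np.round(o['tool_rot'],2),np.round(o['qpos'],1),np.round(o['force'],2))"
```

```text
cmd [0.4529, 0.1399, 0.223, 18.022]
shift [0.0395 0.3377 0.    ] rz 0.5851
[[0.0079, 0.0675, 0.0], [0, 0, np.float64(0.117)]]
[[0.0158, 0.1351, 0.0], [0, 0, np.float64(0.234)]]
[[0.0237, 0.2026, 0.0], [0, 0, np.float64(0.351)]]
[[0.0316, 0.2702, 0.0], [0, 0, np.float64(0.4681)]]
[[0.0395, 0.3377, 0.0], [0, 0, np.float64(0.5851)]]
1.45 [0.4536 0.1382 0.2227] [-1.7998e+02 -3.0000e-02  1.7860e+01] [-41.1  -4.   20.2 107.8   1.4  75.9  -3.5] [0.73 0.2  0.  ]
```

Call:
{"fn": "send_rows", "kwargs": {
  "steps": [
    [[0.004,0.0338,0],[0,0,0.0585],0.045],
    [[0.008,0.0676,0],[0,0,0.117],0.045],
    [[0.012,0.1014,0],[0,0,0.1755],0.045],
    [[0.016,0.1352,0],[0,0,0.234],0.045],
    [[0.02,0.169,0],[0,0,0.2925],0.045]
  ]
}}

```text
time_s: 1.87
tool_pos: [0.5249, -0.0162, 0.2227]
tool_rot: [-180.0, -0.0, 1.1]
force: [0.4, 1.1, 1.1]
grip_width: 0.0451
```

Call:
{"fn": "send_rows", "kwargs": {
  "steps": [
    [[0.0135,0.0312,0],[0,0,0.0585],0.045],
    [[0.027,0.0624,0],[0,0,0.117],0.045],
    [[0.0405,0.0936,0],[0,0,0.1755],0.045],
    [[0.054,0.1248,0],[0,0,0.234],0.045],
    [[0.0675,0.156,0],[0,0,0.2925],0.045]
  ]
}}

```text
time_s: 2.28
tool_pos: [0.596, -0.1704, 0.2225]
tool_rot: [-180.0, -0.0, -15.6]
force: [0.9, 0.8, 0.5]
grip_width: 0.0454
```

Call:
{"fn": "send_rows", "kwargs": {
  "steps": [
    [[0,0,0.012],[0,0,0],0.045],
    [[0,0,0.024],[0,0,0],0.045],
    [[0,0,0.036],[0,0,0],0.045],
    [[0,0,0.048],[0,0,0],0.045],
    [[0,0,0.06],[0,0,0],0.045]
  ]
}}

```text
time_s: 2.7
tool_pos: [0.5952, -0.1671, 0.161]
tool_rot: [-179.9, 0.1, -15.3]
force: [-0.7, 0.6, -1.1]
grip_width: 0.0451
```

```bash
python3 go.py did .02 .169 0 .2925 >/dev/null; python3 go.py did .0675 .156 0 .2925 >/dev/null; python3 go.py did 0 0 .06 0; cat > look.py <<'E'
import sys
from h import *
from cell import env
import pickle
n=sys.argv[1]; C=cams(); pickle.dump({k:v.c for k,v in C.items()},open(n+'.pkl','wb'))
o=env.get_obs();print(o['time_s'],np.round(o['tool_pos'],4),np.round(o['tool_rot'],2),np.round(o['qpos'],1),'F',np.round(o['force'],2),o['grip_width'])
if len(sys.argv)>2:
    for i,a in enumerate(sys.argv[2:]):
        cam,u0,v0,u1,v1,k=a.split(','); cv2.imwrite(f'pics/{n}{i}.png',crop(C[cam].im,int(u0),int(v0),int(u1),int(v1),int(k)))
E
python3 look.py a side,225,155,335,285,6 top,235,180,325,275,7
```

```text
cmd [0.5951, -0.1691, 0.163, -15.4961]
2.8 [ 0.5939 -0.1671  0.1598] [-179.98    0.26  -15.38] [-17.9  19.3  38.5  93.8 -12.5  71.5   7.7] F [-0.78 -0.64  0.44] 0.04488443423911584
```

View pics/a0.png

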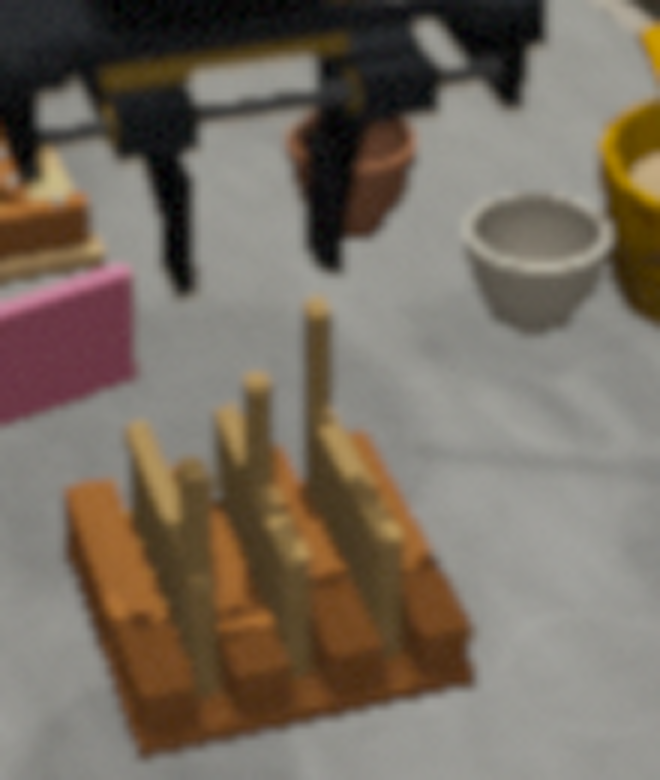

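View pics/a1.png

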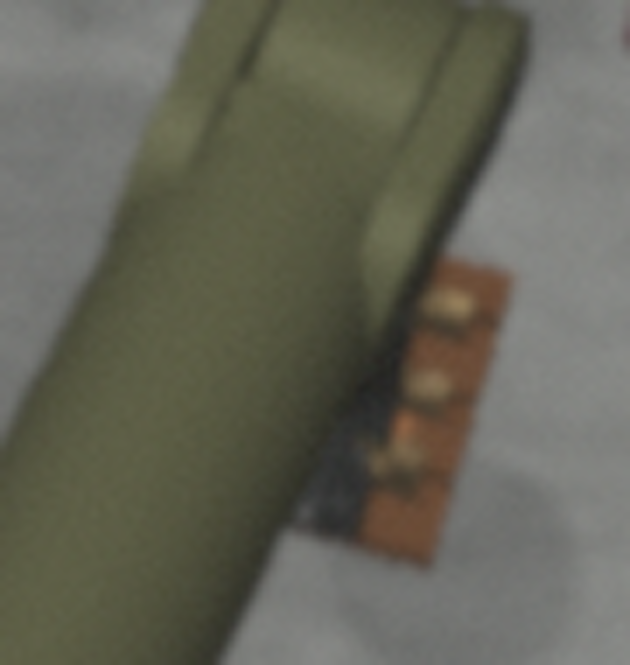

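```bash
python3 - <<'E'
from h import *
import pickle
S=Cam(pickle.load(open('a.pkl','rb'))['side'])
for P in([.5939,-.1671,.1598],[.5948,-.169,.115],[.5948,-.169,.070]): print(((S.proj(P)-[225,155]+.5)*6).round(0))
a=np.array([np.cos(np.radians(-15.4)),np.sin(np.radians(-15.4)),0])*.0225
for s in(1,-1): print(((S.proj(np.array([.5939,-.1671,.1598])+s*a)-[225,155]+.5)*6).round(0))
# measured tab top centre
print(S.unproj(np.array([[257,381]])/6-.5/6+[225-.4,155-.4],.115))
E
```

```text
[[251. 275.]]
[[258. 379.]]
[[260. 475.]]
[[311. 265.]]
[[191. 285.]]
[[ 0.59371114 -0.17014424  0.115     ]]
```

Call:
{"fn": "send_rows", "kwargs": {
  "steps": [
    [[0,0,0.016],[0,0,0],0.045],
    [[0,0,0.032],[0,0,0],0.045],
    [[0,0,0.048],[0,0,0],0.045],
    [[0,0,0.064],[0,0,0],0.045],
    [[0,0,0.08],[0,0,0],0.045]
  ]
}}

```text
time_s: 3.22
tool_pos: [0.596, -0.1684, 0.0825]
tool_rot: [-180.0, -0.1, -15.4]
force: [-0.9, -0.3, 0.4]
grip_width: 0.0447
```

```bash
python3 go.py did 0 0 .08 0; python3 look.py b side,225,155,335,285,6; python3 -c "
from cell import env
import numpy as np
o=env.get_obs();print(o['time_s'],np.round(o['tool_pos'],4),np.round(o['tool_rot'],2),o['joint_velocities'])"
```

```text
cmd [0.5951, -0.1691, 0.083, -15.4961]
3.3167 [ 0.5939 -0.1677  0.0804] [-180.      0.25  -15.43] [-16.4  23.7  37.   98.3 -15.7  63.5   9.9] F [0.1  0.46 0.84] 0.045078623120917254
3.3167 [ 0.5939 -0.1677  0.0804] [-180.      0.25  -15.43] [-0.11549606 -1.53779148  0.86933088 -2.42343221  0.61448654  1.52987335
 -0.42151578]
```

View pics/b0.png

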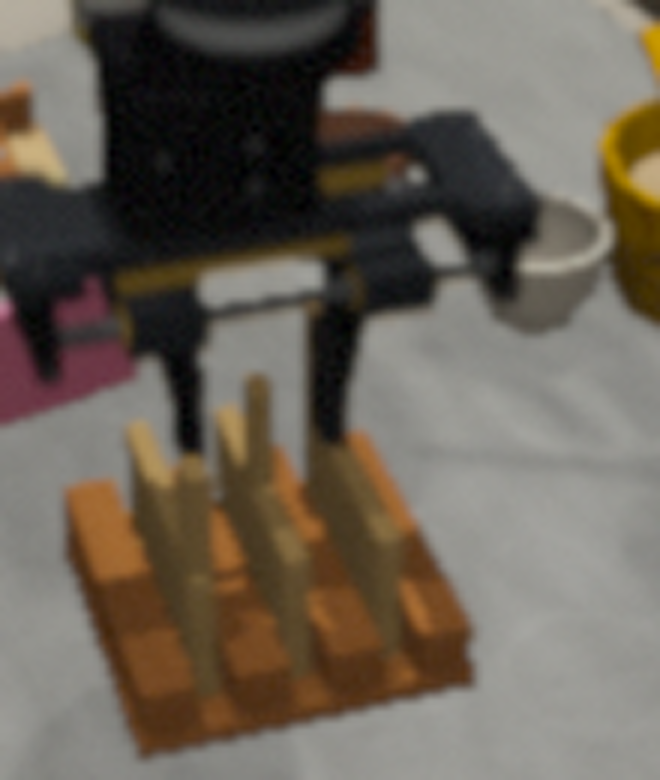

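Call:
{"fn": "send_rows", "kwargs": {
  "steps": [
    [[0,0,0.001],[0,0,0],0.025],
    [[0,0,0.001],[0,0,0],0.005],
    [[0,0,0.001],[0,0,0],0.005],
    [[0,0,0.001],[0,0,0],0.005],
    [[0,0,0.001],[0,0,0],0.005]
  ],
  "grip_force": 25
}}

```text
time_s: 3.73
tool_pos: [0.5961, -0.1692, 0.0825]
tool_rot: [-180.0, -0.1, -15.5]
force: [-0.1, 1.0, -0.6]
grip_width: 0.0194
```

Call:
{"fn": "send_rows", "kwargs": {
  "steps": [
    [[0,0,0],[0,0,0],0.005],
    [[0,0,-0.005],[0,0,0],0.005],
    [[0,0,-0.015],[0,0,0],0.005],
    [[0,0,-0.03],[0,0,0],0.005],
    [[0,0,-0.05],[0,0,0],0.005]
  ]
}}

```text
time_s: 4.15
tool_pos: [0.5947, -0.169, 0.1317]
tool_rot: [180.0, 0.1, -15.5]
force: [-0.1, 0.2, -1.0]
grip_width: 0.01
```

```bash
python3 go.py did 0 0 .001 0;python3 go.py did 0 0 -.05 0; python3 look.py d side,225,115,335,285,4
```

```text
cmd [0.5951, -0.1691, 0.082, -15.4961]
cmd [0.5951, -0.1691, 0.132, -15.4961]
4.25 [ 0.5979 -0.1702  0.1358] [-179.95   -0.39  -15.51] [-17.4  20.6  38.2  95.3 -13.6  68.5   8.5] F [ 0.49 -0.91 -1.13] 0.009600934108158286
```

View pics/d0.png

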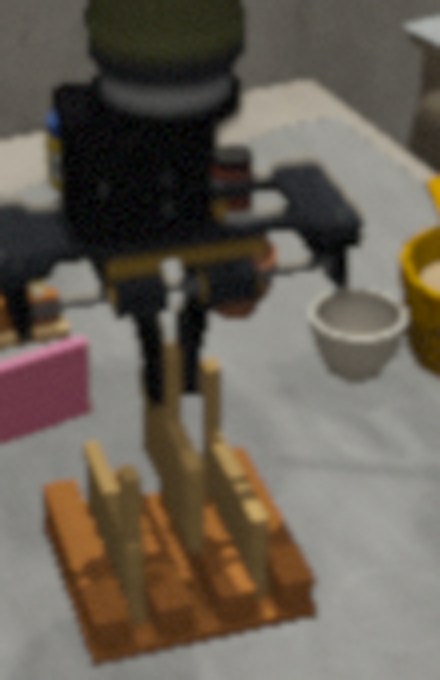

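Call:
{"fn": "send_rows", "kwargs": {
  "steps": [
    [[0,0,-0.025],[0,0,0],0.005],
    [[0,0,-0.055],[0,0,0],0.005],
    [[0,-0.003,-0.085],[0,0,0],0.005],
    [[-0.002,-0.012,-0.11],[0,0,0],0.005],
    [[-0.007,-0.03,-0.125],[0,0,0],0.005]
  ]
}}

```text
time_s: 4.67
tool_pos: [0.5972, -0.1417, 0.26]
tool_rot: [179.9, -0.3, -15.8]
force: [0.2, 0.2, -0.0]
grip_width: 0.0098
```

Call:
{"fn": "send_rows", "kwargs": {
  "steps": [
    [[-0.008,-0.03,0],[0,0,0],0.005],
    [[-0.016,-0.062,0],[0,0,-0.004],0.005],
    [[-0.025,-0.094,0],[0,0,-0.008],0.005],
    [[-0.033,-0.126,0],[0,0,-0.012],0.005],
    [[-0.041,-0.158,0],[0,0,-0.016],0.005]
  ]
}}

```text
time_s: 5.08
tool_pos: [0.5991, 0.0263, 0.2566]
tool_rot: [-180.0, -0.0, -14.6]
force: [-0.4, 0.1, -0.7]
grip_width: 0.0097
```

```bash
python3 go.py did -.007 -.03 -.125 0; python3 go.py did -.041 -.158 0 -.016 .5995 .1714 .257 -14.6
```

```text
cmd [0.5964, -0.1383, 0.257, -15.4961]
cmd [0.5991, 0.0249, 0.257, -14.5793]
shift [-0.0365 -0.1419  0.    ] rz 0.0004
[[-0.0073, -0.0284, 0.0], [0, 0, np.float64(0.0001)]]
[[-0.0146, -0.0567, 0.0], [0, 0, np.float64(0.0001)]]
[[-0.0219, -0.0851, 0.0], [0, 0, np.float64(0.0002)]]
[[-0.0292, -0.1135, 0.0], [0, 0, np.float64(0.0003)]]
[[-0.0365, -0.1419, 0.0], [0, 0, np.float64(0.0004)]]
```

Call:
{"fn": "send_rows", "kwargs": {
  "steps": [
    [[-0.0085,-0.032,0],[0,0,0],0.005],
    [[-0.0165,-0.064,0],[0,0,0],0.005],
    [[-0.0245,-0.096,0],[0,0,0],0.005],
    [[-0.032,-0.124,0.005],[0,0,0],0.005],
    [[-0.0365,-0.142,0.015],[0,0,0],0.005]
  ]
}}

```text
time_s: 5.5
tool_pos: [0.5998, 0.1762, 0.2423]
tool_rot: [-179.8, -0.1, -14.3]
force: [0.5, 0.4, -0.0]
grip_width: 0.01
```

Call:
{"fn": "send_rows", "kwargs": {
  "steps": [
    [[0,0,0.03],[0,0,0],0.005],
    [[0,0,0.06],[0,0,0],0.005],
    [[0,0,0.08],[0,0,0],0.005],
    [[0,0,0.087],[0,0,0],0.005],
    [[0,0,0.087],[0,0,0],0.005]
  ]
}}

```text
time_s: 5.92
tool_pos: [0.5984, 0.171, 0.1524]
tool_rot: [179.8, 0.2, -14.6]
force: [-0.2, -0.5, -0.0]
grip_width: 0.0096
```

```bash
python3 go.py did -.0365 -.142 .015 0; python3 go.py did 0 0 .087 0; python3 look.py e side,160,110,270,215,7 top,120,150,230,275,5
```

```text
cmd [0.5995, 0.1715, 0.242, -14.5793]
cmd [0.5995, 0.1715, 0.155, -14.5793]
6.0167 [0.6006 0.1714 0.1557] [-1.7995e+02 -8.0000e-02 -1.4600e+01] [-41.5  18.7  28.5  93.   -9.3  70.6 -25.8] F [0.61 0.04 0.02] 0.009702682758562646
```

View pics/e0.png

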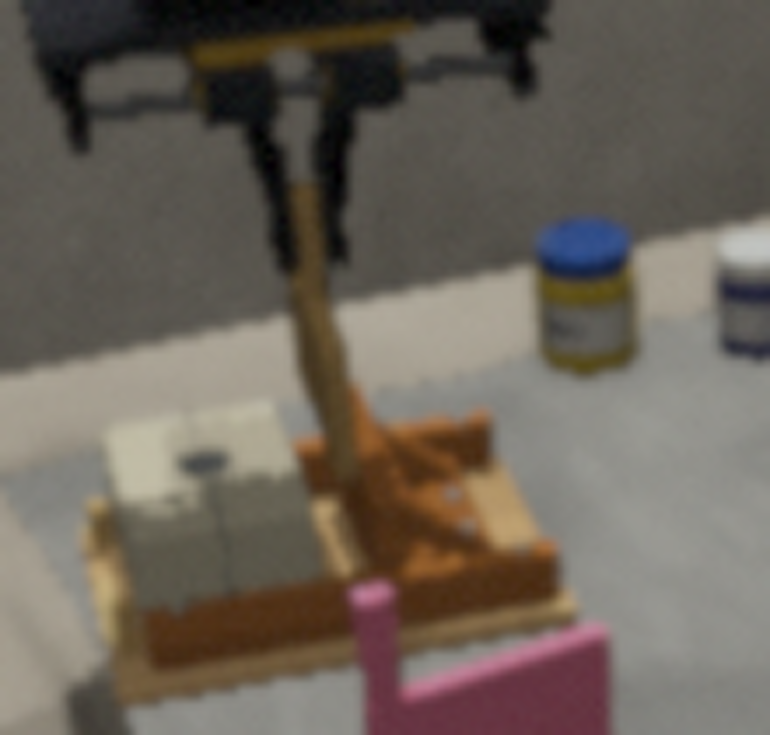

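View pics/e1.png

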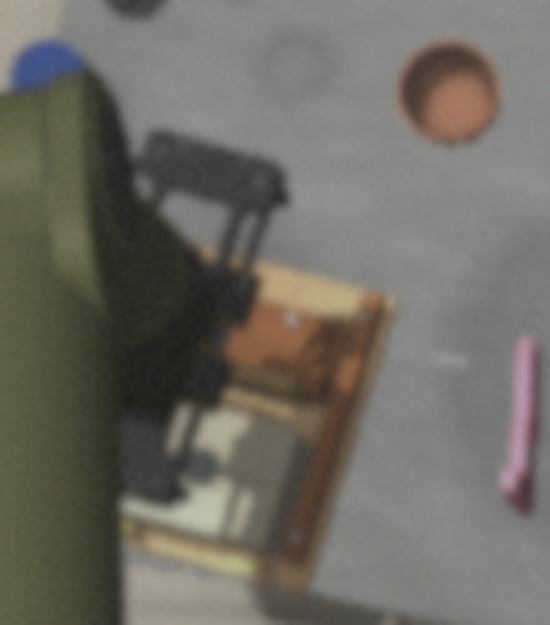

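```bash
cat > ov2.py <<'E'
from h import *
import pickle,sys
# ov2.py pkl out roi k  boxes drawn in frame coords u,v : pose (0,0,-14.6), mm
def draw(cam,boxes,roi,k,fn,yaw=-14.6):
    u0,v0,u1,v1=roi; im=crop(cam.im,*roi,k)
    for i,b in enumerate(boxes):
        col=[(255,0,0),(0,255,255),(0,255,0),(0,0,255),(255,0,255)][i%5]
        P=(cam.proj(place(b,0,0,yaw))-[u0,v0]+.5)*k-.5
        for a,e in EDG: cv2.line(im,tuple(int(v) for v in P[a].round()),tuple(int(v) for v in P[e].round()),col,1,cv2.LINE_AA)
    cv2.imwrite(fn,im)
def uv(x,y,yaw=-14.6):
    c,s=np.cos(np.radians(yaw)),np.sin(np.radians(yaw)); return (x*c+y*s)*1000,(-x*s+y*c)*1000
def shim(u,v,foot,tab=0): return [box(u-5,u+5,v-50,v+50,foot,foot+60),box(u-5,u+5,v+tab-7,v+tab+7,foot+60,foot+105)]
E
python3 - <<'E'
from ov2 import *
S=Cam(pickle.load(open('e.pkl','rb'))['side'])
u,v=uv(.6000,.1712); print(u,v)
m=[box(443.5,518.5,317-49,317+49,12,67),box(543.4,559.4,317-52,317+52,12,67)]
draw(S,m+shim(u,v,84),(180,125,250,205),9,'pics/e3.png')
E
```

```text
537.4712281579617 316.9134249323816
```

View pics/e3.png

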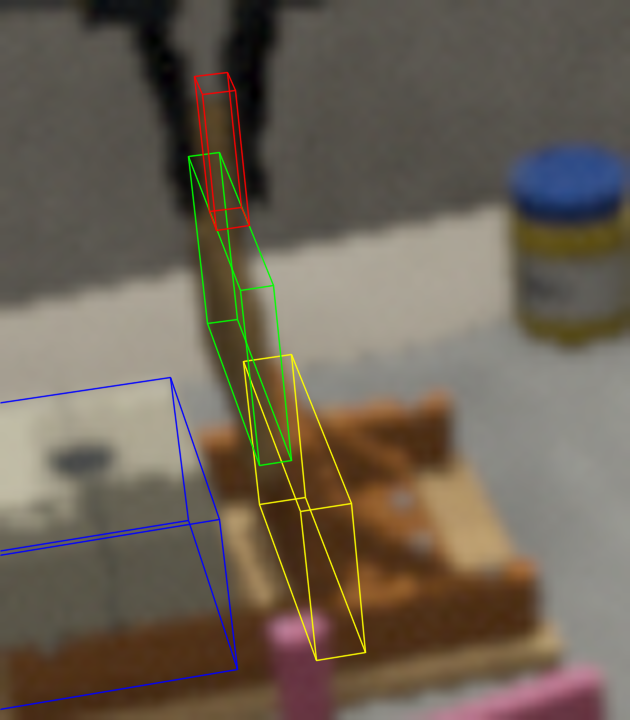

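```bash
python3 - <<'E'
from ov2 import *
S=Cam(pickle.load(open('e.pkl','rb'))['side'])
im=S.im.copy(); im=cv2.convertScaleAbs(im,alpha=1.6)
cv2.imwrite('pics/e4.png',crop(im,190,130,235,190,13)[:780])
E
```

```text
(no output)
```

View pics/e4.png

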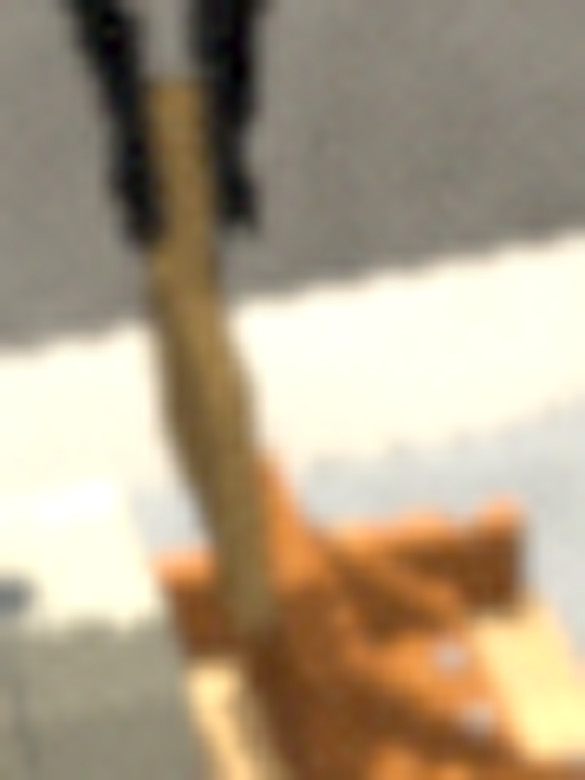

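```bash
python3 - <<'E'
from ov2 import *
from cell import env
S=Cam(pickle.load(open('e.pkl','rb'))['side'])
px=np.array([[207.7,178.6],[211.1,178.1]])-.5+.04
for z in(.082,.084):
    P=S.unproj(px,z); print(z,[np.round(uv(*p[:2]),1) for p in P])
P=S.unproj([[208.7,158.7]],.142+.001); print(np.round(uv(*P[0,:2]),1))
print(env.get_obs()['tool_pos'],env.get_obs()['tool_rot'])
E
python3 look.py e2
```

```text
0.082 [array([528.3, 261.1]), array([537.7, 260.9])]
0.084 [array([527.9, 257.6]), array([537.2, 257.3])]
[537.1 255.3]
[0.60064583 0.1714339  0.15570038] [-1.79953614e+02 -7.50880047e-02 -1.45994067e+01]
6.1167 [0.6012 0.1716 0.1567] [-1.7988e+02 -1.6000e-01 -1.4600e+01] [-41.5  18.6  28.5  93.   -9.3  70.6 -25.8] F [0.38 0.59 0.36] 0.00980401626268677
```

```bash
python3 - <<'E'
from ov2 import *
S=Cam(pickle.load(open('e.pkl','rb'))['side'])
print(S.proj([[.6003,.1713,.156]]))
S2=Cam(pickle.load(open('e2.pkl','rb'))['side'])
im=cv2.convertScaleAbs(S2.im,alpha=1.8)
cv2.imwrite('pics/e5.png',crop(im,190,130,235,190,13))
for z in(0,-.002): print((S.proj([[.6003,.1713,.156+z]])))
E
```

```text
[[204.63706072 144.8085251 ]]
[[204.63706072 144.8085251 ]]
[[204.70757437 145.46808827]]
```

View pics/e5.png

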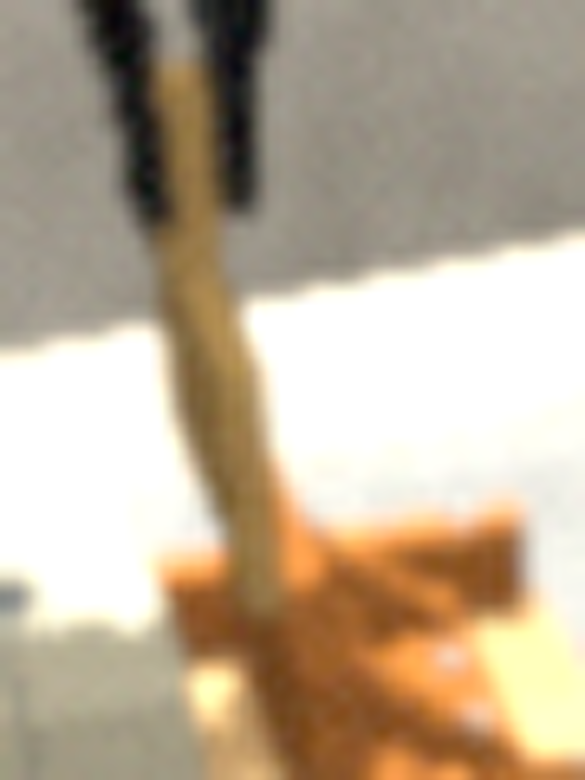

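Call:
{"fn": "send_rows", "kwargs": {
  "steps": [
    [[0,-0.001,0.005],[0,0,0],0.005],
    [[0,-0.001,0.01],[0,0,0],0.005],
    [[0,-0.001,0.015],[0,0,0],0.005],
    [[0,-0.001,0.02],[0,0,0],0.005],
    [[0,-0.001,0.025],[0,0,0],0.005]
  ]
}}

```text
time_s: 6.53
tool_pos: [0.6, 0.1724, 0.1289]
tool_rot: [180.0, 0.0, -14.6]
force: [0.4, 0.1, -0.9]
grip_width: 0.0099
```

```bash
python3 go.py did 0 -.001 .025 0; python3 look.py g side,180,125,250,205,9; python3 look.py g2 side,180,125,250,205,9
```

```text
cmd [0.5998, 0.1725, 0.13, -14.5793]
6.6333 [0.5993 0.1722 0.1281] [ 1.7992e+02  1.0000e-01 -1.4580e+01] [-41.3  20.   28.1  94.7 -10.   67.9 -25.4] F [-0.25  0.25 -0.64] 0.010097876722590899
6.7333 [0.6    0.1724 0.1292] [ 1.7998e+02  2.0000e-02 -1.4580e+01] [-41.3  20.   28.2  94.6 -10.   67.9 -25.4] F [ 1.97 -0.58  0.38] 0.009920802885454046
```

View pics/g20.png

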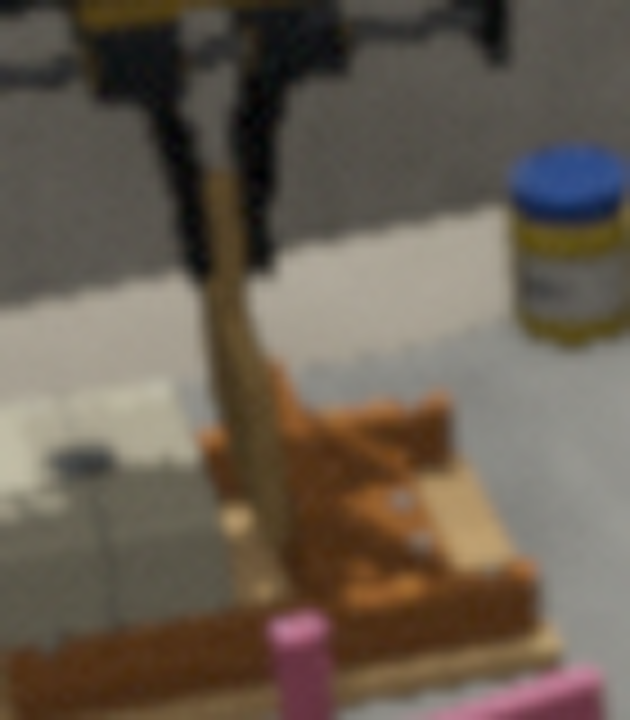

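Call:
{"fn": "send_rows", "kwargs": {
  "steps": [
    [[0,0,0.004],[0,0,0],0.005],
    [[0,0,0.008],[0,0,0],0.005],
    [[0,0,0.012],[0,0,0],0.005],
    [[0,0,0.016],[0,0,0],0.005],
    [[0,0,0.018],[0,0,0],0.005]
  ]
}}

```text
time_s: 7.15
tool_pos: [0.5999, 0.1723, 0.1107]
tool_rot: [180.0, 0.0, -14.6]
force: [-0.5, -0.4, -0.7]
grip_width: 0.0097
```

Call:
{"fn": "send_rows", "kwargs": {
  "steps": [
    [[0,0,0.003],[0,0,0],0.005],
    [[0,0,0.006],[0,0,0],0.005],
    [[0,0,0.009],[0,0,0],0.005],
    [[0,0,0.01],[0,0,0],0.005],
    [[0,0,0.01],[0,0,0],0.005]
  ]
}}

```text
time_s: 7.57
tool_pos: [0.6, 0.1723, 0.1012]
tool_rot: [180.0, 0.0, -14.6]
force: [-0.6, 0.0, 0.1]
grip_width: 0.0097
```

```bash
python3 go.py did 0 0 .028 0; python3 look.py g3 side,180,125,250,205,9
```

```text
cmd [0.5998, 0.1725, 0.102, -14.5793]
7.6667 [0.6002 0.1724 0.1016] [-1.800e+02 -1.000e-02 -1.458e+01] [-40.9  21.5  27.8  96.1 -10.8  65.1 -24.8] F [-0.2  -0.47 -1.02] 0.009801910538648822
```

View pics/g30.png

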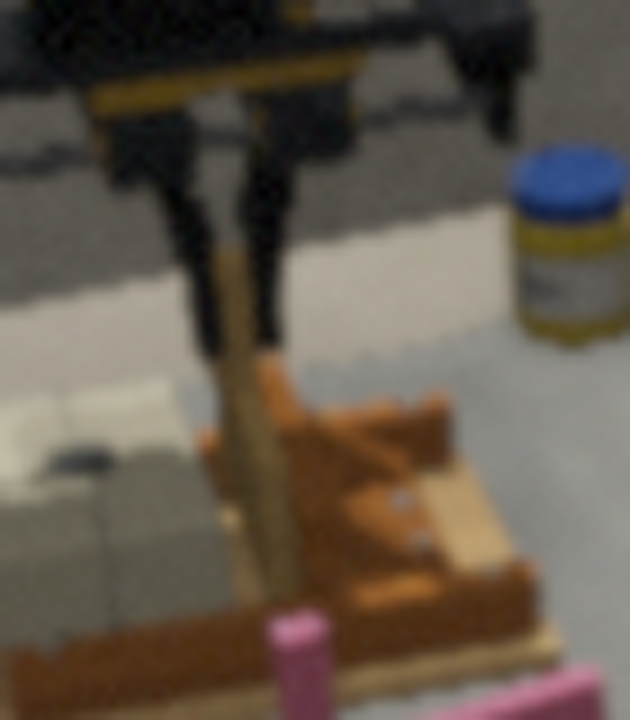

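Call:
{"fn": "send_rows", "kwargs": {
  "steps": [
    [[0,0,0.004],[0,0,0],0.005],
    [[0,0,0.008],[0,0,0],0.005],
    [[0,0,0.012],[0,0,0],0.005],
    [[0,0,0.015],[0,0,0],0.005],
    [[0,0,0.015],[0,0,0],0.005]
  ]
}}

```text
time_s: 8.08
tool_pos: [0.6002, 0.1723, 0.086]
tool_rot: [180.0, 0.0, -14.6]
force: [-0.1, 0.1, -0.4]
grip_width: 0.0096
```

Call:
{"fn": "send_rows", "kwargs": {
  "steps": [
    [[0,0,0.001],[0,0,0],0.005],
    [[0,0,0.002],[0,0,0],0.005],
    [[0,0,0.003],[0,0,0],0.005],
    [[0,0,0.004],[0,0,0],0.005],
    [[0,0,0.004],[0,0,0],0.005]
  ]
}}

```text
time_s: 8.5
tool_pos: [0.6006, 0.1723, 0.0855]
tool_rot: [-179.9, -0.0, -14.6]
force: [-6.0, -1.3, 14.4]
grip_width: 0.0097
```

Call:
{"fn": "send_rows", "kwargs": {
  "steps": [
    [[0,0,-0.003],[0,0,0],0.01],
    [[0,0,-0.003],[0,0,0],0.02],
    [[0,0,-0.003],[0,0,0],0.03],
    [[0,0,-0.003],[0,0,0],0.03],
    [[0,0,-0.003],[0,0,0],0.03]
  ]
}}

```text
time_s: 8.92
tool_pos: [0.6001, 0.1724, 0.0851]
tool_rot: [180.0, 0.0, -14.6]
force: [0.8, 0.1, -0.8]
grip_width: 0.027
```

Call:
{"fn": "send_rows", "kwargs": {
  "steps": [
    [[0,0,-0.01],[0,0,0],0.03],
    [[0,0,-0.035],[0,0,0],0.03],
    [[0,0,-0.065],[0,0,0],0.03],
    [[0,0,-0.1],[0,0,0],0.045],
    [[0,0,-0.13],[0,0,0],0.045]
  ]
}}

```text
time_s: 9.33
tool_pos: [0.6004, 0.1722, 0.2182]
tool_rot: [-180.0, -0.1, -14.6]
force: [1.2, -0.1, -0.1]
grip_width: 0.037
```

```bash
python3 go.py did 0 0 .019 0; python3 go.py did 0 0 -.133 0;  python3 look.py k side,160,95,270,215,6 top,120,180,230,275,6
```

```text
cmd [0.5998, 0.1725, 0.083, -14.5793]
cmd [0.5998, 0.1725, 0.216, -14.5793]
9.4333 [0.6036 0.1729 0.2226] [-179.62   -0.52  -14.6 ] [-42.1  16.2  29.1  88.2  -8.1  77.1 -26.8] F [ 0.53 -0.65 -0.31] 0.04212104197976194
```

View pics/k0.png

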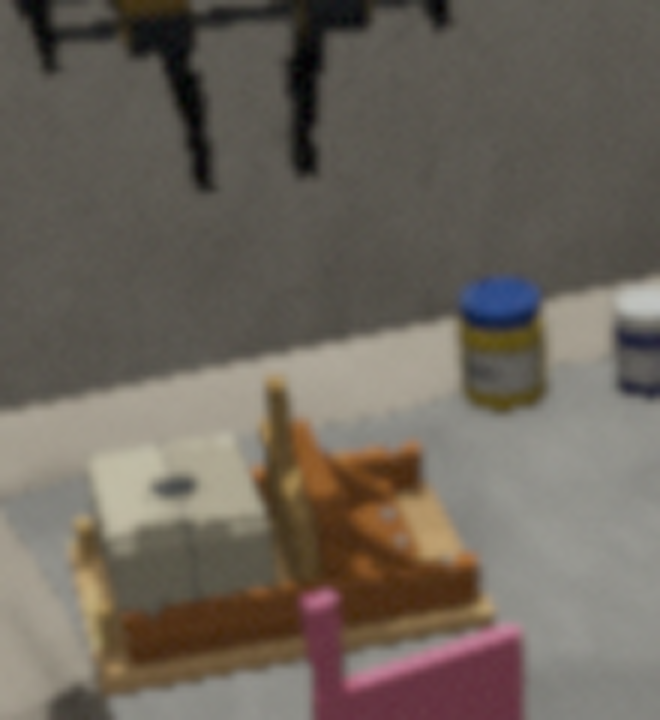

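View pics/k1.png

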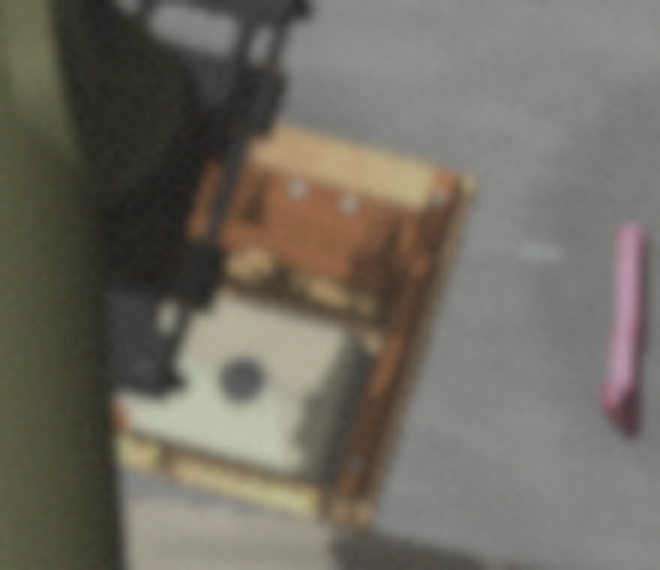

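```bash
python3 - <<'E'
from ov2 import *
S=Cam(pickle.load(open('a.pkl','rb'))['side'])
print(S.unproj(np.array([[192,470],[257,381]])/6+[225-.5,155-.5],.115))
print((S.proj([[.5488,-.1998,.115]])-[225,155]+.5)*6)
E
python3 go.py .549 -.1995 .2 -15.5
```

```text
[[ 0.54656316 -0.20338809  0.115     ]
 [ 0.59371333 -0.17007041  0.115     ]]
[[192.34361944 462.6308176 ]]
shift [0.0445 0.3728 0.016 ] rz 0.0161
[[0.0089, 0.0746, 0.0032], [0, 0, np.float64(0.0032)]]
[[0.0178, 0.1491, 0.0064], [0, 0, np.float64(0.0064)]]
[[0.0267, 0.2237, 0.0096], [0, 0, np.float64(0.0096)]]
[[0.0356, 0.2982, 0.0128], [0, 0, np.float64(0.0129)]]
[[0.0445, 0.3728, 0.016], [0, 0, np.float64(0.0161)]]
```

```bash
python3 go.py .5482 -.2012 .2 -15.5|head -1
```

```text
shift [0.0441 0.3746 0.016 ] rz 0.0161
```

Call:
{"fn": "send_rows", "kwargs": {
  "steps": [
    [[0.004,0.03,0],[0,0,0],0.045],
    [[0.0085,0.067,0],[0,0,0.004],0.045],
    [[0.013,0.105,0],[0,0,0.008],0.045],
    [[0.0175,0.143,0],[0,0,0.012],0.045],
    [[0.022,0.181,0],[0,0,0.016],0.045]
  ]
}}

```text
time_s: 9.85
tool_pos: [0.5753, -0.01, 0.2156]
tool_rot: [-180.0, -0.0, -15.5]
force: [0.1, -0.4, -0.2]
grip_width: 0.0454
```

```bash
python3 go.py did .022 .181 0 .016 .5482 -.2012 .165 -15.5
```

```text
cmd [0.5755, -0.0082, 0.216, -15.4961]
shift [0.0252 0.1933 0.051 ] rz 0.0001
[[0.005, 0.0387, 0.0102], [0, 0, np.float64(0.0)]]
[[0.0101, 0.0773, 0.0204], [0, 0, np.float64(0.0)]]
[[0.0151, 0.116, 0.0306], [0, 0, np.float64(0.0)]]
[[0.0202, 0.1546, 0.0408], [0, 0, np.float64(0.0001)]]
[[0.0252, 0.1933, 0.051], [0, 0, np.float64(0.0001)]]
```

Call:
{"fn": "send_rows", "kwargs": {
  "steps": [
    [[0.005,0.04,0],[0,0,0],0.045],
    [[0.01,0.08,0.005],[0,0,0],0.045],
    [[0.0155,0.12,0.015],[0,0,0],0.045],
    [[0.021,0.158,0.025],[0,0,0],0.045],
    [[0.025,0.1935,0.035],[0,0,0],0.045]
  ]
}}

```text
time_s: 10.27
tool_pos: [0.5476, -0.2039, 0.1806]
tool_rot: [-180.0, -0.1, -15.6]
force: [0.5, 0.3, -0.9]
grip_width: 0.0449
```

Call:
{"fn": "send_rows", "kwargs": {
  "steps": [
    [[0,0,0.01],[0,0,0],0.045],
    [[0,0,0.03],[0,0,0],0.045],
    [[0,0,0.04],[0,0,0],0.045],
    [[0,0,0.045],[0,0,0],0.045],
    [[0,0,0.045],[0,0,0],0.045]
  ]
}}

```text
time_s: 10.68
tool_pos: [0.5476, -0.2004, 0.1343]
tool_rot: [180.0, 0.1, -15.4]
force: [0.2, -0.3, 0.0]
grip_width: 0.0451
```

```bash
python3 go.py did .025 .1935 .035 0;python3 go.py did 0 0 .045 0; python3 look.py l; python3 look.py l2 side,225,155,335,285,6
```

```text
cmd [0.5479, -0.2014, 0.181, -15.4961]
cmd [0.5479, -0.2014, 0.136, -15.4961]
10.7833 [ 0.5488 -0.2008  0.1361] [-1.7999e+02 -3.0000e-02 -1.5430e+01] [-17.2  16.3  40.9 100.4 -11.5  67.5  11.5] F [-0.32 -0.33  0.63] 0.04502192645742596
10.8833 [ 0.5491 -0.2012  0.1366] [-1.7999e+02 -9.0000e-02 -1.5450e+01] [-17.2  16.3  40.9 100.4 -11.5  67.5  11.5] F [-0.29  0.51  0.28] 0.04529526420254062
```

View pics/l20.png

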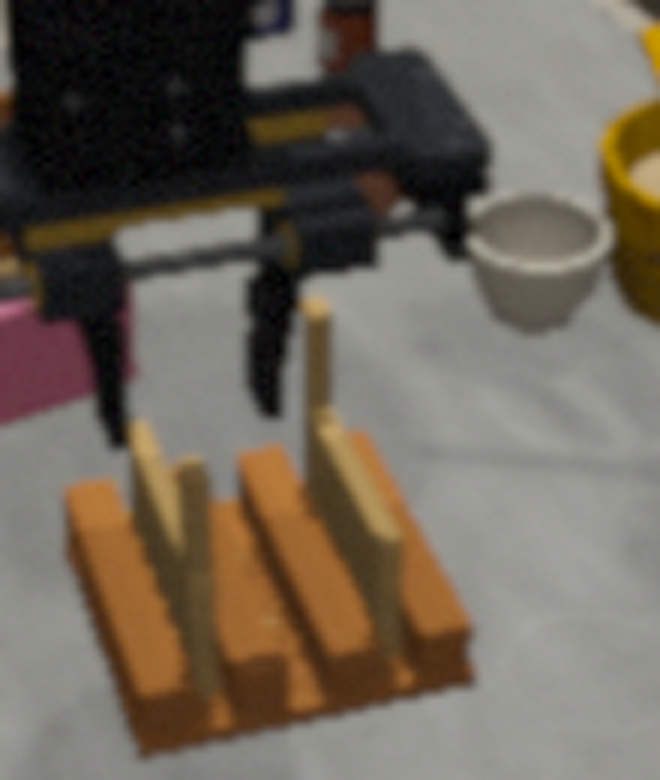

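Call:
{"fn": "send_rows", "kwargs": {
  "steps": [
    [[0,0,0.015],[0,0,0],0.045],
    [[0,0,0.032],[0,0,0],0.045],
    [[0,0,0.046],[0,0,0],0.045],
    [[0,0,0.054],[0,0,0],0.035],
    [[0,0,0.054],[0,0,0],0.02]
  ]
}}

```text
time_s: 11.3
tool_pos: [0.5475, -0.2009, 0.0804]
tool_rot: [180.0, 0.1, -15.5]
force: [-0.2, 0.4, -0.6]
grip_width: 0.038
```

Call:
{"fn": "send_rows", "kwargs": {
  "steps": [
    [[0,0,0],[0,0,0],0.005],
    [[0,0,0],[0,0,0],0.005],
    [[0,0,0],[0,0,0],0.005],
    [[0,0,0],[0,0,0],0.005],
    [[0,0,-0.002],[0,0,0],0.005]
  ],
  "grip_force": 30
}}

```text
time_s: 11.72
tool_pos: [0.5484, -0.2014, 0.0839]
tool_rot: [-180.0, -0.0, -15.5]
force: [-0.5, 0.1, -1.1]
grip_width: 0.0096
```

```bash
python3 go.py did 0 0 .052 0; python3 look.py m side,225,155,335,285,6
```

```text
cmd [0.5479, -0.2014, 0.084, -15.4961]
11.8167 [ 0.5487 -0.2015  0.0842] [-1.7999e+02 -6.0000e-02 -1.5490e+01] [-15.9  19.6  39.8 103.3 -14.1  62.1  13.5] F [ 1.02  0.64 -0.65] 0.009865826556107484
```

View pics/m0.png

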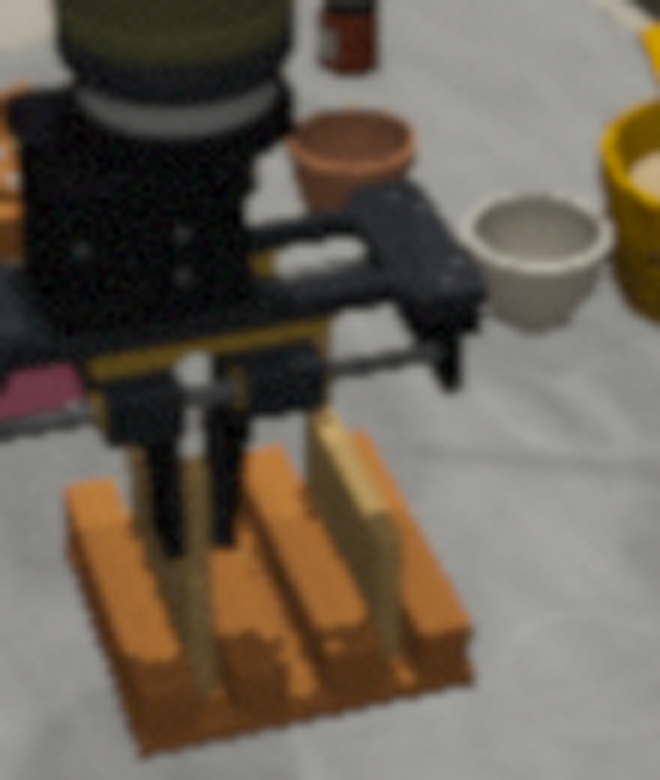

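Call:
{"fn": "send_rows", "kwargs": {
  "steps": [
    [[0,0,-0.01],[0,0,0],0.005],
    [[0,0,-0.035],[0,0,0],0.005],
    [[0,0,-0.07],[0,0,0],0.005],
    [[0,0,-0.105],[0,0,0],0.005],
    [[0,0,-0.14],[0,0,0],0.005]
  ]
}}

```text
time_s: 12.23
tool_pos: [0.5478, -0.2016, 0.2258]
tool_rot: [-180.0, -0.0, -15.5]
force: [1.0, 0.2, -1.5]
grip_width: 0.0098
```

```bash
python3 go.py did 0 0 -.14 0 .5778 .1347 .26 -14.6; python3 look.py n side,225,95,335,285,4
```

```text
cmd [0.5479, -0.2014, 0.224, -15.4961]
shift [-0.061  -0.3318 -0.036 ] rz -0.0156
[[-0.0122, -0.0664, -0.0072], [0, 0, np.float64(-0.0031)]]
[[-0.0244, -0.1327, -0.0144], [0, 0, np.float64(-0.0063)]]
[[-0.0366, -0.1991, -0.0216], [0, 0, np.float64(-0.0094)]]
[[-0.0488, -0.2655, -0.0288], [0, 0, np.float64(-0.0125)]]
[[-0.061, -0.3318, -0.036], [0, 0, np.float64(-0.0156)]]
12.3333 [ 0.5515 -0.2033  0.2308] [-179.93   -0.67  -15.53] [-18.7  11.8  42.2  93.6  -8.3  77.    9.1] F [ 0.8  -0.28  0.32] 0.009332425290695761
```

View pics/n0.png

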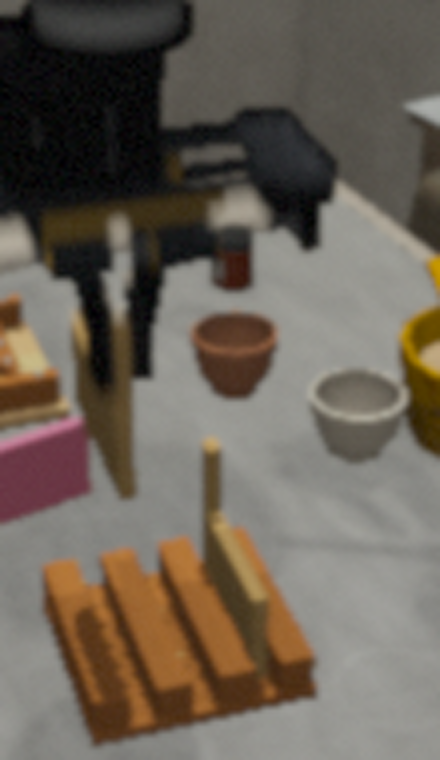

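Second shim lifted and hanging upright; the spare stays in the rack. Carry it over.

Call:
{"fn": "send_rows", "kwargs": {
  "steps": [
    [[-0.004,-0.02,-0.016],[0,0,0],0.005],
    [[-0.01,-0.053,-0.03],[0,0,-0.004],0.005],
    [[-0.016,-0.088,-0.036],[0,0,-0.008],0.005],
    [[-0.0225,-0.123,-0.036],[0,0,-0.012],0.005],
    [[-0.029,-0.158,-0.036],[0,0,-0.0155],0.005]
  ]
}}

```text
time_s: 12.75
tool_pos: [0.5626, -0.0402, 0.2605]
tool_rot: [-179.9, -0.1, -14.6]
force: [0.2, -0.8, -0.6]
grip_width: 0.0094
```

```bash
python3 go.py did -.029 -.158 -.036 -.0155 .5778 .1347 .25 -14.6
```

```text
cmd [0.5622, -0.0414, 0.26, -14.608]
shift [-0.0293 -0.1743  0.01  ] rz -0.0001
[[-0.0059, -0.0349, 0.002], [0, 0, np.float64(-0.0)]]
[[-0.0117, -0.0697, 0.004], [0, 0, np.float64(-0.0001)]]
[[-0.0176, -0.1046, 0.006], [0, 0, np.float64(-0.0001)]]
[[-0.0234, -0.1394, 0.008], [0, 0, np.float64(-0.0001)]]
[[-0.0293, -0.1743, 0.01], [0, 0, np.float64(-0.0001)]]
```

Call:
{"fn": "send_rows", "kwargs": {
  "steps": [
    [[-0.0065,-0.039,0],[0,0,0],0.005],
    [[-0.013,-0.078,0],[0,0,0],0.005],
    [[-0.0195,-0.117,0.003],[0,0,0],0.005],
    [[-0.025,-0.15,0.008],[0,0,0],0.005],
    [[-0.0295,-0.174,0.015],[0,0,0],0.005]
  ]
}}

```text
time_s: 13.17
tool_pos: [0.5776, 0.1389, 0.2448]
tool_rot: [-179.9, -0.0, -14.4]
force: [-0.3, 1.3, -0.4]
grip_width: 0.0096
```

Call:
{"fn": "send_rows", "kwargs": {
  "steps": [
    [[0,0,0.015],[0,0,0],0.005],
    [[0,0,0.03],[0,0,0],0.005],
    [[0,0,0.038],[0,0,0],0.005],
    [[0,0,0.042],[0,0,0],0.005],
    [[0,0,0.042],[0,0,0],0.005]
  ]
}}

```text
time_s: 13.58
tool_pos: [0.5774, 0.1337, 0.2018]
tool_rot: [179.9, 0.1, -14.7]
force: [-0.0, 0.7, -0.9]
grip_width: 0.0093
```

```bash
python3 go.py did -.0295 -.174 .015 0;python3 go.py did 0 0 .042 0; python3 look.py o;python3 look.py o2 side,170,90,250,205,6 top,120,180,230,275,6
```

```text
cmd [0.5775, 0.1345, 0.245, -14.608]
cmd [0.5775, 0.1345, 0.203, -14.608]
13.6833 [0.5783 0.1339 0.2033] [-1.7996e+02 -5.0000e-02 -1.4670e+01] [-40.6  12.8  29.2  94.1  -6.4  74.7 -25. ] F [0.51 0.36 0.31] 0.00972330057205572
13.7833 [0.5785 0.1341 0.2037] [-1.7994e+02 -8.0000e-02 -1.4650e+01] [-40.6  12.8  29.2  94.1  -6.4  74.7 -25. ] F [-0.23 -0.07  0.37] 0.009882755996332785
```

View pics/o20.png

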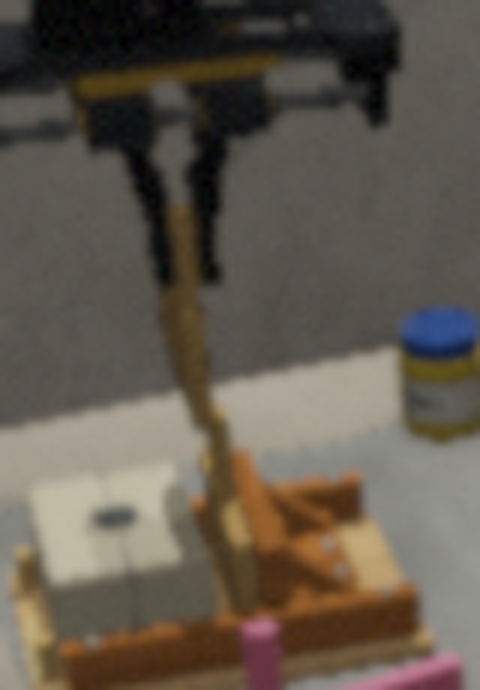

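View pics/o21.png

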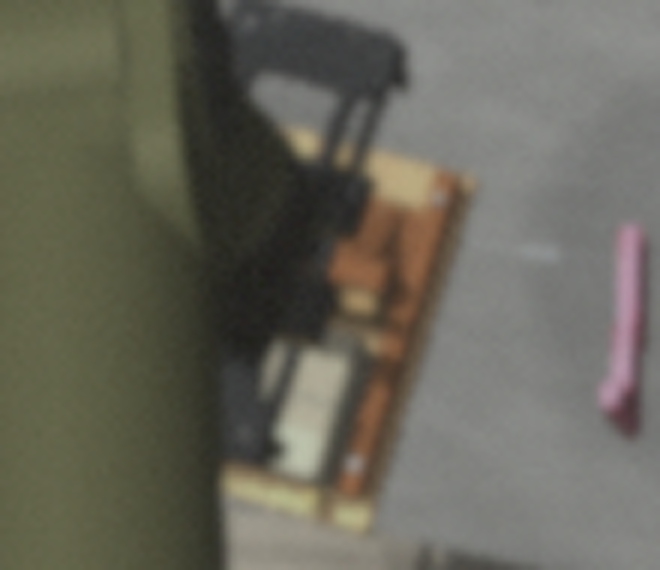

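Compare the held shim with the model overlay, the placed one included.

```bash
python3 - <<'E'
from ov2 import *
from cell import env
S=Cam(pickle.load(open('o2.pkl','rb'))['side'])
u,v=uv(.5784,.1341); print(u,v,u-525.2,v-276)
S.im=cv2.convertScaleAbs(S.im,alpha=1.5)
draw(S,shim(u,v+42,132,-42)+shim(537.3,318,12,0),(180,120,230,200),9,'pics/o3.png')
cv2.imwrite('pics/o4.png',crop(S.im,180,120,230,200,9))
E
```

```text
525.9204832663708 275.5667165694493 0.7204832663707066 -0.4332834305507163
```

View pics/o3.png

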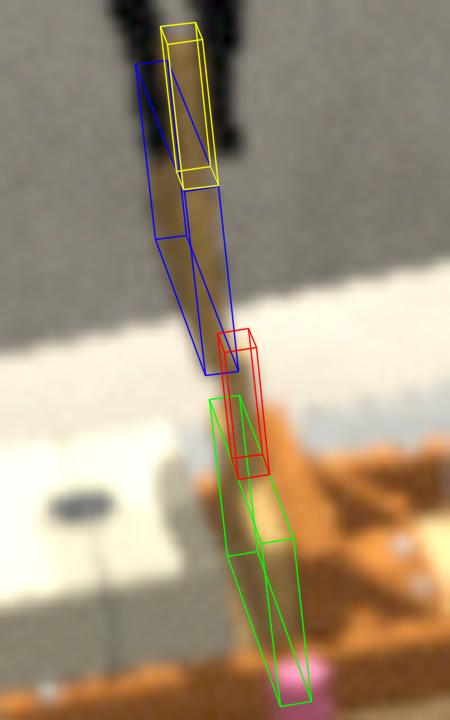

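View pics/o4.png

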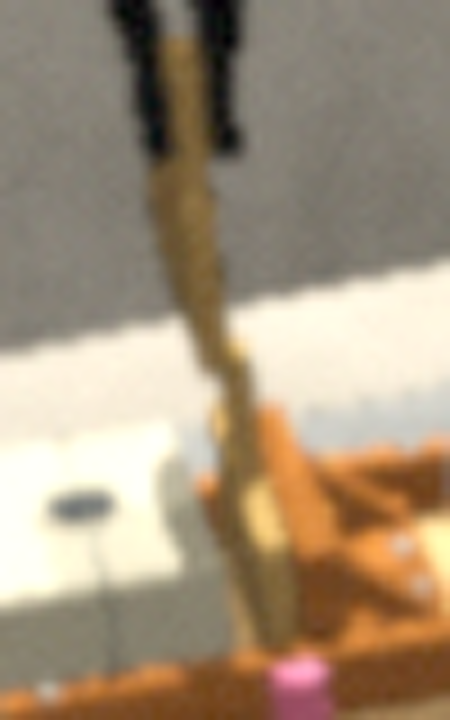

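Call:
{"fn": "send_rows", "kwargs": {
  "steps": [
    [[0,0,0.012],[0,0,0],0.005],
    [[0,0,0.026],[0,0,0],0.005],
    [[0,0,0.04],[0,0,0],0.005],
    [[0,0,0.05],[0,0,0],0.005],
    [[0,0,0.055],[0,0,0],0.005]
  ]
}}

```text
time_s: 14.2
tool_pos: [0.5769, 0.1341, 0.1456]
tool_rot: [179.9, 0.1, -14.6]
force: [-0.1, -0.3, -1.1]
grip_width: 0.0095
```

Call:
{"fn": "send_rows", "kwargs": {
  "steps": [
    [[0,0,0.003],[0,0,0],0.005],
    [[0,0,0.007],[0,0,0],0.005],
    [[0,0,0.011],[0,0,0],0.005],
    [[0,0,0.015],[0,0,0],0.005],
    [[0,0,0.018],[0,0,0],0.005]
  ]
}}

```text
time_s: 14.62
tool_pos: [0.5829, 0.1336, 0.1374]
tool_rot: [-179.7, -0.6, -14.7]
force: [-5.0, -5.3, 42.1]
grip_width: 0.0102
```

```bash
python3 go.py did 0 0 .073 0; python3 look.py q;python3 look.py q2 side,180,120,245,200,9
```

```text
cmd [0.5775, 0.1345, 0.13, -14.608]
14.7167 [0.5827 0.1337 0.1375] [-179.68   -0.55  -14.68] [-39.9  15.8  28.8  98.6  -8.2  67.1 -23.6] F [-4.06 -4.66 30.1 ] 0.009883905657052858
14.8167 [0.5827 0.1337 0.1376] [-179.68   -0.55  -14.67] [-39.9  15.8  28.7  98.6  -8.2  67.1 -23.6] F [-4.93 -4.19 30.  ] 0.010100552657755498
```

View pics/q20.png

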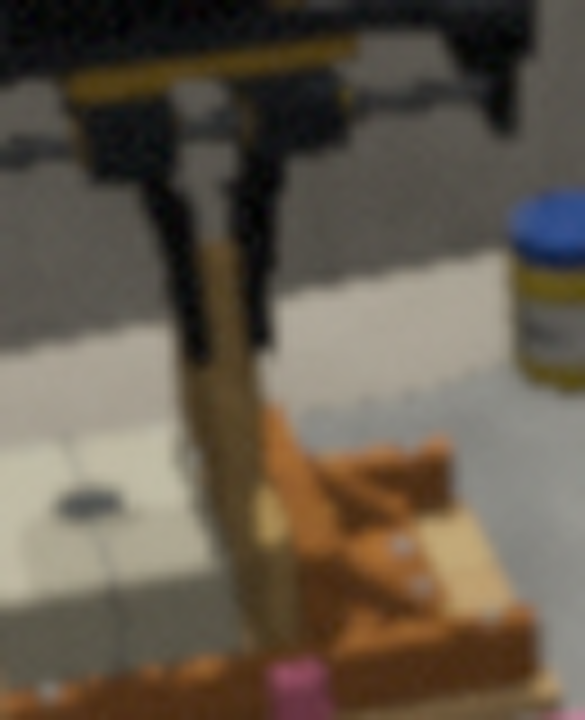

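Call:
{"fn": "send_rows", "kwargs": {
  "steps": [
    [[0,0,-0.008],[0,0,0],0.005],
    [[0,0,-0.014],[0,0,0],0.005],
    [[0,0,-0.018],[0,0,0],0.005],
    [[0,0,-0.018],[0,0,0],0.005],
    [[0,0,-0.018],[0,0,0],0.005]
  ]
}}

```text
time_s: 15.23
tool_pos: [0.5777, 0.1345, 0.1472]
tool_rot: [180.0, 0.0, -14.6]
force: [-0.4, 0.1, -0.9]
grip_width: 0.0097
```

```bash
python3 go.py did 0 0 -.018 0; python3 look.py s;python3 look.py s2 side,180,110,240,195,9;  python3 - <<'E'
from ov2 import *
S=Cam(pickle.load(open('s2.pkl','rb'))['side'])
from cell import env
p=env.get_obs()['tool_pos']
u,v=uv(p[0],p[1]); print(u,v)
S.im=cv2.convertScaleAbs(S.im,alpha=1.5)
# shift model by S bias: 1.3px lower
P=S.proj; S.proj=lambda q:P(q)+[0,1.4]
draw(S,shim(u,v+42,p[2]*1000-71.7,-42)+shim(537.3,318,12,0),(180,120,230,200),9,'pics/s3.png')
cv2.imwrite('pics/s4.png',crop(S.im,180,120,230,200,9))
E
```

```text
cmd [0.5775, 0.1345, 0.148, -14.608]
15.3333 [0.5774 0.1344 0.1467] [ 1.7996e+02  6.0000e-02 -1.4600e+01] [-40.1  15.2  28.8  98.1  -7.8  68.7 -24. ] F [-1.12  0.92 -1.39] 0.009411744419683104
15.4333 [0.5775 0.1343 0.1468] [ 1.7995e+02  6.0000e-02 -1.4610e+01] [-40.1  15.2  28.8  98.1  -7.8  68.7 -24. ] F [ 0.19  0.35 -0.15] 0.009536618865516383
524.9736373148019 275.54032317604424
```

View pics/s3.png

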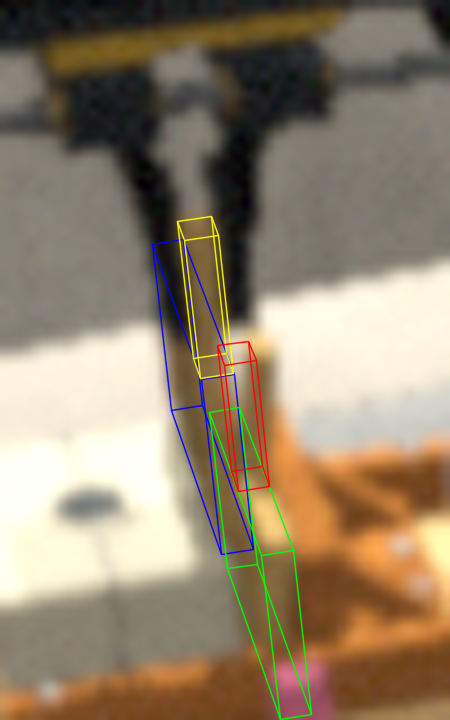

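View pics/s4.png

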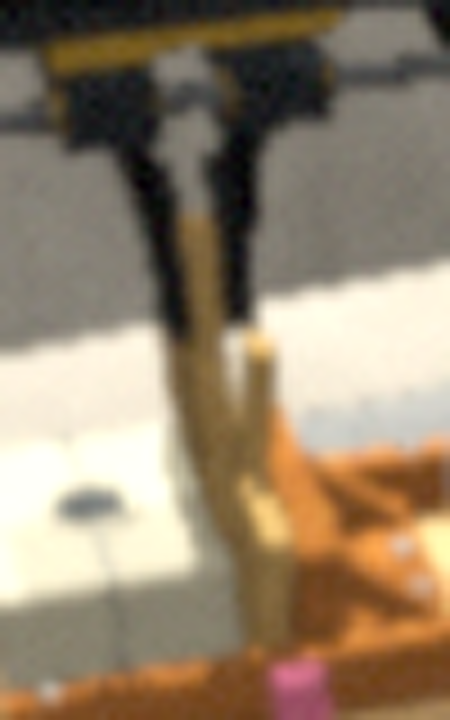

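Call:
{"fn": "send_rows", "kwargs": {
  "steps": [
    [[0.001,0,0],[0,0,0],0.005],
    [[0.002,0,0.002],[0,0,0],0.005],
    [[0.0025,0,0.005],[0,0,0],0.005],
    [[0.0025,0,0.008],[0,0,0],0.005],
    [[0.0025,0,0.01],[0,0,0],0.005]
  ]
}}

```text
time_s: 15.85
tool_pos: [0.5808, 0.1338, 0.1382]
tool_rot: [-180.0, -0.0, -14.6]
force: [-2.4, -0.9, 14.0]
grip_width: 0.0101
```

```bash
python3 go.py did .0025 0 .01 0; python3 look.py t;python3 look.py t2 side,180,120,245,200,9
```

```text
cmd [0.5799, 0.1338, 0.138, -14.608]
15.95 [0.5806 0.1337 0.1384] [-1.7997e+02 -3.0000e-02 -1.4610e+01] [-39.8  16.   28.7  98.3  -8.2  67.8 -23.5] F [-1.4  -0.46  5.58] 0.009981375157672742
16.05 [0.5807 0.1337 0.1384] [-1.7996e+02 -3.0000e-02 -1.4610e+01] [-39.8  16.   28.7  98.3  -8.2  67.8 -23.5] F [-1.76 -0.61  6.31] 0.010137848630038013
```

View pics/t20.png

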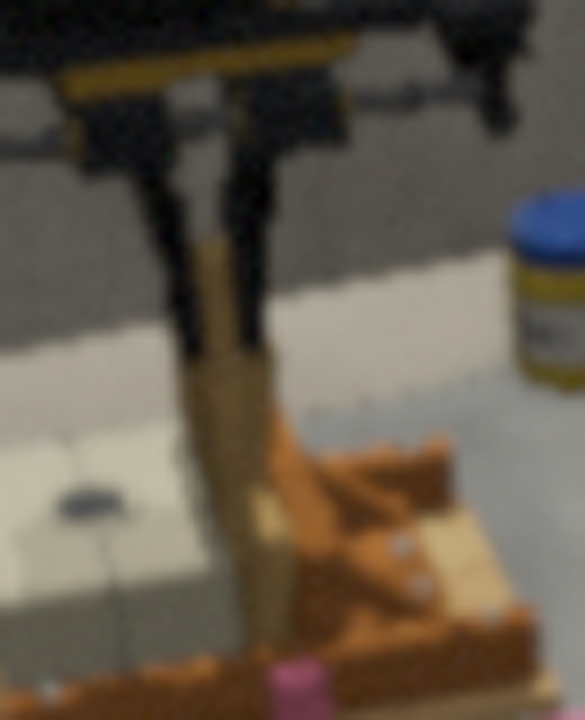

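Call:
{"fn": "send_rows", "kwargs": {
  "steps": [
    [[-0.001,0,-0.01],[0,0,0],0.005],
    [[-0.0015,0,-0.03],[0,0,0],0.005],
    [[-0.0015,0,-0.05],[0,0,0],0.005],
    [[-0.0015,0,-0.065],[0,0,0],0.005],
    [[-0.0015,0,-0.065],[0,0,0],0.005]
  ]
}}

```text
time_s: 16.47
tool_pos: [0.5809, 0.1346, 0.2065]
tool_rot: [-179.8, -0.3, -14.6]
force: [0.6, -0.5, 0.0]
grip_width: 0.0095
```

```bash
python3 go.py did -.0015 0 -.065 0; python3 look.py v;python3 look.py v2;  python3 - <<'E'
from ov2 import *
S=Cam(pickle.load(open('v2.pkl','rb'))['side'])
from cell import env
p=env.get_obs()['tool_pos']
u,v=uv(p[0],p[1]); print(u,v)
S.im=cv2.convertScaleAbs(S.im,alpha=1.5)
P=S.proj; S.proj=lambda q:P(q)+[0,1.4]
draw(S,shim(u,v+42,p[2]*1000-71.7,-42)+shim(537.3,318,12,0)+[box(446.5,521.5,318-49,318+49,12,67)],(180,120,235,200),9,'pics/v3.png')
cv2.imwrite('pics/v4.png',crop(S.im,180,120,235,200,9))
E
```

```text
cmd [0.5785, 0.1342, 0.203, -14.608]
16.5667 [0.579  0.1342 0.2029] [-1.7996e+02 -4.0000e-02 -1.4610e+01] [-40.6  12.9  29.2  94.1  -6.5  74.7 -24.9] F [ 0.15 -0.48 -0.44] 0.009854106909008049
16.6667 [0.5781 0.1341 0.2014] [ 1.7995e+02  9.0000e-02 -1.4600e+01] [-40.6  13.   29.2  94.2  -6.5  74.7 -24.9] F [ 0.03 -0.7   0.15] 0.01005240383797882
525.6267862383111 275.4707453619628
```

View pics/v3.png

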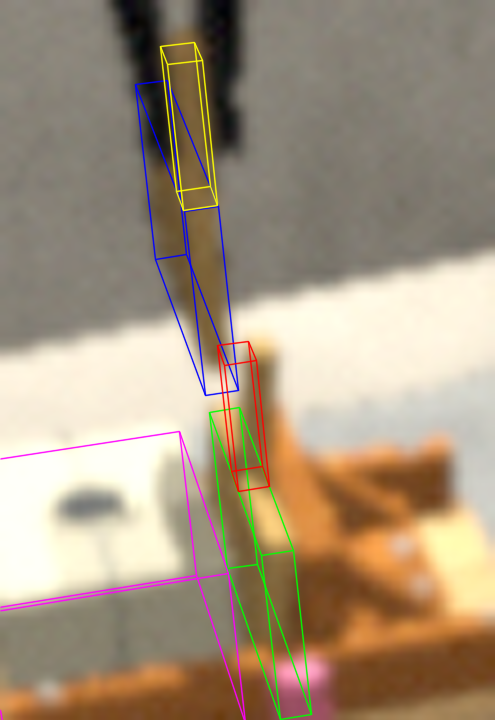

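View pics/v4.png

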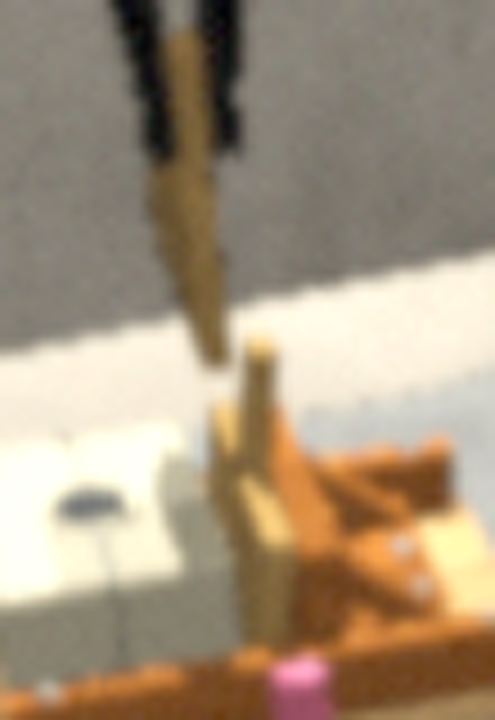

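```bash
python3 - <<'E'
from ov2 import *
ims=[]
for n in('k','v2'):
    C=Cam(pickle.load(open(n+'.pkl','rb'))['side']); ims.append(crop(cv2.convertScaleAbs(C.im,alpha=1.5),193,150,223,198,12))
cv2.imwrite('pics/cmp.png',np.hstack(ims))
E
```

```text
(no output)
```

View pics/cmp.png

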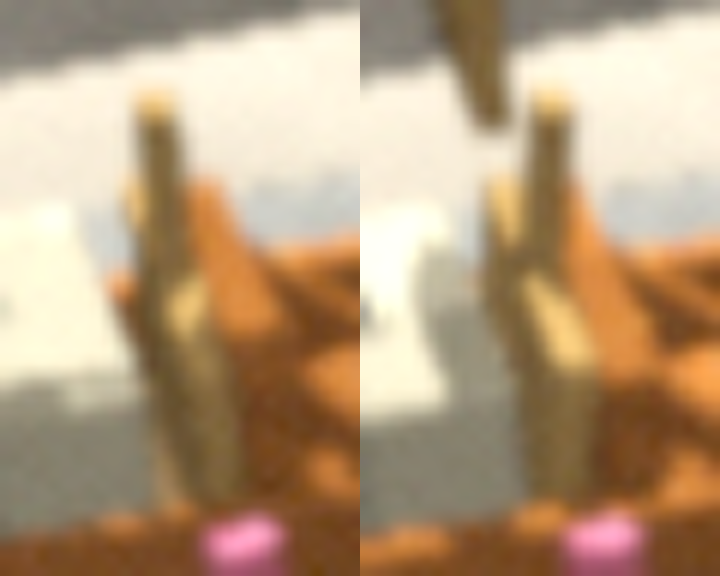

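Call:
{"fn": "send_rows", "kwargs": {
  "steps": [
    [[0.004,0.015,-0.02],[0,0,0],0.005],
    [[0.013,0.05,-0.03],[0,0,0],0.005],
    [[0.023,0.088,-0.03],[0,0,0],0.005],
    [[0.033,0.127,-0.03],[0,0,0],0.005],
    [[0.043,0.165,-0.03],[0,0,0],0.005]
  ]
}}

```text
time_s: 17.08
tool_pos: [0.578, -0.038, 0.2316]
tool_rot: [180.0, 0.1, -14.6]
force: [0.9, -0.2, 0.1]
grip_width: 0.0094
```

```bash
python3 go.py did .043 .165 -.03 0; python3 look.py w;python3 look.py w2;  python3 - <<'E'
from ov2 import *
D=pickle.load(open('w2.pkl','rb'));S=Cam(D['side']);T=Cam(D['top'])
cv2.imwrite('pics/w3.png',crop(cv2.convertScaleAbs(T.im,alpha=1.3),135,195,205,270,11)[:600])
cv2.imwrite('pics/w4.png',crop(cv2.convertScaleAbs(S.im,alpha=1.3),165,150,245,210,10))
cv2.imwrite('pics/w5.png',crop(cv2.convertScaleAbs(S.im,alpha=1.3),160,90,280,210,6))
E
```

```text
cmd [0.5785, -0.0363, 0.233, -14.608]
17.1833 [ 0.5774 -0.0463  0.232 ] [ 1.7973e+02 -1.0000e-02 -1.5340e+01] [-29.7  10.5  35.9  93.9  -6.   77.7  -8.3] F [ 1.3  -0.44 -0.39] 0.009557134079602864
17.2833 [ 0.5781 -0.0379  0.2315] [ 1.7998e+02  1.0000e-01 -1.4820e+01] [-30.   10.5  35.5  93.9  -6.2  77.7  -8.4] F [-0.01  1.2  -0.72] 0.009866817012054496
```

View pics/w3.png

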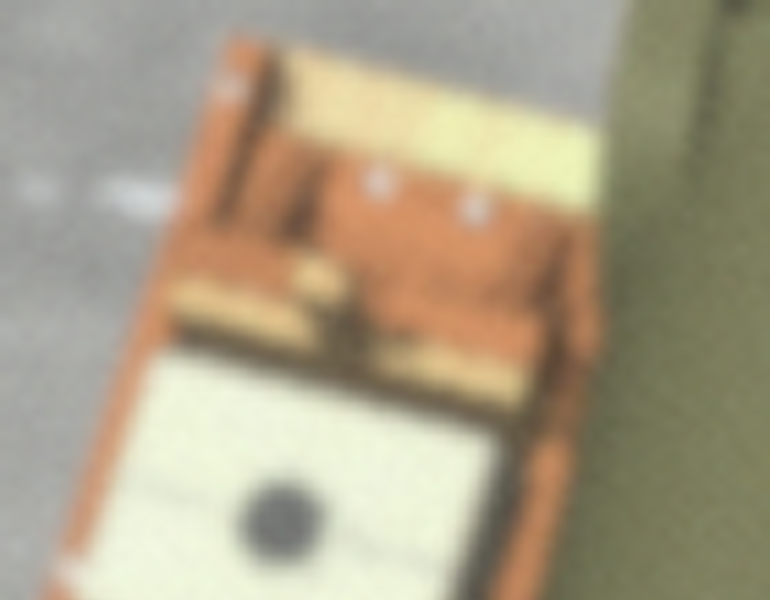

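View pics/w4.png

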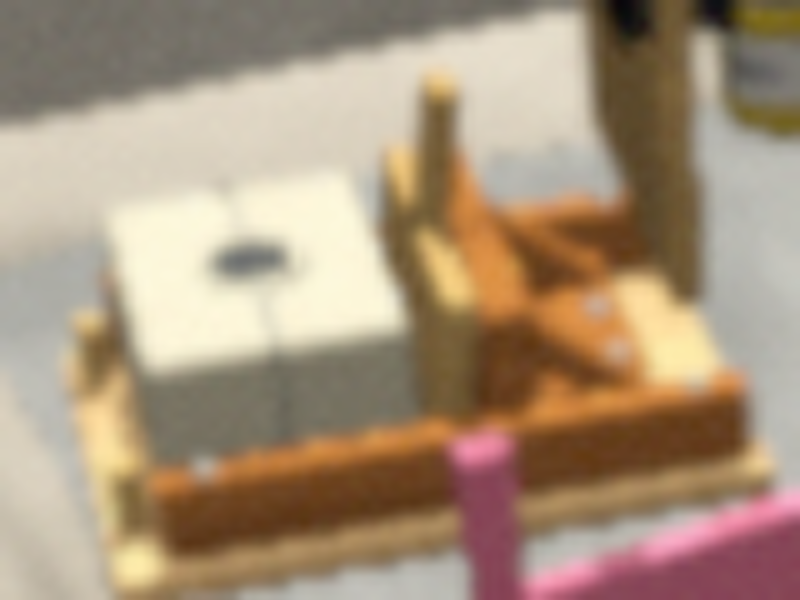

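View pics/w5.png

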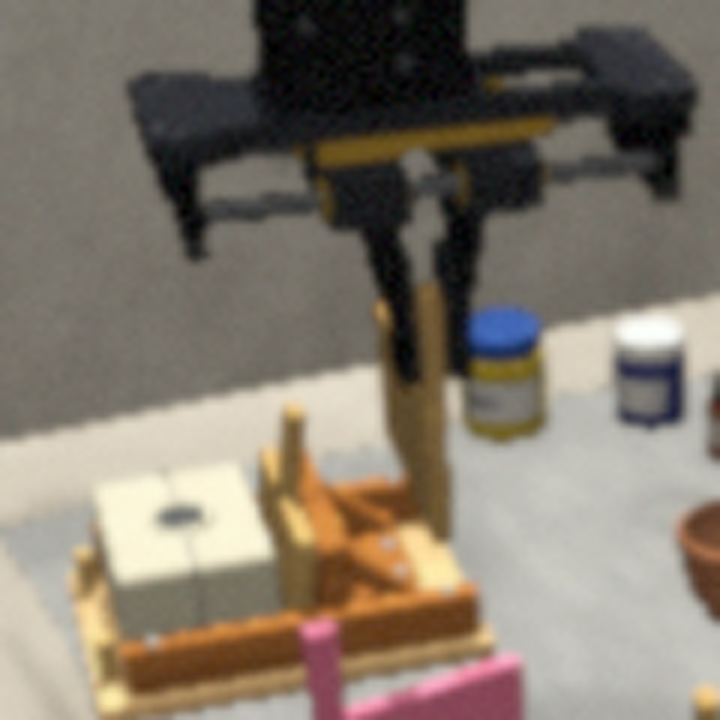

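```bash
python3 - <<'E'
from ov2 import *
D=pickle.load(open('w2.pkl','rb'));S=Cam(D['side']);T=Cam(D['top'])
s=lambda a,z:[np.round(uv(*p[:2]),1).tolist() for p in S.unproj((np.array(a,float)+.5)/10-.5+[165,150],z)]
t=lambda a,z:[np.round(uv(*p[:2]),1).tolist() for p in T.unproj((np.array(a,float)+.5)/11-.5+[135,195],z)]
print('mould S FL FR BL BR',s([(352,172),(408,325),(105,212),(143,372)],.067))
print('mould T FL FR',t([(150,355),(500,435)],.067))
print('shim1 S Ltop-left mid, near; right mid, near',s([(415,235),(440,300),(450,225),(475,295)],.072))
print('shim1 T left far, near, right far, near',t([(163,310),(523,412),(172,285),(533,370)],.072))
print('tab1 top S,T',s([(440,82)],.117),t([(322,275)],.117))
o=lambda a,z:[np.round(uv(*p[:2]),1).tolist() for p in S.unproj((np.array(a,float)+.5)/10-.5+[165,155],z)]
o2=lambda a,z:t(a,z)
print('hole init/now S',o([(240,212)],.067),s([(250,259)],.067),'T',t([(278,530),(282,522)],.067))
E
```

```text
mould S FL FR BL BR [[521.7, 362.5], [522.6, 267.6], [448.7, 361.2], [449.0, 265.4]]
mould T FL FR [[518.6, 368.6], [524.5, 271.2]]
shim1 S Ltop-left mid, near; right mid, near [[532.1, 309.1], [532.5, 269.8], [542.7, 311.7], [542.3, 269.5]]
shim1 T left far, near, right far, near [[530.7, 367.8], [531.5, 266.2], [537.8, 367.7], [543.1, 267.2]]
tab1 top S,T [[544.3, 312.9]] [[546.1, 318.0]]
hole init/now S [[482.6, 318.4]] [[485.6, 319.2]] T [[483.4, 320.1], [485.8, 319.8]]
```

```bash
python3 go.py .5505 .1418 .2 -14.6
```

```text
shift [-0.072  -0.1653  0.033 ] rz -0.0001
[[-0.0144, -0.0331, 0.0066], [0, 0, np.float64(-0.0)]]
[[-0.0288, -0.0661, 0.0132], [0, 0, np.float64(-0.0001)]]
[[-0.0432, -0.0992, 0.0198], [0, 0, np.float64(-0.0001)]]
[[-0.0576, -0.1322, 0.0264], [0, 0, np.float64(-0.0001)]]
[[-0.072, -0.1653, 0.033], [0, 0, np.float64(-0.0001)]]
```

Call:
{"fn": "send_rows", "kwargs": {
  "steps": [
    [[-0.015,-0.034,0],[0,0,0],0.005],
    [[-0.03,-0.069,0],[0,0,0],0.005],
    [[-0.045,-0.104,0],[0,0,0],0.005],
    [[-0.06,-0.138,0.005],[0,0,0],0.005],
    [[-0.072,-0.1655,0.015],[0,0,0],0.005]
  ]
}}

```text
time_s: 17.7
tool_pos: [0.5498, 0.1479, 0.2176]
tool_rot: [-179.9, 0.0, -14.3]
force: [0.2, -0.0, -0.4]
grip_width: 0.0092
```

Call:
{"fn": "send_rows", "kwargs": {
  "steps": [
    [[0,0,0.015],[0,0,0],0.005],
    [[0,0,0.03],[0,0,0],0.005],
    [[0,0,0.045],[0,0,0],0.005],
    [[0,0,0.058],[0,0,0],0.005],
    [[0,0,0.066],[0,0,0],0.005]
  ]
}}

```text
time_s: 18.12
tool_pos: [0.549, 0.1439, 0.149]
tool_rot: [179.9, 0.2, -14.4]
force: [0.2, -0.7, -0.2]
grip_width: 0.0099
```

Call:
{"fn": "send_rows", "kwargs": {
  "steps": [
    [[0,0,0.002],[0,0,0],0.005],
    [[0,0,0.004],[0,0,0],0.005],
    [[0,0,0.006],[0,0,0],0.005],
    [[0,0,0.008],[0,0,0],0.005],
    [[0,0,0.008],[0,0,0],0.005]
  ]
}}

```text
time_s: 18.53
tool_pos: [0.5511, 0.1421, 0.1438]
tool_rot: [-180.0, -0.0, -14.6]
force: [-0.5, -0.5, 0.2]
grip_width: 0.0096
```

```bash
python3 go.py did -.072 -.1655 .015 0;python3 go.py did 0 0 .074 0; python3 look.py x side,160,110,270,210,6
```

```text
cmd [0.5505, 0.142, 0.218, -14.608]
cmd [0.5505, 0.142, 0.144, -14.608]
18.6333 [0.5512 0.142  0.144 ] [-1.7997e+02 -3.0000e-02 -1.4610e+01] [-41.7  12.2  27.9 101.7  -6.1  67.6 -26.6] F [ 0.18  0.42 -0.  ] 0.009892167818634653
```

View pics/x0.png

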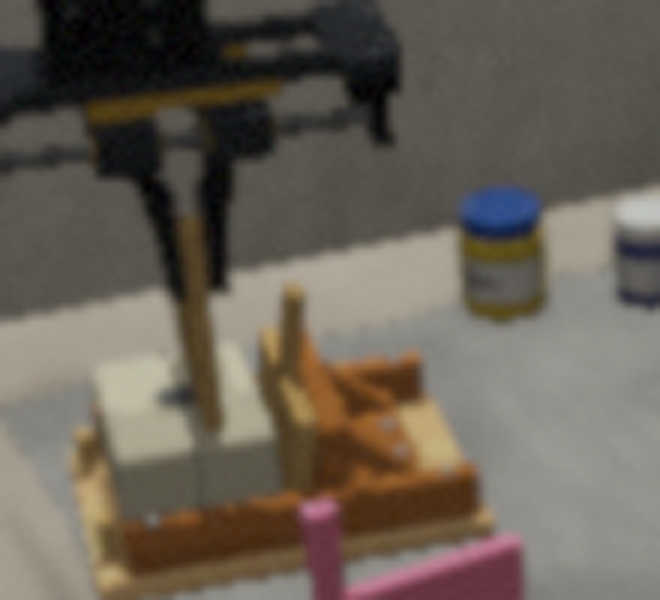

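Call:
{"fn": "send_rows", "kwargs": {
  "steps": [
    [[0,0,0.001],[0,0,0],0.005],
    [[0,0,0.002],[0,0,0],0.005],
    [[0,0,0.003],[0,0,0],0.005],
    [[0,0,0.004],[0,0,0],0.005],
    [[0,0,0.005],[0,0,0],0.005]
  ]
}}

```text
time_s: 19.05
tool_pos: [0.551, 0.1419, 0.1386]
tool_rot: [-180.0, -0.0, -14.6]
force: [-0.7, -0.4, 6.9]
grip_width: 0.0097
```

Call:
{"fn": "send_rows", "kwargs": {
  "steps": [
    [[0,0,0.001],[0,0,0],0.005],
    [[0,0,0.002],[0,0,0],0.005],
    [[0,0,0.003],[0,0,0],0.005],
    [[0,0,0.003],[0,0,0],0.005],
    [[0,0,0.003],[0,0,0],0.005]
  ]
}}

```text
time_s: 19.47
tool_pos: [0.5526, 0.1419, 0.1385]
tool_rot: [-179.9, -0.2, -14.6]
force: [-2.2, -1.5, 11.8]
grip_width: 0.0099
```

Call:
{"fn": "send_rows", "kwargs": {
  "steps": [
    [[-0.002,0,0],[0,0,0],0.005],
    [[-0.004,0,0],[0,0,0],0.005],
    [[-0.006,0,0],[0,0,0],0.005],
    [[-0.008,0,0],[0,0,0],0.005],
    [[-0.01,0,0],[0,0,0],0.005]
  ]
}}

```text
time_s: 19.88
tool_pos: [0.545, 0.1438, 0.1385]
tool_rot: [-179.8, -0.5, -14.7]
force: [2.7, -1.9, 7.3]
grip_width: 0.0097
```

Call:
{"fn": "send_rows", "kwargs": {
  "steps": [
    [[-0.002,0,0],[0,0,0],0.005],
    [[-0.004,0,0],[0,0,0],0.005],
    [[-0.005,0,0],[0,0,0],0.005],
    [[-0.005,0,0],[0,0,0],0.005],
    [[-0.005,0,0],[0,0,0],0.005]
  ]
}}

```text
time_s: 20.3
tool_pos: [0.5401, 0.1454, 0.1385]
tool_rot: [-179.8, -0.4, -14.6]
force: [2.8, -1.7, 8.5]
grip_width: 0.0098
```

```bash
python3 go.py did -.015 0 .008 0; python3 look.py y side,165,150,245,210,10 top,120,180,230,275,6
```

```text
cmd [0.536, 0.1458, 0.136, -14.608]
20.4 [0.5401 0.1454 0.1385] [-179.81   -0.44  -14.65] [-42.6  10.8  27.7 103.7  -5.4  66.3 -27.8] F [ 1.78 -1.67  7.22] 0.010214125473158475
```

View pics/y0.png

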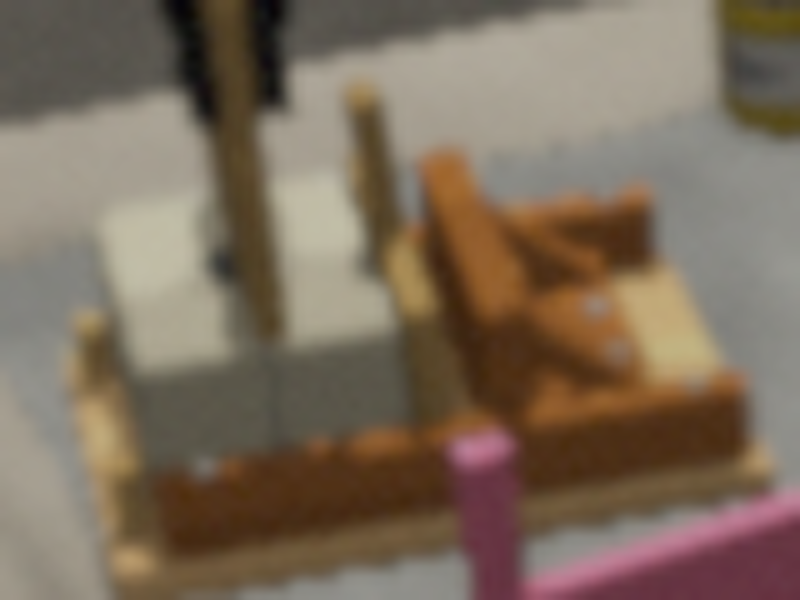

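```bash
python3 look.py y2 side,165,150,245,210,10; python3 - <<'E'
from ov2 import *
D=pickle.load(open('y2.pkl','rb'));S=Cam(D['side'])
cv2.imwrite('pics/y3.png',crop(cv2.convertScaleAbs(S.im,alpha=1.6),190,150,225,200,14))
E
```

```text
20.5 [0.5401 0.1454 0.1385] [-179.81   -0.43  -14.65] [-42.6  10.8  27.7 103.7  -5.4  66.3 -27.8] F [ 2.74 -1.96  8.34] 0.009682158487861926
```

View pics/y3.png

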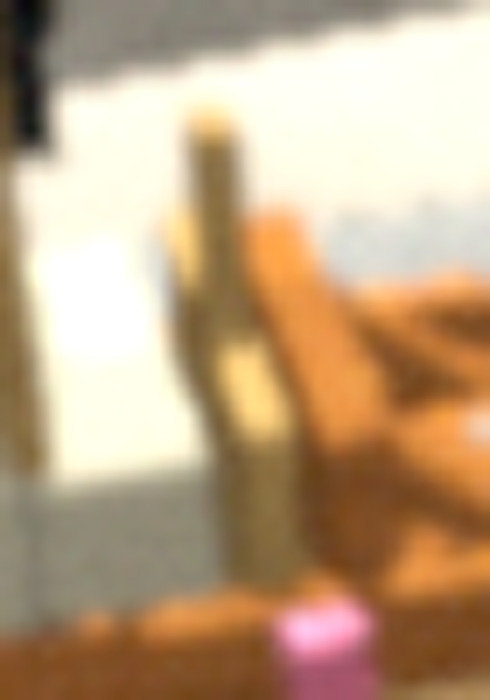

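View pics/y1.png

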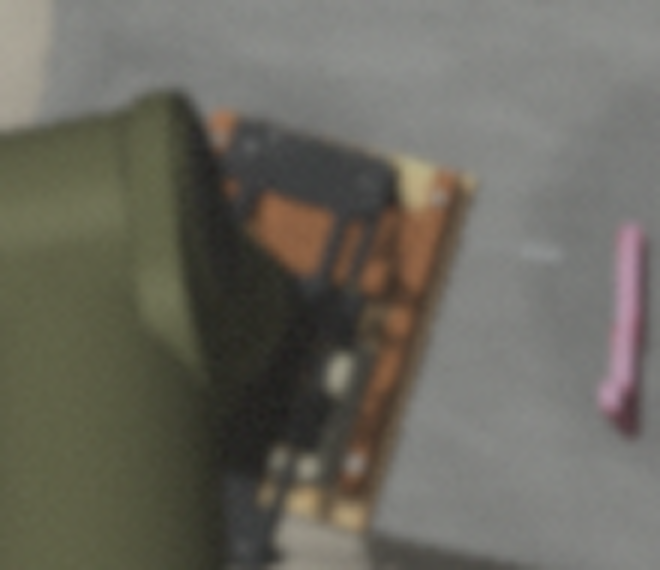

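Call:
{"fn": "send_rows", "kwargs": {
  "steps": [
    [[0.002,0,-0.006],[0,0,0],0.005],
    [[0.003,0,-0.025],[0,0,0],0.005],
    [[0.003,0.002,-0.05],[0,0,0],0.005],
    [[0.003,0.01,-0.075],[0,0,0],0.005],
    [[0.006,0.025,-0.095],[0,0,0],0.005]
  ]
}}

```text
time_s: 20.92
tool_pos: [0.5356, 0.122, 0.232]
tool_rot: [-179.9, 0.0, -14.4]
force: [-0.2, -0.1, -0.4]
grip_width: 0.0098
```

Call:
{"fn": "send_rows", "kwargs": {
  "steps": [
    [[0.013,0.03,0],[0,0,0],0.005],
    [[0.027,0.065,0],[0,0,0],0.005],
    [[0.042,0.1,0],[0,0,0],0.005],
    [[0.056,0.13,0],[0,0,0],0.005],
    [[0.06,0.14,0],[0,0,0],0.005]
  ]
}}

```text
time_s: 21.33
tool_pos: [0.5585, -0.0376, 0.2309]
tool_rot: [179.9, -0.1, -15.1]
force: [-0.7, -1.1, -0.6]
grip_width: 0.0096
```

```bash
python3 go.py did .006 .025 -.095 0;python3 go.py did .06 .14 0 0; python3 look.py A;python3 look.py A2;  python3 - <<'E'
from ov2 import *
D=pickle.load(open('A2.pkl','rb'));S=Cam(D['side']);T=Cam(D['top'])
cv2.imwrite('pics/A3.png',crop(cv2.convertScaleAbs(T.im,alpha=1.3),135,195,205,270,11)[:600])
cv2.imwrite('pics/A4.png',crop(cv2.convertScaleAbs(S.im,alpha=1.3),165,150,245,210,10))
E
```

```text
cmd [0.5355, 0.1201, 0.231, -14.608]
cmd [0.5583, -0.0305, 0.231, -14.608]
21.4333 [ 0.5584 -0.034   0.2306] [ 1.7995e+02  1.0000e-02 -1.4950e+01] [-32.    7.6  36.   96.8  -4.6  77.1 -10.1] F [-0.22  0.48 -0.43] 0.009435986934053826
21.5333 [ 0.5585 -0.0292  0.2303] [-1.7995e+02  6.0000e-02 -1.4570e+01] [-32.1   7.6  35.8  96.8  -4.6  77.1 -10.1] F [-0.14  0.75 -0.55] 0.009586508893865836
```

View pics/A3.png

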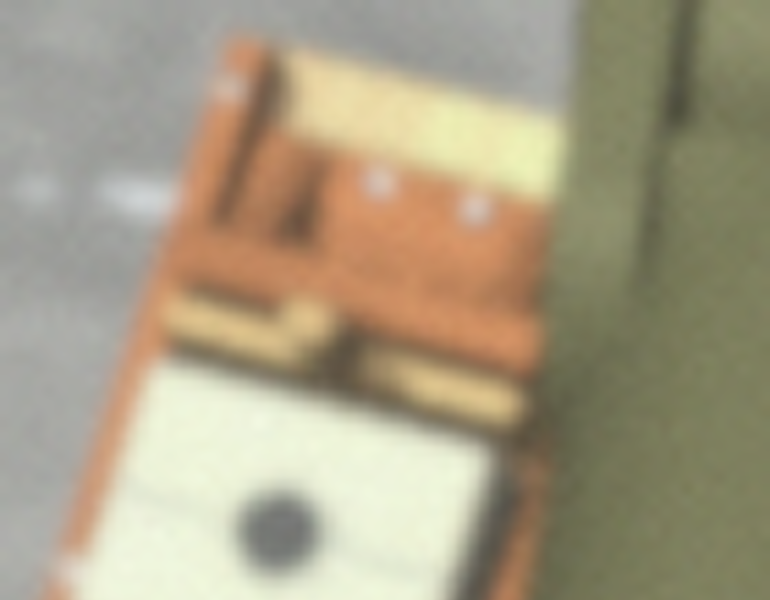

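View pics/A4.png

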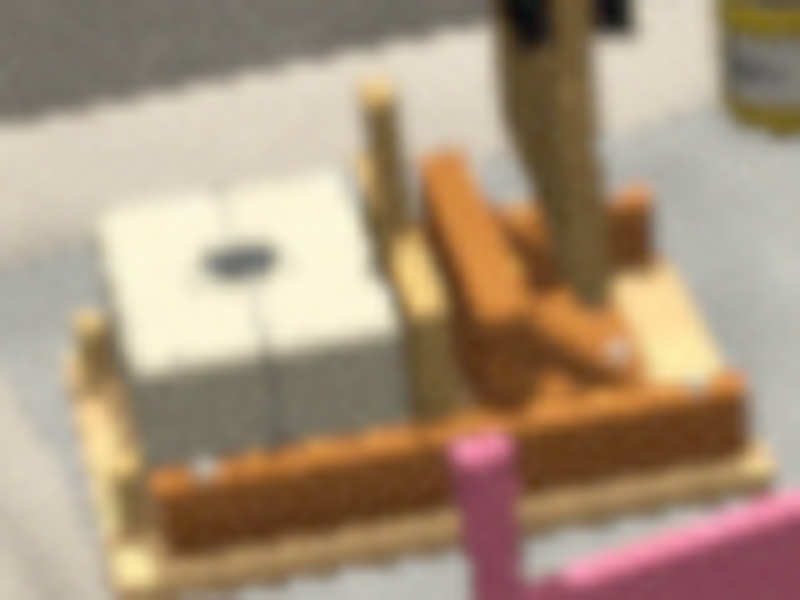

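```bash
cat > meas.py <<'E'
from ov2 import *
import sys
D=pickle.load(open(sys.argv[1]+'.pkl','rb'));S=Cam(D['side']);T=Cam(D['top'])
s=lambda a,z:[np.round(uv(*p[:2]),1).tolist() for p in S.unproj((np.array(a,float)+.5)/10-.5+[165,150],z)]
t=lambda a,z:[np.round(uv(*p[:2]),1).tolist() for p in T.unproj((np.array(a,float)+.5)/11-.5+[135,195],z)]
E
python3 look.py A5; python3 - A2 <<'E'
exec(open('meas.py').read())
print('mould S',s([(345,172),(395,332)],.067),'T',t([(153,362),(495,455)],.067))
print('board S',s([(422,155),(483,320)],.067),'T',t([(165,268),(545,372)],.067))
print('shim S near top L,R',s([(408,312),(445,305)],.072),'T left far/near, right far/near',t([(162,342),(510,423),(172,298),(525,385)],.072))
print('tab',s([(377,88)],.117),t([(310,318)],.117))
cv2.imwrite('pics/A6.png',crop(cv2.convertScaleAbs(Cam(pickle.load(open('A5.pkl','rb'))['side']).im,alpha=1.6),190,150,225,200,14))
E
```

```text
21.6333 [ 0.5585 -0.0281  0.2303] [-1.7996e+02  5.0000e-02 -1.4420e+01] [-32.2   7.6  35.7  96.8  -4.6  77.1 -10.1] F [-0.14  0.14 -0.62] 0.0095097103144676
mould S [[519.8, 363.2], [518.5, 264.9]] T [[517.1, 367.2], [518.9, 270.8]]
board S [[543.4, 366.6], [543.0, 263.7]] T [[542.3, 372.5], [544.1, 265.0]]
shim S near top L,R [[522.9, 266.0], [533.3, 266.6]] T left far/near, right far/near [[522.4, 365.2], [527.7, 268.6], [534.5, 366.6], [538.6, 268.0]]
tab [[526.8, 314.9]] [[534.4, 317.3]]
```

View pics/A6.png

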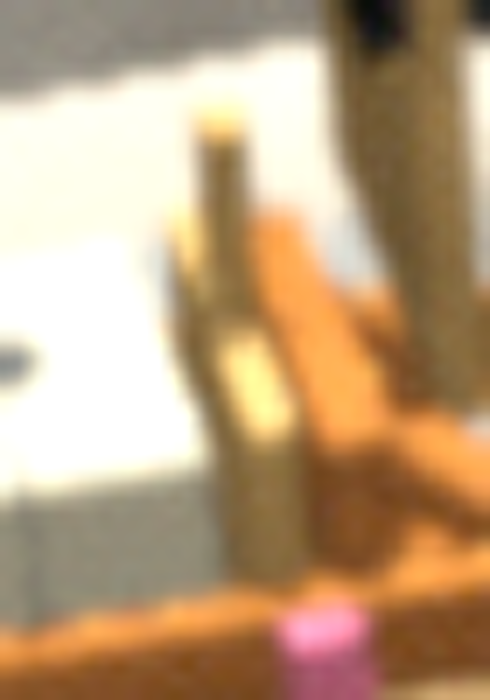

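```bash
python3 go.py .5789 .1344 .21 -14.6
```

```text
shift [-0.0216 -0.1648  0.021 ] rz -0.0001
[[-0.0043, -0.033, 0.0042], [0, 0, np.float64(-0.0)]]
[[-0.0087, -0.0659, 0.0084], [0, 0, np.float64(-0.0001)]]
[[-0.013, -0.0989, 0.0126], [0, 0, np.float64(-0.0001)]]
[[-0.0173, -0.1318, 0.0168], [0, 0, np.float64(-0.0001)]]
[[-0.0216, -0.1648, 0.021], [0, 0, np.float64(-0.0001)]]
```

Call:
{"fn": "send_rows", "kwargs": {
  "steps": [
    [[-0.002,-0.015,0],[0,0,0],0.005],
    [[-0.0045,-0.034,0],[0,0,0],0.005],
    [[-0.007,-0.053,0],[0,0,0],0.005],
    [[-0.0095,-0.072,0],[0,0,0],0.005],
    [[-0.012,-0.091,0],[0,0,0],0.005]
  ]
}}

```text
time_s: 22.05
tool_pos: [0.5696, 0.0637, 0.2304]
tool_rot: [-180.0, 0.0, -14.4]
force: [0.2, 0.6, -0.2]
grip_width: 0.0097
```

Call:
{"fn": "send_rows", "kwargs": {
  "steps": [
    [[-0.0025,-0.019,0],[0,0,0],0.005],
    [[-0.005,-0.038,0.003],[0,0,0],0.005],
    [[-0.0075,-0.056,0.01],[0,0,0],0.005],
    [[-0.009,-0.069,0.016],[0,0,0],0.005],
    [[-0.0097,-0.0738,0.021],[0,0,0],0.005]
  ]
}}

```text
time_s: 22.47
tool_pos: [0.5784, 0.1385, 0.2081]
tool_rot: [-180.0, 0.1, -14.3]
force: [-0.3, -0.1, -0.7]
grip_width: 0.0098
```

Call:
{"fn": "send_rows", "kwargs": {
  "steps": [
    [[0,0,0],[0,0,0],0.005],
    [[0,0,0],[0,0,0],0.005],
    [[0,0,0],[0,0,0],0.005],
    [[0,0,0],[0,0,0],0.005],
    [[0,0,0],[0,0,0],0.005]
  ]
}}

```text
time_s: 22.88
tool_pos: [0.5796, 0.1332, 0.2101]
tool_rot: [-180.0, -0.0, -14.7]
force: [0.3, -0.3, -1.6]
grip_width: 0.0097
```

```bash
python3 go.py did -.012 -.091 0 0;python3 go.py did -.0097 -.0738 .021 0; python3 look.py B1; python3 look.py B2;python3 look.py B3; python3 - <<'E'
from ov2 import *
ims=[]
for n in('k','B1','B3'):
    C=Cam(pickle.load(open(n+'.pkl','rb'))['side']); ims.append(crop(cv2.convertScaleAbs(C.im,alpha=1.5),195,150,217,198,11))
cv2.imwrite('pics/B.png',np.hstack(ims))
E
```

```text
cmd [0.5696, 0.0606, 0.231, -14.608]
cmd [0.5788, 0.1344, 0.21, -14.608]
22.9833 [0.5794 0.1336 0.21  ] [-1.7997e+02 -3.0000e-02 -1.4680e+01] [-41.   12.7  29.8  93.5  -6.5  75.5 -24.9] F [ 0.33 -0.74 -0.63] 0.009462470952041184
23.0833 [0.5794 0.134  0.2098] [-1.7998e+02 -2.0000e-02 -1.4650e+01] [-41.   12.8  29.8  93.5  -6.5  75.5 -24.9] F [ 1.04 -0.42 -0.98] 0.00946856090979433
23.1833 [0.5793 0.1342 0.2097] [-1.7999e+02 -1.0000e-02 -1.4620e+01] [-41.   12.8  29.7  93.5  -6.5  75.5 -24.9] F [ 0.27 -0.15 -0.84] 0.009921368270277474
```

View pics/B.png

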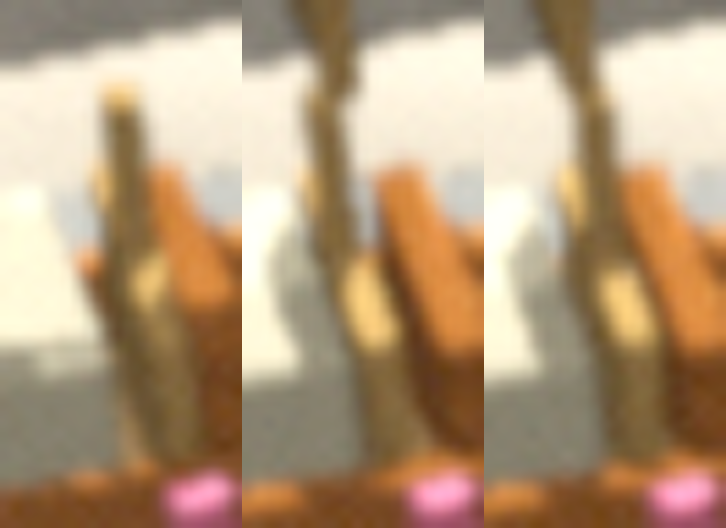

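```bash
python3 - <<'E'
from ov2 import *
from cell import env
ims=[];ts=[]
for i in range(36):
    C=Cam(env.read_camera('side'))
    if i%3==0: ims.append(crop(cv2.convertScaleAbs(C.im,alpha=1.5),195,155,217,190,6))
print(env.get_obs()['time_s'])
cv2.imwrite('pics/B4.png',np.vstack([np.hstack(ims[:6]),np.hstack(ims[6:])]))
E
```

```text
24.9833
```

View pics/B4.png

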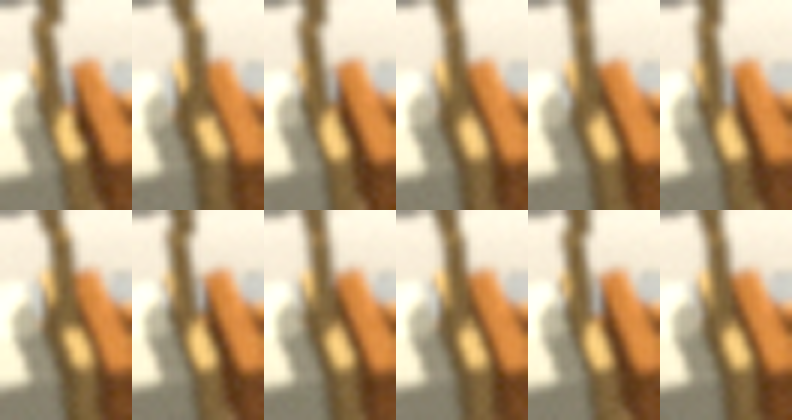

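```bash
python3 - <<'E'
from ov2 import *
from cell import env
ims=[]
for i in range(72):
    c=env.read_camera('side')
    if i>=40 and i%3==0: ims.append(crop(cv2.convertScaleAbs(Cam(c).im,alpha=1.5),195,155,217,190,6))
print(env.get_obs()['time_s'])
cv2.imwrite('pics/B5.png',np.vstack([np.hstack(ims[:5]),np.hstack(ims[5:10])]))
E
python3 look.py B6; python3 - <<'E'
from ov2 import *
C=Cam(pickle.load(open('B6.pkl','rb'))['side'])
cv2.imwrite('pics/B7.png',crop(cv2.convertScaleAbs(C.im,alpha=1.5),190,150,225,200,14))
E
```

```text
28.5833
28.6833 [0.5792 0.1343 0.2096] [-180.      0.    -14.61] [-41.1  12.8  29.7  93.5  -6.5  75.5 -24.9] F [0.2  0.26 0.23] 0.009514033109668564
```

View pics/B5.png

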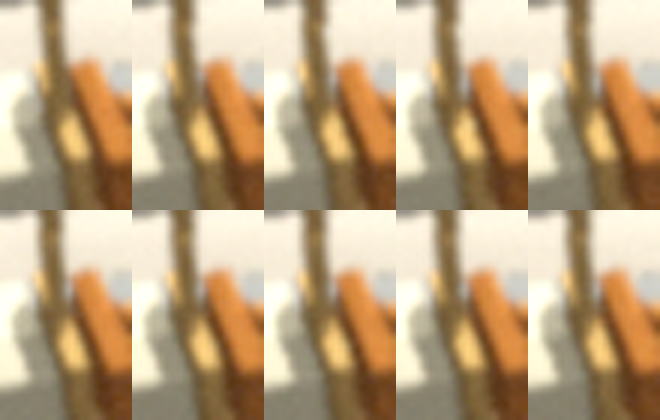

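View pics/B7.png

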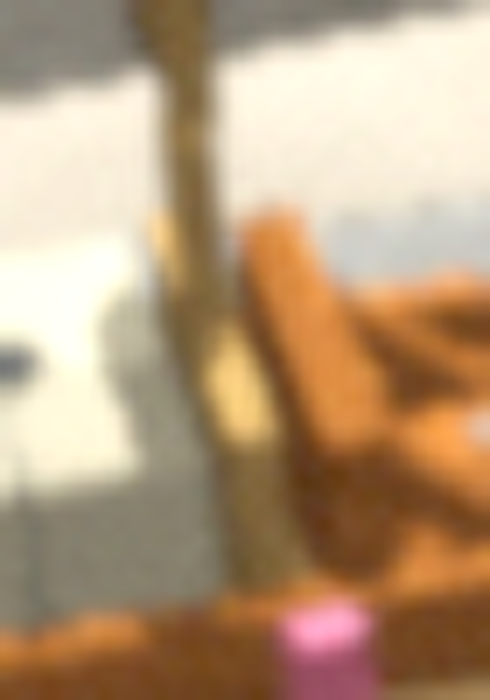

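Call:
{"fn": "send_rows", "kwargs": {
  "steps": [
    [[-0.003,0,0.004],[0,0,0],0.005],
    [[-0.006,0,0.014],[0,0,0],0.005],
    [[-0.007,0,0.028],[0,0,0],0.005],
    [[-0.007,0,0.042],[0,0,0],0.005],
    [[-0.007,0,0.05],[0,0,0],0.005]
  ]
}}

```text
time_s: 29.1
tool_pos: [0.5709, 0.1361, 0.1571]
tool_rot: [179.9, 0.1, -14.6]
force: [-0.0, -0.0, -1.2]
grip_width: 0.0101
```

Call:
{"fn": "send_rows", "kwargs": {
  "steps": [
    [[0,0,0.004],[0,0,0],0.005],
    [[0,0,0.007],[0,0,0],0.005],
    [[0,0,0.0105],[0,0,0],0.005],
    [[0,0,0.0105],[0,0,0],0.005],
    [[0,0,0.0105],[0,0,0],0.005]
  ]
}}

```text
time_s: 29.52
tool_pos: [0.5727, 0.1361, 0.1494]
tool_rot: [-180.0, -0.0, -14.6]
force: [-0.2, -0.2, -1.1]
grip_width: 0.0099
```

```bash
python3 go.py did -.007 0 .0605 0; python3 look.py D1; python3 look.py D2; python3 - <<'E'
from ov2 import *
C=Cam(pickle.load(open('D2.pkl','rb'))['side'])
cv2.imwrite('pics/D3.png',crop(cv2.convertScaleAbs(C.im,alpha=1.5),185,135,225,200,11))
E
```

```text
cmd [0.5721, 0.1362, 0.1495, -14.608]
29.6167 [0.5729 0.1362 0.1497] [-1.7996e+02 -5.0000e-02 -1.4610e+01] [-41.   14.5  29.2  98.6  -7.5  68.8 -24.4] F [-0.02  0.6  -0.6 ] 0.00972212919254413
29.7167 [0.5728 0.1362 0.1496] [-1.7997e+02 -4.0000e-02 -1.4610e+01] [-41.   14.5  29.2  98.6  -7.6  68.8 -24.4] F [ 0.01  0.15 -1.05] 0.009572435030921813
```

View pics/D3.png

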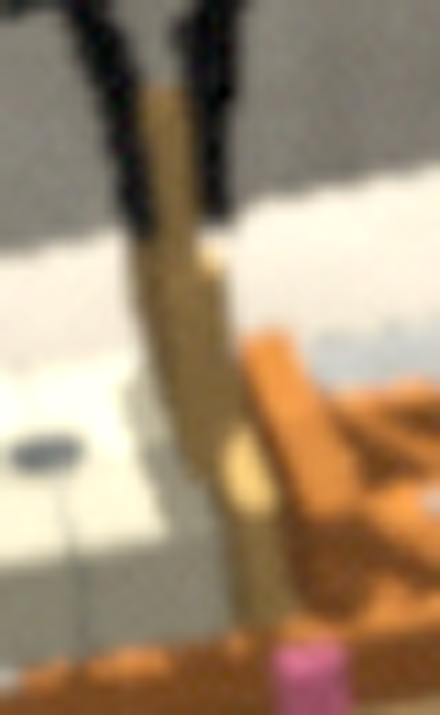

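Call:
{"fn": "send_rows", "kwargs": {
  "steps": [
    [[0.001,0,0],[0,0,0],0.005],
    [[0.0025,0,0],[0,0,0],0.005],
    [[0.004,0,0],[0,0,0],0.005],
    [[0.0055,0,0],[0,0,0],0.005],
    [[0.0065,0,0],[0,0,0],0.005]
  ]
}}

```text
time_s: 30.13
tool_pos: [0.579, 0.1344, 0.1491]
tool_rot: [-180.0, -0.0, -14.6]
force: [-0.2, 0.4, -1.1]
grip_width: 0.0098
```

Call:
{"fn": "send_rows", "kwargs": {
  "steps": [
    [[0,0,0.001],[0,0,0],0.005],
    [[0,0,0.0025],[0,0,0],0.005],
    [[0,0,0.004],[0,0,0],0.005],
    [[0,0,0.0055],[0,0,0],0.005],
    [[0,0,0.007],[0,0,0],0.005]
  ]
}}

```text
time_s: 30.55
tool_pos: [0.5786, 0.1345, 0.1418]
tool_rot: [-180.0, 0.0, -14.6]
force: [-0.0, 0.0, -0.5]
grip_width: 0.0101
```

```bash
python3 go.py did .0065 0 .007 0; python3 look.py E1; python3 look.py E2; python3 - <<'E'
from ov2 import *
C=Cam(pickle.load(open('E2.pkl','rb'))['side'])
cv2.imwrite('pics/E3.png',crop(cv2.convertScaleAbs(C.im,alpha=1.5),185,135,225,200,11))
E
```

```text
cmd [0.5784, 0.1346, 0.1425, -14.608]
30.65 [0.5785 0.1345 0.1417] [ 1.7998e+02  3.0000e-02 -1.4610e+01] [-40.4  15.7  29.2  98.3  -8.2  68.2 -23.7] F [-0.36  1.41 -0.55] 0.00938803598124167
30.75 [0.5787 0.1345 0.142 ] [-180.      0.    -14.61] [-40.4  15.6  29.2  98.3  -8.1  68.2 -23.7] F [ 0.02  0.52 -0.17] 0.009874249292518582
```

View pics/E3.png

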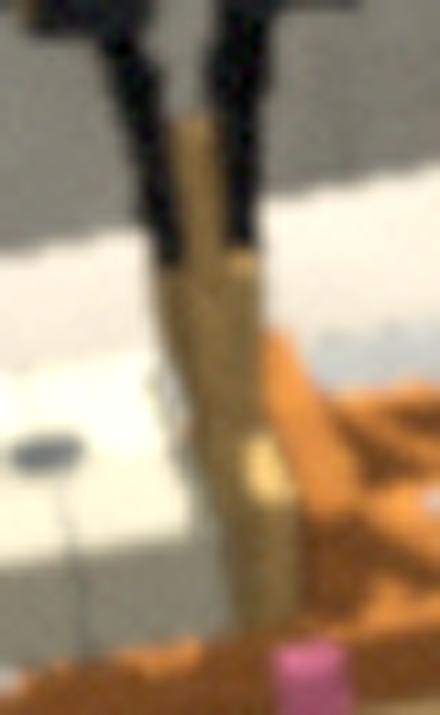

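Call:
{"fn": "send_rows", "kwargs": {
  "steps": [
    [[0.0007,0,0.0005],[0,0,0],0.005],
    [[0.0007,0,0.002],[0,0,0],0.005],
    [[0.0007,0,0.0035],[0,0,0],0.005],
    [[0.0007,0,0.005],[0,0,0],0.005],
    [[0.0007,0,0.006],[0,0,0],0.005]
  ]
}}

```text
time_s: 31.17
tool_pos: [0.5798, 0.1342, 0.1361]
tool_rot: [-180.0, -0.0, -14.6]
force: [0.7, 0.0, -0.5]
grip_width: 0.0097
```

Call:
{"fn": "send_rows", "kwargs": {
  "steps": [
    [[0,0,0.0025],[0,0,0],0.005],
    [[0,0,0.005],[0,0,0],0.005],
    [[0,0,0.0075],[0,0,0],0.005],
    [[0,0,0.01],[0,0,0],0.005],
    [[0,0,0.012],[0,0,0],0.005]
  ]
}}

```text
time_s: 31.58
tool_pos: [0.58, 0.1345, 0.1247]
tool_rot: [-180.0, -0.1, -14.6]
force: [-0.2, -0.2, 7.5]
grip_width: 0.0096
```

```bash
python3 go.py did .0007 0 .018 0; python3 look.py F2; python3 - <<'E'
from ov2 import *
C=Cam(pickle.load(open('F2.pkl','rb'))['side'])
cv2.imwrite('pics/F3.png',crop(cv2.convertScaleAbs(C.im,alpha=1.5),185,135,225,200,11))
E
```

```text
cmd [0.579, 0.1344, 0.1245, -14.608]
31.6833 [0.5798 0.1345 0.1245] [-1.7996e+02 -4.0000e-02 -1.4590e+01] [-40.2  16.7  29.   99.2  -8.8  66.3 -23.2] F [ 0.88 -0.57  4.12] 0.009647212286923541
```

View pics/F3.png

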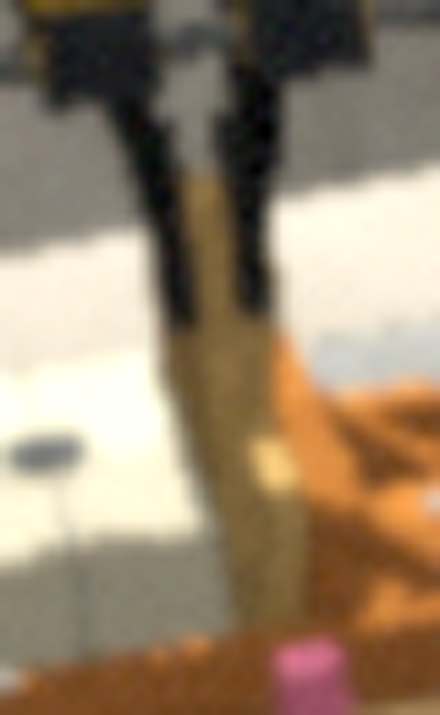

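Call:
{"fn": "send_rows", "kwargs": {
  "steps": [
    [[0,0,0.0015],[0,0,0],0.005],
    [[0,0,0.003],[0,0,0],0.005],
    [[0,0,0.0045],[0,0,0],0.005],
    [[0,0,0.006],[0,0,0],0.005],
    [[0,0,0.0075],[0,0,0],0.005]
  ]
}}

```text
time_s: 32.1
tool_pos: [0.5807, 0.1335, 0.1205]
tool_rot: [-179.9, -0.1, -14.7]
force: [-5.9, -4.1, 24.4]
grip_width: 0.0099
```

Call:
{"fn": "send_rows", "kwargs": {
  "steps": [
    [[-0.0005,0,-0.004],[0,0,0],0.005],
    [[-0.0015,0,-0.005],[0,0,0],0.005],
    [[-0.0022,0,-0.005],[0,0,0],0.005],
    [[-0.0022,0,-0.005],[0,0,0],0.005],
    [[-0.0022,0,-0.005],[0,0,0],0.005]
  ]
}}

```text
time_s: 32.52
tool_pos: [0.579, 0.1342, 0.1221]
tool_rot: [-180.0, -0.2, -14.6]
force: [4.0, -1.5, 2.8]
grip_width: 0.0097
```

```bash
python3 go.py did -.0022 0 .0025 0; python3 look.py G1;python3 look.py G2; python3 - <<'E'
from ov2 import *
C=Cam(pickle.load(open('G2.pkl','rb'))['side'])
cv2.imwrite('pics/G3.png',crop(cv2.convertScaleAbs(C.im,alpha=1.5),185,135,225,200,11))
C=Cam(pickle.load(open('G2.pkl','rb'))['top'])
cv2.imwrite('pics/G4.png',crop(cv2.convertScaleAbs(C.im,alpha=1.5),130,195,205,270,10))
E
```

```text
cmd [0.5769, 0.1349, 0.122, -14.608]
32.6167 [0.579  0.1342 0.1221] [-179.97   -0.21  -14.64] [-40.3  16.6  29.   99.6  -8.7  65.8 -23.3] F [ 5.53 -1.98  2.75] 0.00978911363713363
32.7167 [0.579  0.1342 0.1221] [-179.98   -0.21  -14.64] [-40.3  16.6  29.   99.6  -8.7  65.8 -23.3] F [ 3.83 -1.09  2.68] 0.009847179093226566
```

View pics/G3.png

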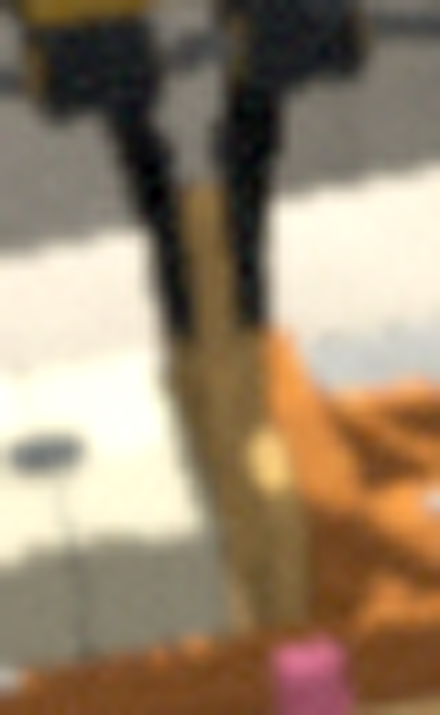

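View pics/G4.png

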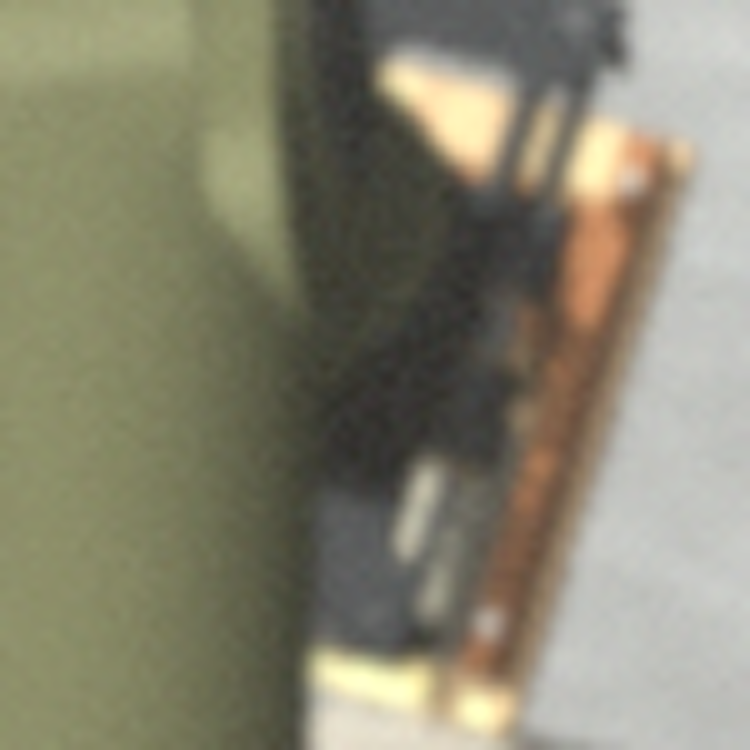

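Call:
{"fn": "send_rows", "kwargs": {
  "steps": [
    [[0.001,0,0],[0,0,0],0.005],
    [[0.0018,0,0.0005],[0,0,0],0.005],
    [[0.0018,0,0.002],[0,0,0],0.005],
    [[0.0018,0,0.0035],[0,0,0],0.005],
    [[0.0018,0,0.005],[0,0,0],0.005]
  ]
}}

```text
time_s: 33.13
tool_pos: [0.5794, 0.1347, 0.1165]
tool_rot: [-180.0, -0.0, -14.6]
force: [4.2, -0.4, 2.8]
grip_width: 0.0094
```

Call:
{"fn": "send_rows", "kwargs": {
  "steps": [
    [[0,0,0.0015],[0,0,0],0.005],
    [[0,0,0.003],[0,0,0],0.005],
    [[0,0,0.0045],[0,0,0],0.005],
    [[0,0,0.006],[0,0,0],0.005],
    [[0,0,0.0075],[0,0,0],0.005]
  ]
}}

```text
time_s: 33.55
tool_pos: [0.5794, 0.1345, 0.1092]
tool_rot: [-180.0, -0.0, -14.6]
force: [6.1, -1.8, 2.4]
grip_width: 0.0099
```

```bash
python3 go.py did .0018 0 .0125 0; python3 look.py H2; python3 - <<'E'
from ov2 import *
C=Cam(pickle.load(open('H2.pkl','rb'))['side'])
cv2.imwrite('pics/H3.png',crop(cv2.convertScaleAbs(C.im,alpha=1.5),185,135,225,200,11))
E
```

```text
cmd [0.5787, 0.1345, 0.1095, -14.608]
33.65 [0.5794 0.1345 0.1089] [-1.7998e+02 -4.0000e-02 -1.4610e+01] [-40.   17.5  28.9 100.2  -9.2  64.6 -22.9] F [ 5.84 -0.14  1.84] 0.009766347338250353
```

View pics/H3.png

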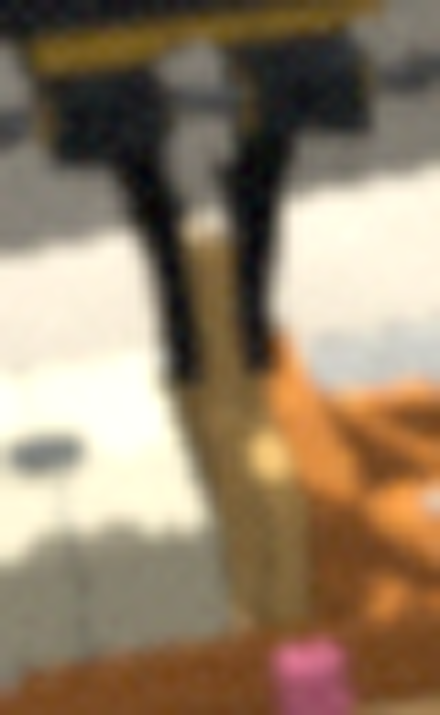

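Call:
{"fn": "send_rows", "kwargs": {
  "steps": [
    [[0.0007,0,0.001],[0,0,0],0.005],
    [[0.0007,0,0.0025],[0,0,0],0.005],
    [[0.0007,0,0.004],[0,0,0],0.005],
    [[0.0007,0,0.0055],[0,0,0],0.005],
    [[0.0007,0,0.007],[0,0,0],0.005]
  ]
}}

```text
time_s: 34.07
tool_pos: [0.5795, 0.1342, 0.1018]
tool_rot: [180.0, 0.0, -14.6]
force: [4.2, -0.7, 2.9]
grip_width: 0.0099
```

Call:
{"fn": "send_rows", "kwargs": {
  "steps": [
    [[0,0,0.0015],[0,0,0],0.005],
    [[0,0,0.003],[0,0,0],0.005],
    [[0,0,0.0045],[0,0,0],0.005],
    [[0,0,0.006],[0,0,0],0.005],
    [[0,0,0.007],[0,0,0],0.005]
  ]
}}

```text
time_s: 34.48
tool_pos: [0.5795, 0.1341, 0.0948]
tool_rot: [180.0, 0.0, -14.6]
force: [4.1, -1.2, 2.4]
grip_width: 0.0099
```

Call:
{"fn": "send_rows", "kwargs": {
  "steps": [
    [[0,0,0.002],[0,0,0],0.005],
    [[0,0,0.004],[0,0,0],0.005],
    [[0,0,0.006],[0,0,0],0.005],
    [[0,0,0.008],[0,0,0],0.005],
    [[0,0,0.009],[0,0,0],0.005]
  ]
}}

```text
time_s: 34.9
tool_pos: [0.5796, 0.1341, 0.0857]
tool_rot: [180.0, 0.0, -14.6]
force: [3.9, -0.9, 1.9]
grip_width: 0.0098
```

Call:
{"fn": "send_rows", "kwargs": {
  "steps": [
    [[0,0,0.001],[0,0,0],0.005],
    [[0,0,0.002],[0,0,0],0.005],
    [[0,0,0.003],[0,0,0],0.005],
    [[0,0,0.003],[0,0,0],0.005],
    [[0,0,0.003],[0,0,0],0.005]
  ]
}}

```text
time_s: 35.32
tool_pos: [0.5797, 0.1343, 0.0834]
tool_rot: [-180.0, 0.0, -14.6]
force: [2.5, -1.3, 4.4]
grip_width: 0.0099
```

```bash
python3 go.py did .0007 0 .026 0; python3 look.py I2; python3 - <<'E'
from ov2 import *
C=Cam(pickle.load(open('I2.pkl','rb'))['side'])
cv2.imwrite('pics/I3.png',crop(cv2.convertScaleAbs(C.im,alpha=1.5),185,135,225,200,11))
E
```

```text
cmd [0.5793, 0.1343, 0.0835, -14.608]
35.4167 [0.5797 0.1343 0.0834] [-179.99    0.    -14.61] [-39.5  19.2  28.5 101.4 -10.2  62.  -22.1] F [ 1.93 -0.83  4.34] 0.009453187414605197
```

View pics/I3.png

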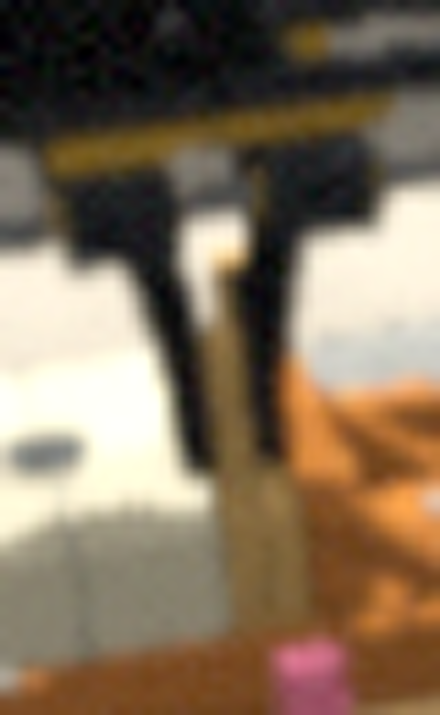

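Just touching the floor (0.0834). Press slightly to confirm seating, then release with a small opening and lift.

Call:
{"fn": "send_rows", "kwargs": {
  "steps": [
    [[0,0,0.001],[0,0,0],0.005],
    [[0,0,0.002],[0,0,0],0.005],
    [[0,0,0.003],[0,0,0],0.005],
    [[0,0,0.003],[0,0,0],0.005],
    [[0,0,0.003],[0,0,0],0.005]
  ]
}}

```text
time_s: 35.83
tool_pos: [0.5803, 0.1347, 0.0831]
tool_rot: [-179.9, -0.0, -14.6]
force: [-2.2, -1.5, 19.7]
grip_width: 0.0096
```

Call:
{"fn": "send_rows", "kwargs": {
  "steps": [
    [[0,0,-0.001],[0,0,0],0.01],
    [[0,0,-0.002],[0,0,0],0.014],
    [[0,0,-0.002],[0,0,0],0.018],
    [[0,0,-0.002],[0,0,0],0.022],
    [[0,0,-0.002],[0,0,0],0.024]
  ]
}}

```text
time_s: 36.25
tool_pos: [0.5781, 0.1343, 0.0807]
tool_rot: [179.9, 0.2, -14.6]
force: [-0.0, 0.2, 0.0]
grip_width: 0.0215
```

Call:
{"fn": "send_rows", "kwargs": {
  "steps": [
    [[0,0,-0.005],[0,0,0],0.024],
    [[0,0,-0.015],[0,0,0],0.024],
    [[0,0,-0.03],[0,0,0],0.024],
    [[0,0,-0.055],[0,0,0],0.024],
    [[0,0,-0.085],[0,0,0],0.024]
  ]
}}

```text
time_s: 36.67
tool_pos: [0.5785, 0.1339, 0.1671]
tool_rot: [179.9, 0.1, -14.6]
force: [0.1, 0.0, 0.3]
grip_width: 0.0235
```

```bash
python3 go.py did 0 0 -.084 0; python3 look.py J2; python3 - <<'E'
from ov2 import *
C=Cam(pickle.load(open('J2.pkl','rb'))['side'])
cv2.imwrite('pics/J3.png',crop(cv2.convertScaleAbs(C.im,alpha=1.4),160,120,250,215,7))
E
```

```text
cmd [0.5793, 0.1343, 0.1675, -14.608]
36.7667 [0.5831 0.1348 0.1732] [-179.67   -0.45  -14.63] [-40.7  14.3  29.6  96.1  -7.5  71.  -24.1] F [ 1.1  -0.18  0.71] 0.02419543892708153
```

View pics/J3.png

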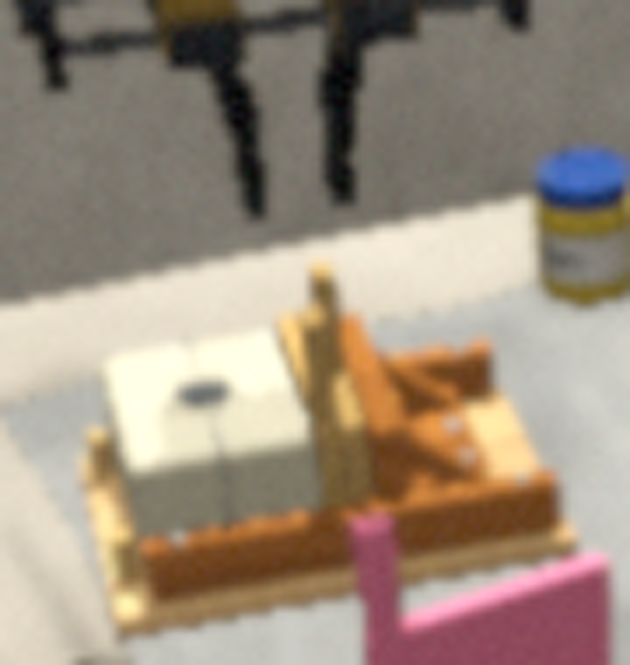

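Call:
{"fn": "send_rows", "kwargs": {
  "steps": [
    [[-0.006,-0.002,-0.012],[0,0,-0.104],0],
    [[-0.015,-0.006,-0.024],[0,0,-0.208],0],
    [[-0.026,-0.01,-0.034],[0,0,-0.312],0],
    [[-0.038,-0.015,-0.04],[0,0,-0.416],0],
    [[-0.05,-0.02,-0.04],[0,0,-0.52],0]
  ],
  "grip_force": 20
}}

```text
time_s: 37.18
tool_pos: [0.5369, 0.1665, 0.2092]
tool_rot: [-180.0, -0.2, 15.4]
force: [-0.2, 0.6, -0.2]
grip_width: 0.0026
```

```bash
python3 go.py did -.05 -.02 -.04 -.52 .4827 .2029 .2 75.4
```

```text
cmd [0.536, 0.1663, 0.2075, 15.1858]
shift [-0.0418 -0.0493  0.0075] rz -1.0509
[[-0.0084, -0.0099, 0.0015], [0, 0, np.float64(-0.2102)]]
[[-0.0167, -0.0197, 0.003], [0, 0, np.float64(-0.4204)]]
[[-0.0251, -0.0296, 0.0045], [0, 0, np.float64(-0.6306)]]
[[-0.0335, -0.0395, 0.006], [0, 0, np.float64(-0.8407)]]
[[-0.0418, -0.0493, 0.0075], [0, 0, np.float64(-1.0509)]]
```

Call:
{"fn": "send_rows", "kwargs": {
  "steps": [
    [[-0.008,-0.01,0],[0,0,-0.105],0],
    [[-0.016,-0.02,0],[0,0,-0.21],0],
    [[-0.024,-0.03,0],[0,0,-0.315],0],
    [[-0.033,-0.04,0],[0,0,-0.42],0],
    [[-0.042,-0.049,0],[0,0,-0.525],0]
  ]
}}

```text
time_s: 37.6
tool_pos: [0.4823, 0.2029, 0.2074]
tool_rot: [-180.0, -0.0, 45.6]
force: [0.4, -0.2, -0.7]
grip_width: 0.0002
```

```bash
python3 go.py did -.042 -.049 0 -.525 .4827 .2029 .14 75.4
```

```text
cmd [0.4826, 0.2025, 0.2075, 45.2661]
shift [ 0.0003 -0.0002  0.0675] rz -0.5259
[[0.0001, -0.0, 0.0135], [0, 0, np.float64(-0.1052)]]
[[0.0001, -0.0001, 0.027], [0, 0, np.float64(-0.2104)]]
[[0.0002, -0.0001, 0.0405], [0, 0, np.float64(-0.3156)]]
[[0.0002, -0.0002, 0.054], [0, 0, np.float64(-0.4207)]]
[[0.0003, -0.0002, 0.0675], [0, 0, np.float64(-0.5259)]]
```

Call:
{"fn": "send_rows", "kwargs": {
  "steps": [
    [[0,0,0.01],[0,0,-0.105],0],
    [[0,0,0.022],[0,0,-0.21],0],
    [[0,0,0.034],[0,0,-0.315],0],
    [[0,0,0.046],[0,0,-0.42],0],
    [[0,0,0.0575],[0,0,-0.526],0]
  ]
}}

```text
time_s: 38.02
tool_pos: [0.4829, 0.2024, 0.1494]
tool_rot: [180.0, -0.0, 75.7]
force: [0.3, 0.8, -0.4]
grip_width: 0.0004
```

```bash
python3 go.py did 0 0 .0575 -.526; python3 look.py K1; python3 look.py K2 side,150,110,260,215,6 top,110,180,230,290,6
```

```text
cmd [0.4826, 0.2025, 0.15, 75.4037]
38.1167 [0.4817 0.2018 0.148 ] [-1.7985e+02  1.4000e-01  7.5410e+01] [-43.7   5.8  19.2 107.2  -2.1  67.4  51.6] F [-0.07 -0.27 -0.68] 0.00028522615674735503
38.2167 [0.4831 0.2024 0.15  ] [180.    -0.    75.21] [-43.7   5.8  19.2 107.1  -2.1  67.5  51.4] F [-0.    0.77 -0.07] 8.24197766213321e-05
```

View pics/K20.png

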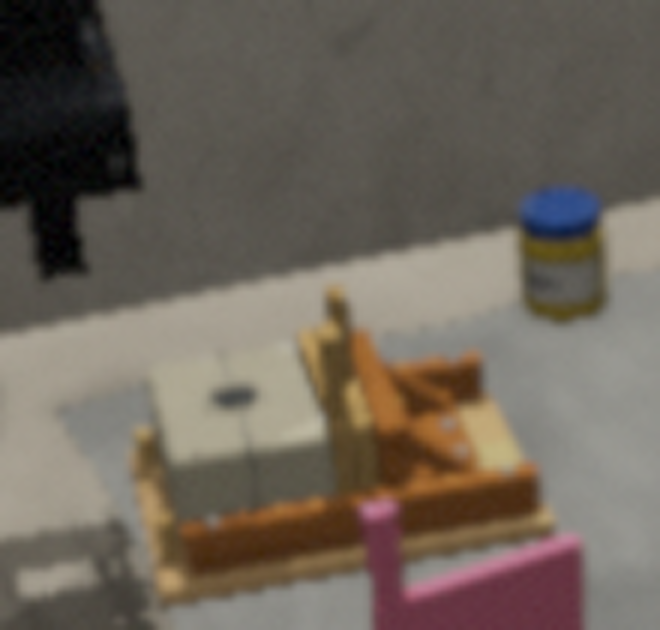

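View pics/K21.png

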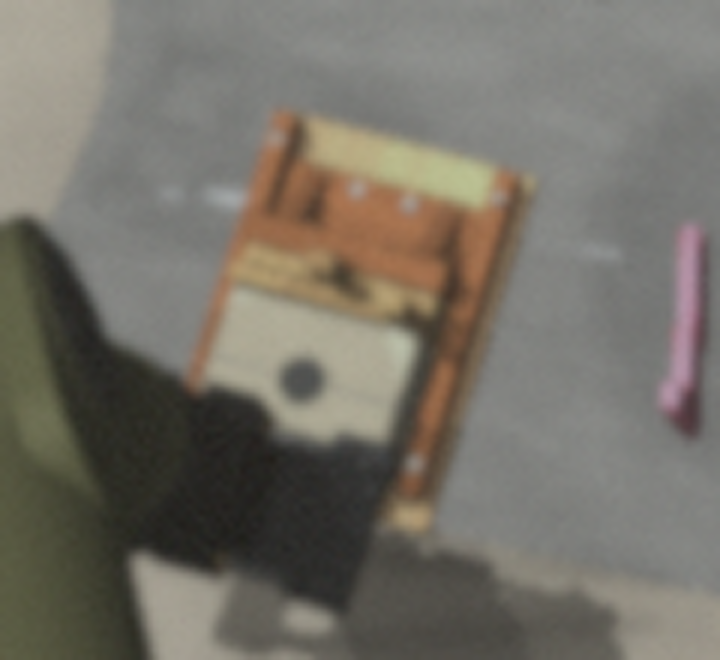

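Call:
{"fn": "send_rows", "kwargs": {
  "steps": [
    [[0,0,0.015],[0,0,0],0],
    [[0,0,0.035],[0,0,0],0],
    [[0,0,0.06],[0,0,0],0],
    [[0,0,0.085],[0,0,0],0],
    [[0,0,0.1],[0,0,0],0]
  ]
}}

```text
time_s: 38.63
tool_pos: [0.4826, 0.2024, 0.0485]
tool_rot: [-180.0, 0.0, 75.3]
force: [-0.4, -0.7, -0.5]
grip_width: 0.0003
```

Call:
{"fn": "send_rows", "kwargs": {
  "steps": [
    [[0,0,0.007],[0,0,0],0],
    [[0,0,0.012],[0,0,0],0],
    [[0,0,0.015],[0,0,0],0],
    [[0,0,0.015],[0,0,0],0],
    [[0,0,0.015],[0,0,0],0]
  ]
}}

```text
time_s: 39.05
tool_pos: [0.4839, 0.2029, 0.0357]
tool_rot: [179.9, -0.1, 75.4]
force: [0.3, 0.7, -0.5]
grip_width: 0.0006
```

```bash
python3 go.py did 0 0 .115 0; python3 look.py L2 side,140,110,250,215,6; python3 - <<'E'
from ov2 import *
S=Cam(pickle.load(open('L2.pkl','rb'))['side'])
draw(S,[box(446,521,318-49,318+49,12,67)],(140,110,250,215),6,'pics/L3.png')
E
```

```text
cmd [0.4826, 0.2025, 0.035, 75.4037]
39.15 [0.4838 0.2028 0.0356] [ 1.7992e+02 -8.0000e-02  7.5390e+01] [-42.6  13.5  18.8 113.2  -5.4  54.   54.3] F [ 0.17  0.2  -0.65] 0.0007118154660581179
```

View pics/L20.png

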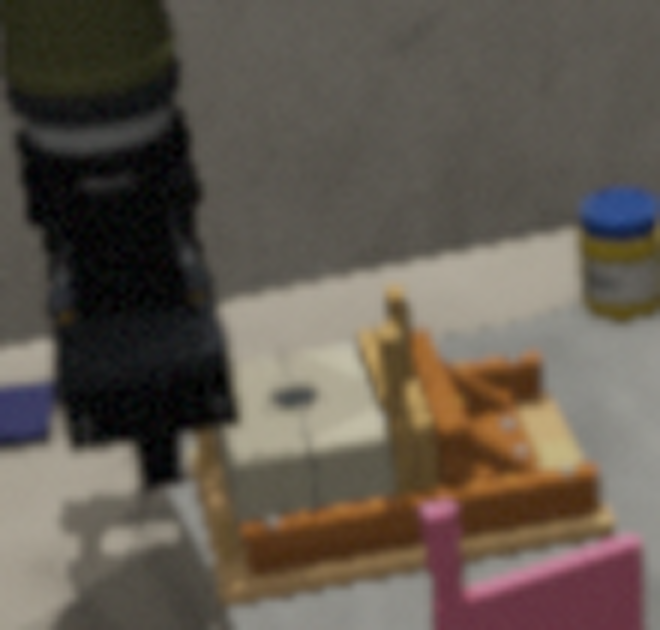

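Call:
{"fn": "send_rows", "kwargs": {
  "steps": [
    [[0,0.002,0],[0,0,0],0],
    [[0,0.005,0],[0,0,0],0],
    [[0,0.008,0],[0,0,0],0],
    [[0,0.011,0],[0,0,0],0],
    [[0,0.013,0],[0,0,0],0]
  ]
}}

```text
time_s: 39.57
tool_pos: [0.4962, 0.199, 0.0347]
tool_rot: [180.0, -0.0, 75.4]
force: [0.1, -0.3, 0.3]
grip_width: 0.0004
```

Call:
{"fn": "send_rows", "kwargs": {
  "steps": [
    [[0,0.001,0],[0,0,0],0],
    [[0,0.002,0],[0,0,0],0],
    [[0,0.003,0],[0,0,0],0],
    [[0,0.004,0],[0,0,0],0],
    [[0,0.005,0],[0,0,0],0]
  ]
}}

```text
time_s: 39.98
tool_pos: [0.5004, 0.198, 0.0346]
tool_rot: [-180.0, -0.0, 75.4]
force: [-0.2, -1.1, 0.3]
grip_width: 0.0005
```

Call:
{"fn": "send_rows", "kwargs": {
  "steps": [
    [[0,0.001,0],[0,0,0],0],
    [[0,0.002,0],[0,0,0],0],
    [[0,0.003,0],[0,0,0],0],
    [[0,0.004,0],[0,0,0],0],
    [[0,0.005,0],[0,0,0],0]
  ]
}}

```text
time_s: 40.4
tool_pos: [0.5029, 0.1974, 0.0345]
tool_rot: [-179.7, 0.1, 75.5]
force: [-9.6, 0.5, 7.1]
grip_width: 0.0004
```

```bash
python3 go.py did 0 .023 0 0; python3 look.py M2 side,140,110,250,215,6
```

```text
cmd [0.5049, 0.1968, 0.035, 75.4037]
40.5 [0.5029 0.1974 0.0345] [-1.7973e+02  6.0000e-02  7.5460e+01] [-41.1  15.7  19.1 110.8  -6.4  54.8  56.5] F [-7.47  1.94  6.83] 0.0005226472070153249
```

View pics/M20.png

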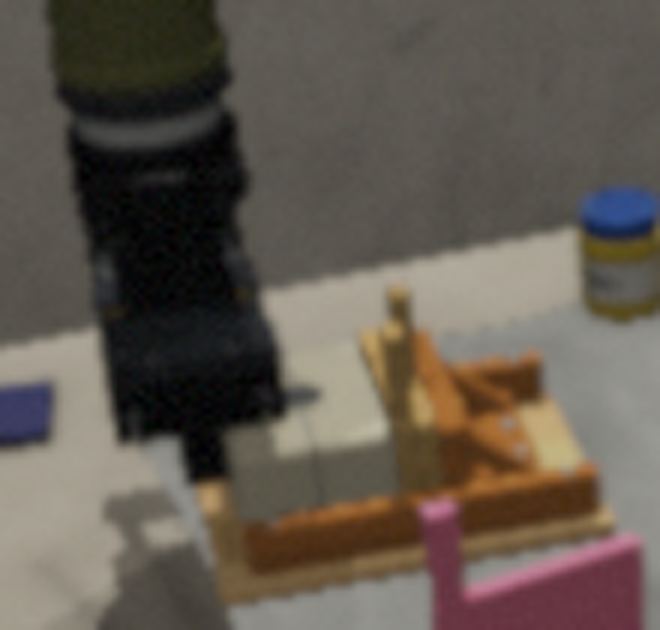

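```bash
python3 - <<'E'
from ov2 import *
ims=[]
for n in('L2','M2'):
    C=Cam(pickle.load(open(n+'.pkl','rb'))['side']); ims.append(crop(cv2.convertScaleAbs(C.im,alpha=1.6),185,150,223,200,10))
cv2.imwrite('pics/M3.png',np.hstack(ims))
ims=[]
for n in('L2','M2'):
    C=Cam(pickle.load(open(n+'.pkl','rb'))['top']); ims.append(crop(cv2.convertScaleAbs(C.im,alpha=1.4),135,200,205,270,5))
cv2.imwrite('pics/M4.png',np.hstack(ims))
E
```

```text
(no output)
```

View pics/M3.png

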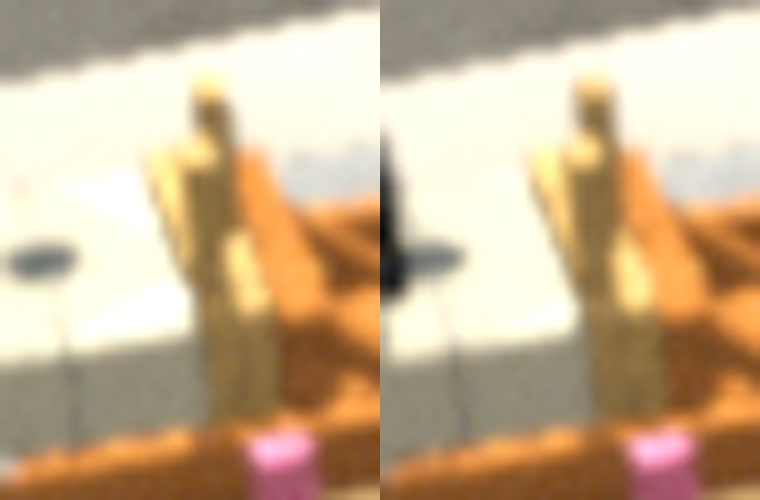

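View pics/M4.png

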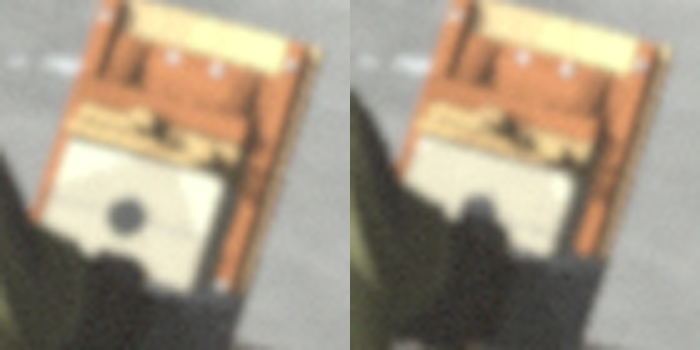

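Call:
{"fn": "send_rows", "kwargs": {
  "steps": [
    [[0,0.0005,0],[0,0,0],0],
    [[0,0.001,0],[0,0,0],0],
    [[0,0.0015,0],[0,0,0],0],
    [[0,0.002,0],[0,0,0],0],
    [[0,0.002,0],[0,0,0],0]
  ]
}}

```text
time_s: 40.92
tool_pos: [0.5028, 0.1973, 0.0343]
tool_rot: [-179.5, 0.1, 75.5]
force: [-13.6, 1.6, 10.8]
grip_width: 0.0004
```

```bash
python3 go.py did 0 .002 0 0; python3 look.py N1;  python3 look.py N2; python3 - <<'E'
from ov2 import *
ims=[]
for n in('M2','N2'):
    C=Cam(pickle.load(open(n+'.pkl','rb'))['side']); ims.append(crop(cv2.convertScaleAbs(C.im,alpha=1.6),185,150,223,200,10))
cv2.imwrite('pics/N3.png',np.hstack(ims))
E
```

```text
cmd [0.5068, 0.1962, 0.035, 75.4037]
41.0167 [0.5029 0.1974 0.0343] [-1.7953e+02  1.1000e-01  7.5500e+01] [-41.   15.8  19.1 110.6  -6.5  55.   56.7] F [-11.63   1.2    9.54] 0.0005888864259281716
41.1167 [0.5028 0.1974 0.0343] [-1.7953e+02  1.1000e-01  7.5500e+01] [-41.   15.8  19.1 110.6  -6.5  55.   56.7] F [-12.77   1.56   9.76] 0.0005633424753256638
```

View pics/N3.png

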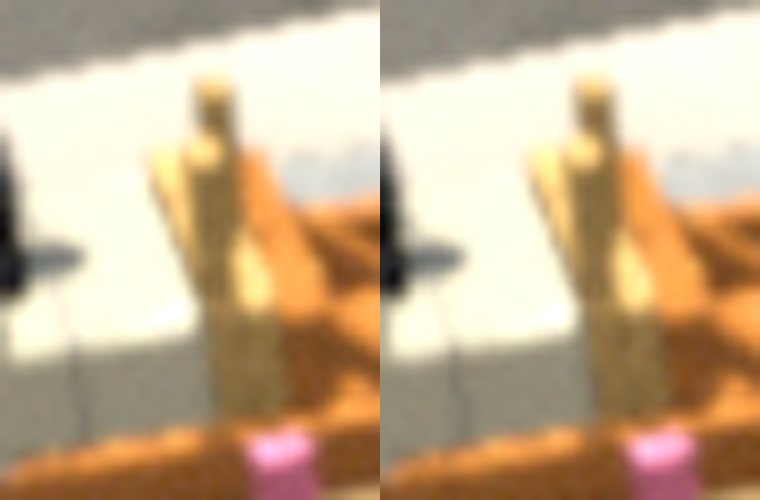

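```bash
python3 - <<'E'
from ov2 import *
D=pickle.load(open('N2.pkl','rb'));S=Cam(D['side'])
P=S.proj; S.proj=lambda q:P(q)+[0,1.4]
S.im=cv2.convertScaleAbs(S.im,alpha=1.6)
draw(S,shim(538.2,318,12,0)+shim(528.2,318,12,-42),(185,145,225,200),12,'pics/N4.png')
cv2.imwrite('pics/N5.png',crop(S.im,185,145,225,200,12))
T=Cam(D['top']); T.im=cv2.convertScaleAbs(T.im,alpha=1.4)
draw(T,shim(538.2,318,12,0)+shim(528.2,318,12,-42),(135,200,200,255),10,'pics/N6.png')
E
```

```text
(no output)
```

View pics/N4.png

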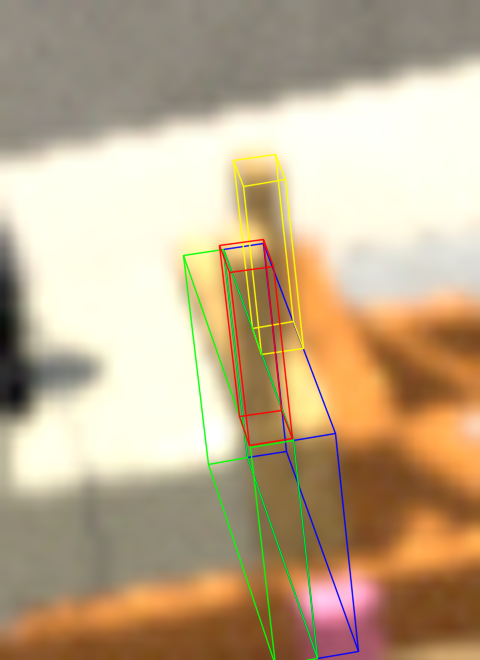

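View pics/N6.png

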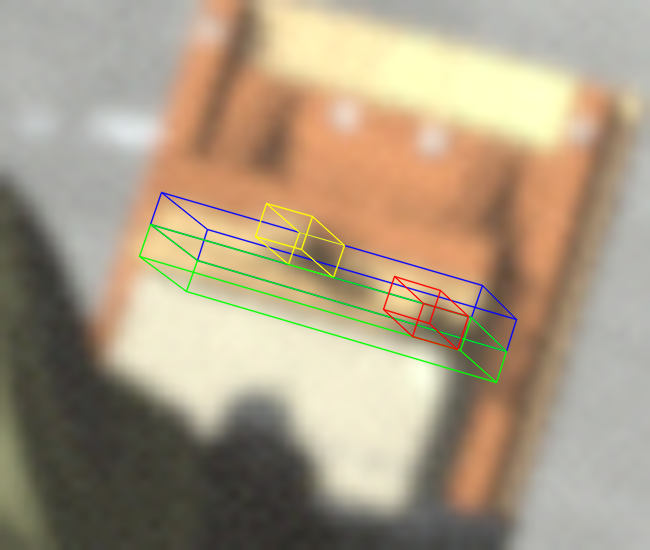

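View pics/N5.png

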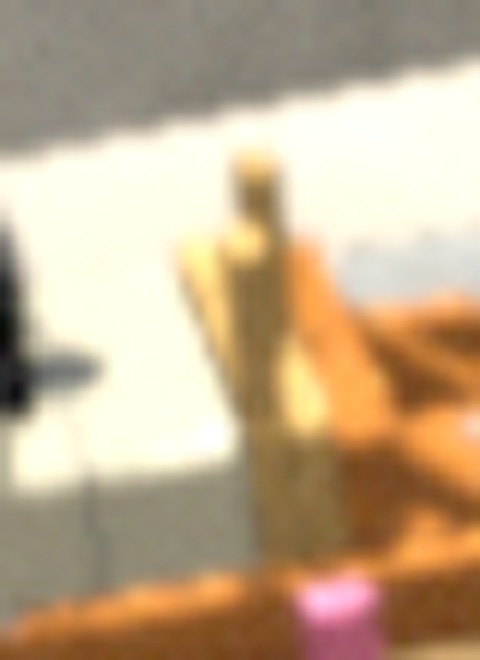

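Call:
{"fn": "send_rows", "kwargs": {
  "steps": [
    [[0,0,-0.0005],[0,0,0],0],
    [[0,0,-0.001],[0,0,0],0],
    [[0,0,-0.001],[0,0,0],0],
    [[0,-0.0005,-0.001],[0,0,0],0],
    [[0,-0.0005,-0.001],[0,0,0],0]
  ]
}}

```text
time_s: 41.53
tool_pos: [0.5028, 0.1974, 0.0344]
tool_rot: [-179.6, 0.1, 75.5]
force: [-8.9, 1.3, 1.7]
grip_width: 0.0004
```

```bash
python3 go.py did 0 -.0005 -.001 0; python3 look.py O1; python3 look.py O1; python3 look.py O1
```

```text
cmd [0.5063, 0.1964, 0.036, 75.4037]
41.6333 [0.5028 0.1974 0.0344] [-1.796e+02  1.100e-01  7.550e+01] [-41.1  15.8  19.1 110.7  -6.4  54.9  56.6] F [-8.55  2.56  2.07] 0.00042996457955114836
41.7333 [0.5028 0.1974 0.0344] [-1.796e+02  1.100e-01  7.550e+01] [-41.1  15.8  19.1 110.7  -6.4  54.9  56.6] F [-9.06  2.46  2.75] 0.0005261037944430354
41.8333 [0.5028 0.1974 0.0344] [-1.796e+02  1.100e-01  7.550e+01] [-41.1  15.8  19.1 110.7  -6.4  54.9  56.6] F [-8.13  1.75  2.1 ] 0.00026447493566773063
```

Call:
{"fn": "send_rows", "kwargs": {
  "steps": [
    [[0,0.0003,0],[0,0,0],0],
    [[0,0.0006,-0.0002],[0,0,0],0],
    [[0,0.0006,-0.0002],[0,0,0],0],
    [[0,0.0006,-0.0002],[0,0,0],0],
    [[0,0.0006,-0.0002],[0,0,0],0]
  ]
}}

```text
time_s: 42.25
tool_pos: [0.5028, 0.1974, 0.0344]
tool_rot: [-179.5, 0.1, 75.5]
force: [-9.8, 2.2, 2.9]
grip_width: -0.0
```

```bash
python3 - <<'E'
from ov2 import *
from cell import env
f=[]
for i in range(10):
    c=env.read_camera('side'); o=env.get_obs(); f.append(o['force'])
f=np.array(f); print(o['time_s'],f.mean(0),f.std(0),(f@[.9677,-.2521,0]).mean(),o['tool_pos'],o['joint_velocities'])
cv2.imwrite('pics/P1.png',Cam(c).im); cv2.imwrite('pics/P2.png',Cam(env.read_camera('top')).im)
E
```

```text
42.75 [-9.48463741  2.20590841  2.28152698] [0.45190148 0.35803784 0.47346797] -9.73439313045923 [0.50280502 0.19737285 0.0344274 ] [-0.05605977  0.01623043  0.05465862 -0.0238185  -0.05612366 -0.03973766
  0.00092796]
```

View pics/P1.png

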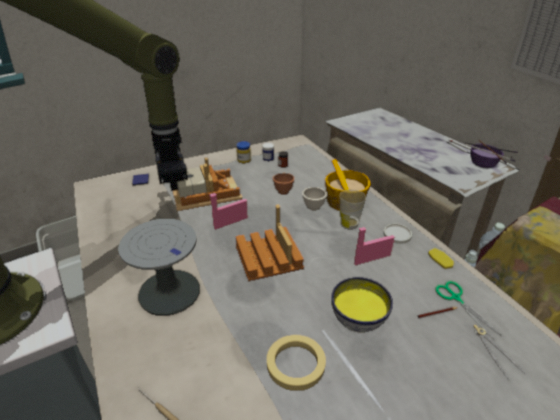

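View pics/P2.png

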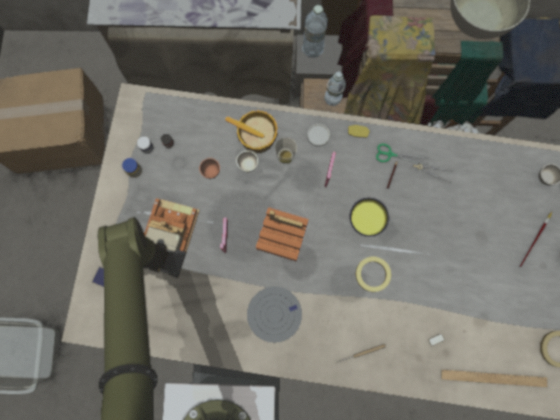

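```bash
python3 -c "
from cell import env
print(env.sign_off())"
```

```text
the job is handed in; nothing more can be done
None
```

Two shims (middle tab and right tab) now stand in the gap. The spare left-tab shim is still in the rack. I handed the job in at about 43 s, with the arm still pushing the mould from behind.

**Last checks**
- **Push:** it averaged 9.7 N along the frame's x over ten readings, with about 2 N vertical. The mould did not move when I briefly raised the push to about 13 N. The last close-up of the gap shows no space left between mould and shims.
- **Seating:** the second shim took a 20 N press at the height where its foot meets the floor. The first had taken about 14 N when I set it down. Both look upright in the last side view, though the second shim's tab sat about 1 px higher than my model predicted. I put that down to measurement error.
- **Surroundings:** the cups, tape roll and pink look-alikes look unmoved in both last pictures.

**What went wrong on the way**
- **First try at the second shim:** it landed on the mould's top edge with a 42 N peak at the wrist. It pulled the mould about 3 mm forward and left the first shim leaning.
- **Recovery:** I dragged the mould back against its pegs using the held shim. That set the first shim rocking, so I waited for it to settle. I then slid the second shim in beside it, and it pushed the first shim towards the end board. There was one brief jam on the way in, about 24 N.
- **Mould travel:** the gap measured about 24–25 mm in the pictures, so the mould should have travelled 4–5 mm. I saw it move only about 1–2 mm before it became solid.

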